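# Pack dried reishi into a gift carton and burnish its sealing strip

## Task

Lay every loose dried reishi on the table into the open gift carton (not the heap in the big tray), holding each one gently as they are brittle and not letting it drop, then fold the carton's flap shut over them. Take the burnisher from its rack and, with light steady pressure, rub the paper sealing strip on the flap down along its whole length in one slow stroke from the end farthest from you to the end nearest you. Finally put the burnisher back through the eyelet of its rack so that it stands on its collar, leaving the carton shut and the bottle and teacup where they are.

Things in the scene. Friction and masses are not known exactly. Their poses are not given: they have to be found in the camera images.
- reishi1: dried reishi mushroom, 45 g, lying flat: red-brown kidney-shaped cap, pale rim, 84 mm wide (y), 68 mm deep (x -28 to +40 mm), 20 mm thick; a dark round stalk 18 mm thick sticks out level from the cap towards -x, free from x = -30 to -76 mm, axis 9.5 mm above the underside. Origin: underside of the cap, z up. Pick it by the stalk, near x = -50 mm. Two to four of the four reishi are present.
- reishi2: another reishi, same shape, size and origin as reishi1. All are brittle: one cracks if the fingers put more than 70 N on it in all (35 N a finger), so use the lightest grip, 20 N, and breaks if it falls more than about 60 mm. None if absent.
- reishi3: another reishi, same as reishi1; None if absent
- reishi4: another reishi, same as reishi1; None if absent
- carton: burgundy gift carton, stuck down on a thin dark mat (it does not move): 230 mm (x) by 200 mm (y) by 75 mm high, walls and floor 4 mm. Origin: centre of the underside; z up; x points away from the robot. A fixed glue ledge covers its top from y = +45 to +100 mm. The flap is hinged along the top edge of the -y side (y = -100, z = 75 mm).
- mouth (a point): centre of the carton's opening, at the rim, z = 75 mm and y = -25 mm of the carton: 222 mm (x) by 141 mm (y from -96 to +45 mm of the carton) between the hinge side and the glue ledge. The reishi go in here, 71 mm deep, at most two on top of one another; they may lie anyhow so long as the flap shuts flat.
- flap (a joint): angle (rad) of the carton's flap, a board 230 mm (carton x) by 175 mm, 4 mm thick, 80 g: 0 = shut, lying on the glue ledge, its outer face up at z = 79 mm of the carton; 1.57 = upright; starts at 1.6 to 1.8, leaning outwards (most 2.1). Its stiff crease keeps it where it is left; about 1 N at the free edge moves it. Shut means below 0.04.
- flap_edge (a point): middle of the flap's free edge, on its outer face, 175 mm from the hinge line. The flap can be pushed shut from behind (from its outer face) with closed fingers. When shut, the carton's top yields a little under pressure, about 0.4 mm per N (10 mm at most), and springs back.
- strip_mid (a point): middle of the paper sealing strip, a pale band 24 mm wide and 230 mm long on the flap's outer face along the free edge, centred 12 mm from that edge, 163 mm from the hinge line. With the flap shut it faces up, x runs along it away from the robot and y points to the free edge. Rub it from x = +95 mm to -95 mm, the tip within 9 mm of its centreline.
- strip_far (a point): on the strip's centreline at x = +95 mm: where the stroke begins or a little beyond it. Pressing with 3 to 10 N at 20 to 60 mm/s bonds the strip; more than 20 N dents the board, rubbing faster than 100 mm/s tears the paper.
- strip_near (a point): on the strip's centreline at x = -95 mm: where the stroke ends or a little beyond it
- burnisher: burnisher, 141 mm long, 70 g: a pale rod 12 mm thick and 65 mm long with a round tip, then a steel collar 32 mm across (z = 65 to 71 mm), then a round wooden handle 22 mm thick (z = 71 to 141 mm). Origin: the end of the tip; z runs up towards the handle. It starts upright, hanging by its collar in the eyelet of the rack; the tip points down for rubbing.
- tip (a point): the end of the burnisher's round tip (the burnisher's origin)
- rack: tool rack fixed to the table, base 90 mm (x) by 120 mm (y), two white side plates and a steel top plate 60 mm (x) by 120 mm (y), 8 mm thick, its top at z = 80 mm. Origin: centre of the underside.
- eyelet (a point): centre of the eyelet in the rack's top plate, at the plate's top face: a through hole 18 mm across. The burnisher's rod hangs through it with the tip 65 mm below this point, 5 mm clear of the base.
- tonic: bystander: amber bottle with a gold cap, 65 mm thick, 216 mm high; origin at the centre of its base. Leave it alone.
- teacup: bystander: white cup 72 mm across, 60 mm high; origin at the centre of its base. Leave it alone.
There are look-alikes about, which are no part of the job. What is shaped like the reishi1 but green or grey is not meant.

How it is judged (in metres and radians):
On the way, in this order (a step that is already met when the one before it is completed fails the run):
1. every reishi lies inside the carton, released, the flap still open (x of reishi1 in the frame of carton between -0.1 and 0.1 m and y of reishi1 in the frame of carton between -0.095 and 0.095 m and z of reishi1 in the frame of carton between 0 and 0.065 m and x of reishi2 in the frame of carton between -0.1 and 0.1 m and y of reishi2 in the frame of carton between -0.095 and 0.095 m and z of reishi2 in the frame of carton between 0 and 0.065 m and x of reishi3 in the frame of carton between -0.1 and 0.1 m and y of reishi3 in the frame of carton between -0.095 and 0.095 m and z of reishi3 in the frame of carton between 0 and 0.065 m and x of reishi4 in the frame of carton between -0.1 and 0.1 m and y of reishi4 in the frame of carton between -0.095 and 0.095 m and z of reishi4 in the frame of carton between 0 and 0.065 m and contact force between the fingers and reishi1 below 0.05 N and contact force between the fingers and reishi2 below 0.05 N and contact force between the fingers and reishi3 below 0.05 N and contact force between the fingers and reishi4 below 0.05 N and value of joint flap above 0.8 rad), for 0.2 s.
2. the flap is shut (below 0.04 rad) (value of joint flap below 0.04 rad), for 0.2 s.
3. burnisher tip pressed on the sealing strip, far end (tip within 13 mm of +95 mm along and 9 mm of the centreline, pressing over 1.5 N, flap down) (x of tip in the frame of strip_mid between 0.082 and 0.108 m and y of tip in the frame of strip_mid between -0.009 and 0.009 m and z of tip in the frame of strip_mid below 0.004 m and contact force between burnisher and carton above 1.5 N and value of joint flap below 0.04 rad), for 0.1 s.
4. burnisher tip pressed on the sealing strip, second sixth (tip within 13 mm of +57 mm along and 9 mm of the centreline, pressing over 1.5 N, flap down) (x of tip in the frame of strip_mid between 0.044 and 0.07 m and y of tip in the frame of strip_mid between -0.009 and 0.009 m and z of tip in the frame of strip_mid below 0.004 m and contact force between burnisher and carton above 1.5 N and value of joint flap below 0.04 rad), for 0.1 s.
5. burnisher tip pressed on the sealing strip, third sixth (tip within 13 mm of +19 mm along and 9 mm of the centreline, pressing over 1.5 N, flap down) (x of tip in the frame of strip_mid between 0.006 and 0.032 m and y of tip in the frame of strip_mid between -0.009 and 0.009 m and z of tip in the frame of strip_mid below 0.004 m and contact force between burnisher and carton above 1.5 N and value of joint flap below 0.04 rad), for 0.1 s.
6. burnisher tip pressed on the sealing strip, fourth sixth (tip within 13 mm of -19 mm along and 9 mm of the centreline, pressing over 1.5 N, flap down) (x of tip in the frame of strip_mid between -0.032 and -0.006 m and y of tip in the frame of strip_mid between -0.009 and 0.009 m and z of tip in the frame of strip_mid below 0.004 m and contact force between burnisher and carton above 1.5 N and value of joint flap below 0.04 rad), for 0.1 s.
7. burnisher tip pressed on the sealing strip, fifth sixth (tip within 13 mm of -57 mm along and 9 mm of the centreline, pressing over 1.5 N, flap down) (x of tip in the frame of strip_mid between -0.07 and -0.044 m and y of tip in the frame of strip_mid between -0.009 and 0.009 m and z of tip in the frame of strip_mid below 0.004 m and contact force between burnisher and carton above 1.5 N and value of joint flap below 0.04 rad), for 0.1 s.
8. burnisher tip pressed on the sealing strip, near end (tip within 13 mm of -95 mm along and 9 mm of the centreline, pressing over 1.5 N, flap down) (x of tip in the frame of strip_mid between -0.108 and -0.082 m and y of tip in the frame of strip_mid between -0.009 and 0.009 m and z of tip in the frame of strip_mid below 0.004 m and contact force between burnisher and carton above 1.5 N and value of joint flap below 0.04 rad), for 0.1 s.
At the end, for the whole second after the job is handed in: every reishi present lies inside the carton, the flap is shut (below 0.04 rad), and the burnisher hangs at rest in the rack's eyelet on its collar (tip within 8 mm of the eyelet's axis and 60 to 70 mm below the plate's top, upright within 0.12 rad) (x of reishi1 in the frame of carton between -0.1 and 0.1 m and y of reishi1 in the frame of carton between -0.095 and 0.095 m and z of reishi1 in the frame of carton between 0 and 0.065 m and x of reishi2 in the frame of carton between -0.1 and 0.1 m and y of reishi2 in the frame of carton between -0.095 and 0.095 m and z of reishi2 in the frame of carton between 0 and 0.065 m and x of reishi3 in the frame of carton between -0.1 and 0.1 m and y of reishi3 in the frame of carton between -0.095 and 0.095 m and z of reishi3 in the frame of carton between 0 and 0.065 m and x of reishi4 in the frame of carton between -0.1 and 0.1 m and y of reishi4 in the frame of carton between -0.095 and 0.095 m and z of reishi4 in the frame of carton between 0 and 0.065 m and value of joint flap below 0.04 rad and horizontal distance between tip and eyelet below 0.008 m and z of tip in the frame of eyelet between -0.07 and -0.06 m and angle between burnisher's own z axis and vertical below 0.12 rad and linear speed of burnisher below 0.02 m/s); the robot touches nothing.
It fails at once if a reishi gripped with more than 70 N in all (contact force between the fingers and reishi1 above 70 N or contact force between the fingers and reishi2 above 70 N or contact force between the fingers and reishi3 above 70 N or contact force between the fingers and reishi4 above 70 N).
It fails at once if a reishi dropped (falls free of the fingers at more than 1.1 m/s) ((linear speed of reishi1 above 1.1 m/s and contact force between the fingers and reishi1 below 0.05 N) or (linear speed of reishi2 above 1.1 m/s and contact force between the fingers and reishi2 below 0.05 N) or (linear speed of reishi3 above 1.1 m/s and contact force between the fingers and reishi3 below 0.05 N) or (linear speed of reishi4 above 1.1 m/s and contact force between the fingers and reishi4 below 0.05 N)).
It fails at once if burnisher pressed on the carton with more than 20 N (contact force between burnisher and carton above 20 N).
It fails at once if burnisher rubbed on the carton faster than 100 mm/s (contact force between burnisher and carton above 0.5 N and linear speed of burnisher above 0.1 m/s).
It fails at once if the bottle or the teacup shifted by more than 20 mm (distance of any of tonic, teacup from where it was at the start of the episode above 0.02 m).
Of reishi1, reishi2, reishi3, reishi4 only 2 to 4 are there at a start; the rules pass over those that are not, and their reading is None.
At some moment in a run one of reishi1, reishi2, reishi3, reishi4 may be knocked a few centimetres aside while the robot is not near it.
It also fails if it takes over 210 s, if anything falls off the work surface, if the arm or the gripper's body presses on something with over 40 N, if the wrist force passes 120 N, or if a joint passes its speed limit or range.

## Robot

A 6-joint arm with a two-finger parallel gripper is mounted at the origin on the work surface. World frame = base frame: x ahead of the robot, y to its left, z up, the work surface at z = 0. Lengths are in mm, angles in degrees, forces in N, time in s.
With the tool pointing down it reaches from about 325 to 875 mm from the base axis. Payload 4.4 kg.
Tool frame: the origin (TCP) lies on the centre line of the jaws, within the pads' length; the fingertips stand bot.tip_reach ahead of it and the grasp point (between the pads) is the TCP (bot.tip_reach is the distance from the TCP to the fingertips, in mm); z points along the fingers, y is the direction in which the jaws open and shut (so a half turn about z gives the same grasp; the last joint's range is limited). The gripper opens to 85 mm and grips with 20 to 120 N. Pads are 22 mm wide; open, the fingers measure 114 mm over their backs; the gripper's body (76 mm by 85 mm) begins 54 mm behind the grasp point. The pads swing forward as they close: fully open they stand 13 mm farther back than shut.
Start: joints at [62.137, 11.837, 88.321, -0, 79.842, -8.623], TCP at [189.486, 542.883, 250.282] pointing down, gripper open.
Joint ranges: [-156.59, 156.59], [-49.26, 127.26], [12.9, 141.05], [-63.56, 243.56], [4.71, 150.69], [-161.64, 161.64]. Speed limits (degrees/s): [159.86, 159.86, 180, 180, 180, 180].

## Interface

Orientations are given as a 3x3 rotation matrix whose columns are the frame's x, y, z axes.
In Python, from plant import bot gives the robot as it stands. The module is installed in compiled form; this text tells all that it offers.
- The arm moves only by the tool play_rows, never from a script. Its argument "motion" is a list of rows, each an object of numbers: "dx", "dy", "dz": the shift along the tool's x, y, z scaled (see below); "turn": the turn about the tool's z scaled (see below); "claw": the opening, from -1 (shut) to 1 (fully open), so that 0 is half open. In form: [{"dx": .., "dy": .., "dz": .., "turn": .., "claw": ..}, ...]. A call has 1 to 20 rows; each row shifts and turns the commanded pose from where the row before left it, along the tool's axes as they then stand; what a row does not reach is not made up. The controller multiplies each number of a shift by 30 mm and each number of a turn by 6 degrees. A row lasts 1/10 s, in which the tool goes at most 50 mm and 8.59 degrees, less where a joint would pass 70% of its speed; a pose out of reach is approached as far as the arm can. A call with a number of a shift or a turn outside -1 to 1 is refused whole. A call with a gripper value outside its range is refused whole. The fingers move at their own pace and stop on an object; the grip force is fixed at half the most. Time passes only in rows, so rows that do not move let the fingers close. It gives the time, the measured TCP pose, the force and the opening at its end, in the units of the state.
- bot.read_state(): the state, without advancing time (a new reading comes with each control period).
- bot.grab_frame(name): name is "side" or "top" or "wrist"; returns the picture (480x640x3 uint8, red, green, blue); there is no depth.
- bot.camera_model(name): a dict with "vfov" (degrees; the focal length in pixels is half the picture's height over the tangent of half this angle, whatever the lens; pixels are square), "cx", "cy" (the principal point, pixels), "dist" ([k1, k2, p1, p2, k3] as OpenCV has them; the pictures are not rectified), "eye" and "orientation" of the camera in the world. Camera axes: x right, y down, z forward; pixel columns grow to the right and rows downward; lengths in mm; the calibration is good to about 2 mm. A picture is of the moment at which its call begins: read the wrist's pose just before it. camera_model takes no time and is no camera call; for the wrist camera it gives the pose at the moment of the call.
- bot.hand_in(): hands the job in, once; it reports no verdict.
The state is a dict: "t": time; "joint_pos": joint angles; "qvel": joint speeds; "tau": joint torques, N m; "ee_pos": TCP position; "ee_rot": TCP orientation; "wrist_force": force on the tool from outside, world axes, zero at the start; "moment": the same for the moment, N m; "width": finger opening in mm.
Only numpy, scipy, OpenCV 4.12 (cv2) and the standard library are available. Lean on these libraries where they do the work, as an engineer would, in place of code of your own. Each camera call takes 0.05 s, during which the arm holds its last target.

## Working session

There is one attempt and no reset: what is moved stays moved. The work goes in short steps, Python scripts to look and compute and a tool call to move; the robot and the scene stay as the last step left them, time stands still between calls to the robot, and variables do not carry over. Pictures are saved under pics/ and viewed, and the job is handed in when it is done.

Besides the shell and the picture viewer there is one more tool, called in YAML: its name, and indented under it one key for each argument. play_rows: Moves the arm, as the interface text tells. Shifts and turns lie within -1 to 1; 1 stands for 30 mm of shift or 6 degrees of turn. Its arguments: {"type":"object","properties":{"motion":{"type":"array"}},"required":["motion"]}

```bash
mkdir -p pics; ls
python3 - <<'E'
from plant import bot
import cv2, json
for n in("side","top","wrist"):
    m=bot.camera_model(n); print(n,m)
    im=bot.grab_frame(n); cv2.imwrite(f"pics/{n}0.png",im[:,:,::-1])
print(bot.read_state(), bot.tip_reach)
E
```

```text
pics
side {'vfov': 53.680347848895785, 'cx': 319.4440072400618, 'cy': 239.47998723532845, 'dist': array([-0.01061292,  0.        ,  0.        ,  0.        ,  0.        ]), 'eye': array([ 229.53613742, -817.30282313,  706.7296012 ]), 'orientation': array([[ 0.90160192, -0.26647359,  0.340743  ],
       [-0.43195061, -0.5125937 ,  0.74206898],
       [-0.02307907, -0.81623497, -0.57725889]])}
top {'vfov': 56.93925027380132, 'cx': 327.8684573977845, 'cy': 238.22634966937036, 'dist': array([-0.03797132,  0.        ,  0.        ,  0.        ,  0.        ]), 'eye': array([ 417.35511508,  -31.49237674, 1027.01919348]), 'orientation': array([[-0.00877773, -0.9886399 ,  0.15004701],
       [-0.99987926,  0.01060182,  0.01136116],
       [-0.01282287, -0.14992917, -0.98861358]])}
wrist {'vfov': 71.89638694562055, 'cx': 316.5835899763504, 'cy': 239.55097764893569, 'dist': array([-0.04211882,  0.        ,  0.        ,  0.        ,  0.        ]), 'eye': array([127.58605273, 563.53646433, 372.55806516]), 'orientation': array([[ 0.32869453,  0.91239212,  0.24392729],
       [ 0.94443207, -0.31676829, -0.08778339],
       [-0.00282444,  0.25922668, -0.96581238]])}
{'t': 0.15, 'joint_pos': array([ 6.21368889e+01,  1.18748306e+01,  8.83857963e+01, -2.75296808e-04,
        7.98414331e+01, -8.62374524e+00]), 'qvel': array([ 0.01008157, -0.17724103, -0.33419363, -0.03499057,  0.05152384,
       -0.01857537]), 'tau': array([ 6.69418023e-04, -3.83509827e+01, -2.92040813e+01, -2.83520985e-04,
        6.66121807e-03, -3.28908058e-06]), 'ee_pos': array([189.23073886, 542.38874121, 249.37633207]), 'ee_rot': array([[-9.44150367e-01,  3.29513883e-01, -8.28319596e-04],
       [ 3.29514820e-01,  9.44149086e-01, -1.57698168e-03],
       [ 2.62419831e-04, -1.76185142e-03, -9.99998414e-01]]), 'wrist_force': array([0.0429383 , 0.47942148, 0.35087163]), 'moment': array([-0.02311896,  0.02827095, -0.03401534]), 'width': 85.14606826431009} 19.0
```

View pics/top0.png

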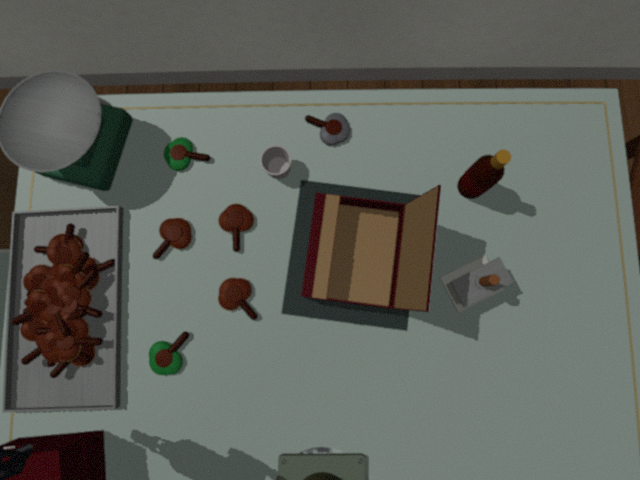

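View pics/side0.png

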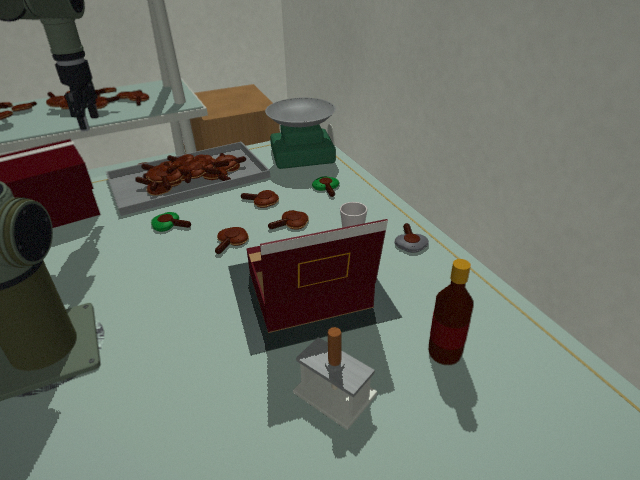

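View pics/wrist0.png

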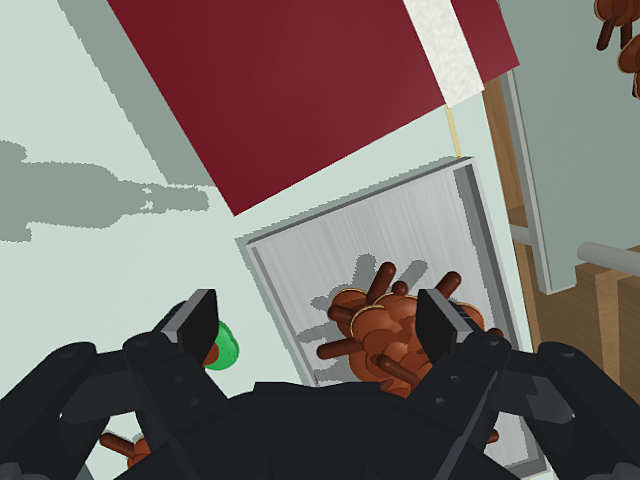

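The candidates in the top view are:
- **Red-brown loose reishi:** (175,233), (237,220) and (236,293). These match the description.
- **Green look-alikes:** (180,155) and (165,357).
- **Grey look-alike:** (335,128).
- **Heap in the tray:** (60,300), which is not to be touched.

I'm choosing the three red-brown ones, and next I'll measure them and check a close crop.

```bash
cat > h.py <<'E'
import numpy as np, cv2
from plant import bot
def K(m):
    f=240/np.tan(np.radians(m['vfov'])/2); return np.array([[f,0,m['cx']],[0,f,m['cy']],[0,0,1]])
def rays(m,px):
    u=cv2.undistortPoints(np.array(px,float).reshape(-1,1,2),K(m),m['dist']).reshape(-1,2)
    d=np.c_[u,np.ones(len(u))]@m['orientation'].T
    return d/np.linalg.norm(d,axis=1)[:,None]
def onz(m,px,z):
    d=rays(m,px); return m['eye']+d*((z-m['eye'][2])/d[:,2])[:,None]
def proj(m,P):
    R=m['orientation'].T; P=np.array(P,float).reshape(-1,3)
    r,_=cv2.Rodrigues(R); p,_=cv2.projectPoints(P,r,-R@m['eye'],K(m),m['dist']); return p.reshape(-1,2)
def tri(m1,p1,m2,p2):
    a=rays(m1,[p1])[0];b=rays(m2,[p2])[0];A=np.c_[a,-b]
    s=np.linalg.lstsq(A,m2['eye']-m1['eye'],rcond=None)[0]
    q1=m1['eye']+a*s[0];q2=m2['eye']+b*s[1];return (q1+q2)/2,np.linalg.norm(q1-q2)
def zoom(src,dst,x0,y0,x1,y1,k,pts=()):
    im=cv2.imread(src)[y0:y1,x0:x1];im=cv2.resize(im,None,fx=k,fy=k,interpolation=cv2.INTER_CUBIC)
    for x,y in pts: cv2.circle(im,(int((x-x0+.5)*k),int((y-y0+.5)*k)),3,(255,255,0),-1)
    cv2.imwrite(dst,im)
E
python3 - <<'E'
from h import *
zoom("pics/top0.png","pics/z_c.png",275,170,455,320,4)
zoom("pics/top0.png","pics/z_r.png",430,240,530,320,7)
m=bot.camera_model("top")
im=cv2.imread("pics/top0.png");hsv=cv2.cvtColor(im,cv2.COLOR_BGR2HSV)
mk=((hsv[...,0]<12)&(hsv[...,1]>130)&(hsv[...,2]>40)).astype(np.uint8)
mk[:, :140]=0; mk[:,290:]=0
n,l,s,c=cv2.connectedComponentsWithStats(mk)
for i in range(1,n):
    if s[i,4]<150: continue
    b=(l==i).astype(np.uint8)
    ys,xs=np.nonzero(b); 
    er=cv2.morphologyEx(b,cv2.MORPH_OPEN,cv2.getStructuringElement(cv2.MORPH_ELLIPSE,(13,13)))
    capy,capx=np.nonzero(er); cap=np.array([capx.mean(),capy.mean()]) if len(capx) else c[i]
    P=np.c_[xs,ys].astype(float); d=np.linalg.norm(P-cap,axis=1); tip=P[d>d.max()-2].mean(0)
    W=onz(m,[cap,tip],10); v=W[0]-W[1]; 
    print(s[i],cap.round(1),tip.round(1),W.round(1)[:,:2],"yaw",np.degrees(np.arctan2(v[1],v[0])).round(1),np.linalg.norm(v))
E
```

```text
[171 146  25  13 172] [179.5 152.3] [194.  154.2] [[786.  337.4]
 [780.3 301.7]] yaw 81.0 36.1481854040418
[219 205  34  44 707] [234.  218.9] [234.8 247.2] [[620.  200.4]
 [552.9 197. ]] yaw 2.9 67.20921501307114
[160 219  31  31 682] [169. 227.] [183.  243.8] [[602.5 354.3]
 [562.1 319.2]] yaw 41.0 53.43807495181351
[219 279  32  31 705] [226. 290.] [248.8 289.1] [[454.  215.2]
 [455.6 162.7]] yaw 91.7 52.55196167747441
[156 334  30  33 249] [165.9 354.8] [184.3 334.3] [[308.8 349. ]
 [354.3 308.3]] yaw 138.2 61.05291568847113
```

View pics/z_c.png

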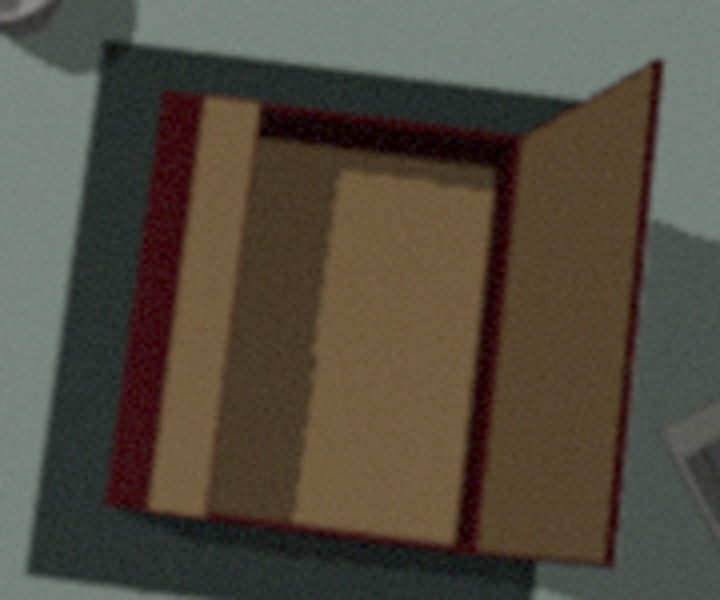

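View pics/z_r.png

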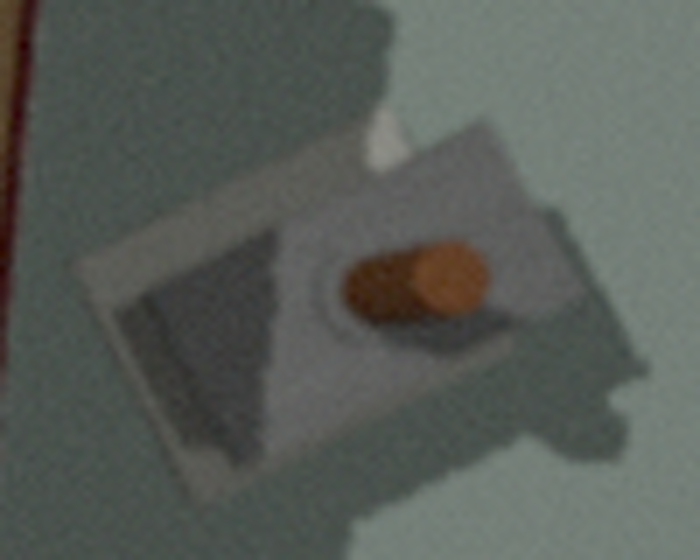

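Run:
```python
from h import *
m=bot.camera_model("top")
z=lambda x,y:(275+x/4-.5,170+y/4-.5)
px=[z(205,97),z(148,513),z(520,137),z(478,550)]
W=onz(m,px,75)[:,:2]; L=np.array([[115,100],[-115,100],[115,-100],[-115,-100]],float)
cw=W.mean(0); H=(L).T@(W-cw); U,S,V=np.linalg.svd(H); R=(V.T@U.T)
print("carton",cw,np.degrees(np.arctan2(R[1,0],R[0,0])),(W-(L@R.T+cw)).round(1))
print("handle top",onz(m,[(430+452/7-.5,240+278/7-.5)],156))
im=cv2.imread("pics/top0.png");hsv=cv2.cvtColor(im,cv2.COLOR_BGR2HSV)
mk=(((hsv[...,0]<20)|(hsv[...,0]>170))&(hsv[...,1]>90)).astype(np.uint8)
mk[:, :140]=0; mk[:,290:]=0
out=np.zeros_like(mk)
n,l,s,c=cv2.connectedComponentsWithStats(mk)
for i in range(1,n):
    if s[i,4]<500: continue
    out|=(l==i).astype(np.uint8); b=(l==i).astype(np.uint8)
    dt=cv2.distanceTransform(b,cv2.DIST_L2,5); cap=np.array(np.unravel_index(dt.argmax(),dt.shape))[::-1].astype(float)
    ys,xs=np.nonzero(b);P=np.c_[xs,ys].astype(float); d=np.linalg.norm(P-cap,axis=1); tip=P[d>d.max()-3].mean(0)
    st=P[(d>dt.max()+5)]  # stalk pixels
    Ws=onz(m,st,10)[:,:2]; cs=Ws.mean(0); u=np.linalg.svd(Ws-cs)[2][0]
    W=onz(m,[cap,tip],10)[:,:2]; v=W[0]-W[1]; u=u*np.sign(u@v)
    e=((Ws-cs)@u).min()
    g=cs+u*(e+26)
    print(s[i],cap,dt.max(),tip.round(1),W.round(1).tolist(),"yaw",np.degrees(np.arctan2(u[1],u[0])).round(1),np.degrees(np.arctan2(v[1],v[0])).round(1),"grasp",g.round(1),"r",np.linalg.norm(v))
zoom("pics/top0.png","pics/z_s.png",145,195,275,325,5)
print(proj(m,[[620,200,0]]))
```

```text
carton [536.07143412 -87.71056576] -7.700863507949671 [[ -2.1 -12.7]
 [ -1.8 -11.3]
 [  0.1  12.4]
 [  3.8  11.6]]
handle top [[ 464.60054914 -347.33533373  156.        ]]
[ 140   82  150   11 1157] [267.  85.] 4.0 [141.1  88.6] [[956.4, 127.3], [954.1, 442.8]] yaw -90.0 -89.6 grasp [954.6 420.2] r 315.50523307294185
[219 204  35  47 829] [236. 218.] 13.7876 [236.  248.1] [[622.1, 195.8], [550.7, 194.1]] yaw 2.7 1.3 grasp [572.3 195.1] r 71.47207284293563
[154 219  38  39 846] [177. 232.] 13.984499 [155.1 255.7] [[590.3, 334.7], [534.8, 384.2]] yaw -39.2 -41.8 grasp [551.3 369.5] r 74.38569928428004
[219 278  38  41 903] [234. 292.] 14.193798 [253.7 316.2] [[449.3, 196.6], [394.2, 150.4]] yaw 42.7 40.0 grasp [410.8 165.6] r 71.8310081762942
[[235.12202189 219.72187293]]
```

View pics/z_s.png

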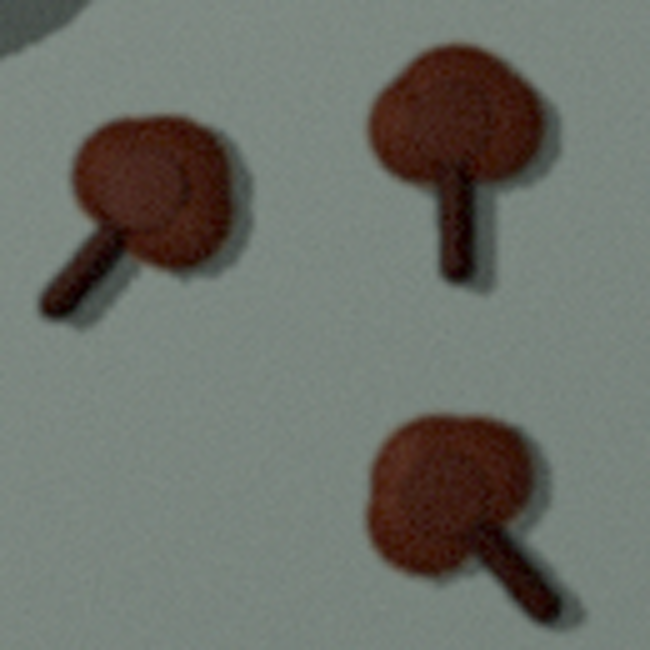

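Run:
```python
from h import *
m=bot.camera_model("top")
z=lambda x,y:(275+x/4-.5,170+y/4-.5)
px=[z(162,93),z(105,505),z(520,137),z(476,550)]
W=onz(m,px,75)[:,:2]; L=np.array([[115,100],[-115,100],[115,-100],[-115,-100]],float)
cw=W.mean(0); H=(L).T@(W-cw); U,S,V=np.linalg.svd(H); R=(V.T@U.T)
print("carton",cw,np.degrees(np.arctan2(R[1,0],R[0,0])),(W-(L@R.T+cw)).round(1))
zoom("pics/side0.png","pics/z_side.png",225,205,405,365,4)
```

```text
carton [537.82455577 -75.76072666] -7.788502707202408 [[-1.4 -0.7]
 [ 0.7 -0.4]
 [-1.5  0.6]
 [ 2.2  0.5]]
```

View pics/z_side.png

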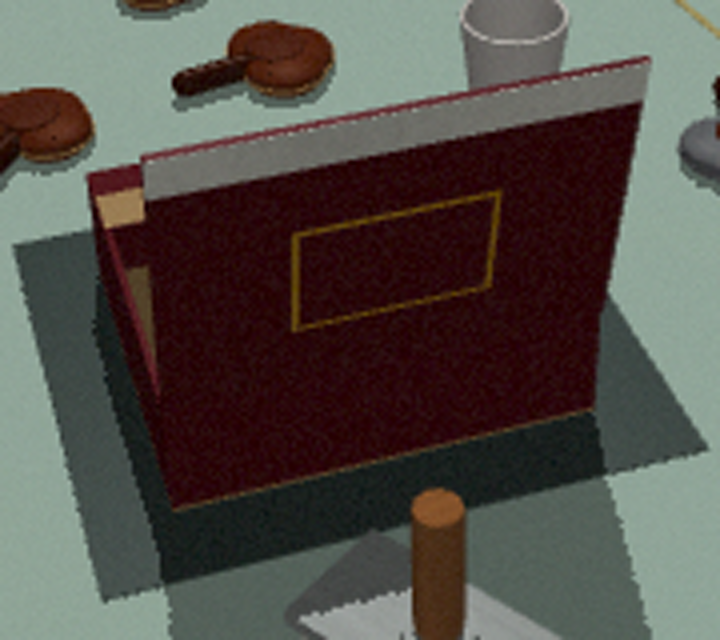

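```bash
cat > d.py <<'E'
import sys
from h import *
# usage: d.py x y z psi  -> turn units, then tool-axis shifts (units of 30 mm) after the turn; C prefix => carton frame xy
CC=np.array([537.8,-75.8]); CY=-7.8
def c2w(x,y):
    a=np.radians(CY); return CC+np.array([[np.cos(a),-np.sin(a)],[np.sin(a),np.cos(a)]])@[x,y]
if __name__=="__main__":
    a=sys.argv[1:]; car=a[0]=='C'; a=[float(v) for v in (a[1:] if car else a)]
    if car: a[:2]=c2w(a[0],a[1]); a[3]+=CY
    s=bot.read_state(); R=s['ee_rot']; psi=np.degrees(np.arctan2(R[1,0],R[0,0]))
    dps=(a[3]-psi+180)%360-180
    p=np.radians(a[3]); X=np.array([np.cos(p),np.sin(p)]);Y=np.array([np.sin(p),-np.cos(p)])
    d=np.array(a[:3])-s['ee_pos']
    print("t",round(s['t'],2),"pos",s['ee_pos'].round(1),"psi",psi.round(2),"w",s['width'].round(1),"F",s['wrist_force'].round(1),"tilt",R[:,2].round(4))
    print("target",np.round(a,1),"turn units",(-dps/6).round(3),"dx",(d[:2]@X/30).round(3),"dy",(d[:2]@Y/30).round(3),"dz",(-d[2]/30).round(3))
E
python3 d.py 551 369 150 139.5
python3 - <<'E'
from h import *
from d import *
m=bot.camera_model("side")
z=lambda x,y:(225+x/4-.5,205+y/4-.5)
for p,x in((z(142,158),-115),(z(648,57),115)):
    r=rays(m,[p])[0]; w0=c2w(x,0); n=np.r_[c2w(1,0)-c2w(0,0),0]; t=(np.r_[w0,0]-m['eye'])@n/(r@n); P=m['eye']+t*r
    a=np.radians(CY); yl=-(P[0]-CC[0])*np.sin(a)+(P[1]-CC[1])*np.cos(a); print(P,yl,np.degrees(np.arctan2(P[2]-75,yl+100)),np.hypot(P[2]-75,yl+100))
E
```

```text
[ 404.26158891 -203.29378789  255.03043522] -144.43743692520576 103.86533010342686 185.43366308376363
[ 633.38600122 -225.36556086  248.22366678] -135.2092475559954 101.48935766882438 176.76574851197768Traceback (most recent call last):
  File "d.py", line 14, in <module>
    print("t",round(s['t'],2),"pos",s['ee_pos'].round(1),"psi",psi.round(2),"w",s['width'].round(1),"F",s['wrist_force'].round(1),"tilt",R[:,2].round(4))
                                                                                ^^^^^^^^^^^^^^^^
AttributeError: 'float' object has no attribute 'round'
```

```bash
sed -i "s/s\['width'\].round(1)/round(float(s['width']),1)/" d.py; python3 d.py 551 369 150 139.5
```

```text
t 0.15 pos [189.2 542.4 249.4] psi 160.76 w 85.1 F [0.  0.5 0.4] tilt [-8.0e-04 -1.6e-03 -1.0e+00]
target [551.  369.  150.  139.5] turn units 3.543 dx -12.923 dy 3.437 dz 3.313
```

play_rows:
  motion:
    - {"dx": 0,"dy": 0,"dz": 0,"turn": 0.885,"claw": 0.5}
    - {"dx": 0,"dy": 0,"dz": 0,"turn": 0.885,"claw": 0.5}
    - {"dx": 0,"dy": 0,"dz": 0,"turn": 0.885,"claw": 0.5}
    - {"dx": 0,"dy": 0,"dz": 0,"turn": 0.885,"claw": 0.5}
    - {"dx": -0.92,"dy": 0.245,"dz": 0.236,"turn": 0,"claw": 0.5}
    - {"dx": -0.92,"dy": 0.245,"dz": 0.236,"turn": 0,"claw": 0.5}
    - {"dx": -0.92,"dy": 0.245,"dz": 0.236,"turn": 0,"claw": 0.5}
    - {"dx": -0.92,"dy": 0.245,"dz": 0.236,"turn": 0,"claw": 0.5}
    - {"dx": -0.92,"dy": 0.245,"dz": 0.236,"turn": 0,"claw": 0.5}
    - {"dx": -0.92,"dy": 0.245,"dz": 0.236,"turn": 0,"claw": 0.5}
    - {"dx": -0.92,"dy": 0.245,"dz": 0.236,"turn": 0,"claw": 0.5}
    - {"dx": -0.92,"dy": 0.245,"dz": 0.236,"turn": 0,"claw": 0.5}
    - {"dx": -0.92,"dy": 0.245,"dz": 0.236,"turn": 0,"claw": 0.5}
    - {"dx": -0.92,"dy": 0.245,"dz": 0.236,"turn": 0,"claw": 0.5}
    - {"dx": -0.92,"dy": 0.245,"dz": 0.236,"turn": 0,"claw": 0.5}
    - {"dx": -0.92,"dy": 0.245,"dz": 0.236,"turn": 0,"claw": 0.5}
    - {"dx": -0.92,"dy": 0.245,"dz": 0.236,"turn": 0,"claw": 0.5}
    - {"dx": -0.92,"dy": 0.245,"dz": 0.236,"turn": 0,"claw": 0.5}
    - {"dx": 0,"dy": 0,"dz": 0,"turn": 0,"claw": 0.5}
    - {"dx": 0,"dy": 0,"dz": 0,"turn": 0,"claw": 0.5}

```text
t: 2.15
ee_pos: [550.0, 369.8, 150.2]
ee_rot: [[-0.76, 0.65, -0.002], [0.65, 0.76, -0.0], [0.001, -0.002, -1.0]]
wrist_force: [0.5, -0.1, -0.6]
width: 64.0
```

```bash
cat > w.py <<'E'
import sys
from h import *
# wrist look: stalk/cap of the reishi nearest the tool axis
name=sys.argv[1]
m=bot.camera_model("wrist"); im=bot.grab_frame("wrist")[:,:,::-1].copy(); cv2.imwrite(f"pics/{name}.png",im)
hsv=cv2.cvtColor(im,cv2.COLOR_BGR2HSV)
mk=(((hsv[...,0]<20)|(hsv[...,0]>172))&(hsv[...,1]>90)&(hsv[...,2]>25)).astype(np.uint8)
s=bot.read_state(); q=proj(m,[[s['ee_pos'][0],s['ee_pos'][1],10]])[0]; print("axis px",q.round(1))
n,l,st,c=cv2.connectedComponentsWithStats(mk)
i=min((k for k in range(1,n) if st[k,4]>1500),key=lambda k:np.linalg.norm(c[k]-q))
b=(l==i).astype(np.uint8);dt=cv2.distanceTransform(b,cv2.DIST_L2,5)
cap=np.array(np.unravel_index(dt.argmax(),dt.shape))[::-1].astype(float)
ys,xs=np.nonzero(b);P=np.c_[xs,ys].astype(float)
W=onz(m,P,9.5)[:,:2]; wc=onz(m,[cap],9.5)[0,:2]; dd=np.linalg.norm(W-wc,axis=1)
far=W[dd>dd.max()-6].mean(0); u=(wc-far)/np.linalg.norm(wc-far)
tl=((W-wc)@u)
sel=(tl<-42)&(tl>-100); S=W[sel]; cs=S.mean(0); u2=np.linalg.svd(S-cs)[2][0]; u2*=np.sign(u2@u)
nrm=np.array([-u2[1],u2[0]]); w=np.percentile((S-cs)@nrm,[1,99]); e=((S-cs)@u2).min()
g=cs+u2*(e+26)+nrm*w.mean()
print("box",st[i],"cap",cap,wc.round(1),"len",dd.max().round(1),"stalk w",(w[1]-w[0]).round(1),"yaw",np.degrees(np.arctan2(u2[1],u2[0])).round(1),"GRASP",g.round(1))
E
python3 w.py w1; python3 d.py 551 369 150 139.5
```

```text
axis px [317.6 231.9]
box [ 273  200   99  130 6866] cap [323. 292.] [593.3 339.2] len 79.7 stalk w 16.8 yaw -39.2 GRASP [551.1 372.6]
t 2.2 pos [549.5 370.4 150.7] psi 139.51 w 63.8 F [-0.4  0.4 -0.7] tilt [-1.4e-03 -1.0e-04 -1.0e+00]
target [551.  369.  150.  139.5] turn units 0.002 dx -0.066 dy -0.003 dz 0.022
```

View pics/w1.png

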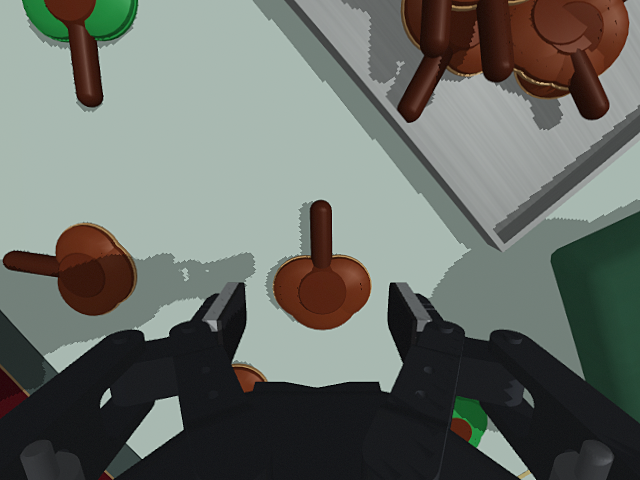

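The wrist view shows the red-brown reishi at (320,265), centred between the jaws with its stalk up the image, so I'm going down.

play_rows:
  motion:
    - {"dx": 0,"dy": 0.06,"dz": 0.9,"turn": -0.1,"claw": 0.3}
    - {"dx": 0,"dy": 0,"dz": 0.9,"turn": 0,"claw": 0.2}
    - {"dx": 0,"dy": 0,"dz": 0.9,"turn": 0,"claw": 0}
    - {"dx": 0,"dy": 0,"dz": 0.9,"turn": 0,"claw": 0}
    - {"dx": 0,"dy": 0,"dz": 0.4,"turn": 0,"claw": -0.1}
    - {"dx": 0,"dy": 0,"dz": 0.3,"turn": 0,"claw": -0.1}
    - {"dx": 0,"dy": 0,"dz": 0,"turn": 0,"claw": -0.1}
    - {"dx": 0,"dy": 0,"dz": 0,"turn": 0,"claw": -0.1}

```text
t: 3.0
ee_pos: [552.1, 372.4, 23.5]
ee_rot: [[-0.768, 0.641, 0.002], [0.641, 0.768, 0.001], [-0.001, 0.002, -1.0]]
wrist_force: [-0.6, 0.0, 1.0]
width: 38.3
```

```bash
python3 w.py w2; python3 d.py 551 371.5 21 140.5
```

```text
axis px [318.1 300.4]
box [ 260  241  115  147 8406] cap [314. 359.] [575.  351.2] len 58.6 stalk w 16.3 yaw 38.2 GRASP [551.  394.5]
t 3.05 pos [552.5 372.5  23.9] psi 140.13 w 38.6 F [-0.2  0.3 -0.3] tilt [ 0.0027  0.0014 -1.    ]
target [551.  371.5  21.  140.5] turn units -0.061 dx 0.017 dy -0.056 dz 0.097
```

View pics/w2.png

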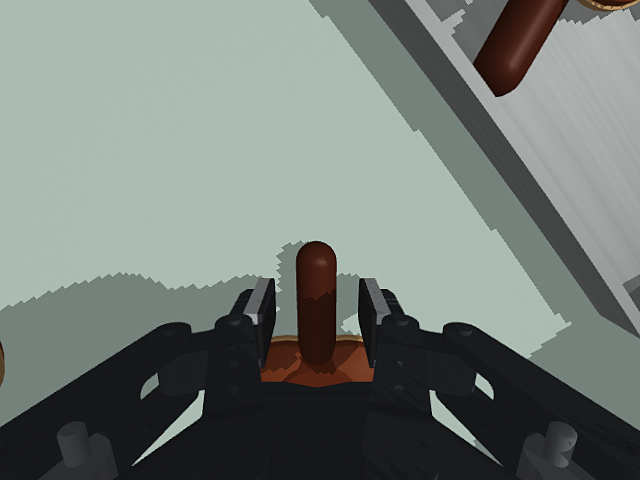

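The stalk (316,300) sits between the pads. I'll close gently, with the opening target just under the stalk's thickness.

play_rows:
  motion:
    - {"dx": 0,"dy": 0,"dz": 0.08,"turn": 0,"claw": -0.3}
    - {"dx": 0,"dy": 0,"dz": 0,"turn": 0,"claw": -0.45}
    - {"dx": 0,"dy": 0,"dz": 0,"turn": 0,"claw": -0.52}
    - {"dx": 0,"dy": 0,"dz": 0,"turn": 0,"claw": -0.56}
    - {"dx": 0,"dy": 0,"dz": 0,"turn": 0,"claw": -0.59}
    - {"dx": 0,"dy": 0,"dz": 0,"turn": 0,"claw": -0.61}
    - {"dx": 0,"dy": 0,"dz": 0,"turn": 0,"claw": -0.62}
    - {"dx": 0,"dy": 0,"dz": 0,"turn": 0,"claw": -0.62}
    - {"dx": 0,"dy": 0,"dz": -0.2,"turn": 0,"claw": -0.62}
    - {"dx": 0,"dy": 0,"dz": -0.3,"turn": 0,"claw": -0.62}
    - {"dx": 0,"dy": 0,"dz": 0,"turn": 0,"claw": -0.62}
    - {"dx": 0,"dy": 0,"dz": 0,"turn": 0,"claw": -0.62}

```text
t: 4.25
ee_pos: [551.7, 371.9, 35.4]
ee_rot: [[-0.767, 0.641, 0.001], [0.641, 0.767, 0.001], [-0.0, 0.001, -1.0]]
wrist_force: [0.0, 0.2, -0.5]
width: 16.9
```

```bash
python3 w.py w3; python3 d.py C -62 1 150 90
```

```text
axis px [316.6 289. ]
box [ 287  243   60  145 5885] cap [317. 364.] [584.3 344.5] len 65.7 stalk w 18.8 yaw -40.6 GRASP [553.5 369.6]
t 4.3 pos [551.4 371.7  34.9] psi 140.12 w 17.0 F [ 0.2  0.5 -1.4] tilt [ 1.e-04  1.e-04 -1.e+00]
target [476.5 -66.4 150.   82.2] turn units 9.653 dx -14.805 dy -0.49 dz -3.835
```

View pics/w3.png

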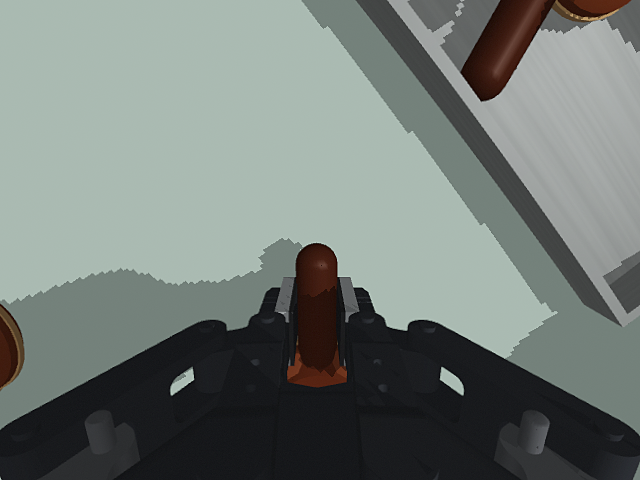

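play_rows:
  motion:
    - {"dx": 0,"dy": 0,"dz": -0.4,"turn": 0.3,"claw": -0.62}
    - {"dx": 0,"dy": 0,"dz": -0.6,"turn": 0.65,"claw": -0.62}
    - {"dx": 0,"dy": 0,"dz": -0.6,"turn": 0.7,"claw": -0.62}
    - {"dx": 0,"dy": 0,"dz": -0.6,"turn": 0.7,"claw": -0.62}
    - {"dx": 0,"dy": 0,"dz": -0.6,"turn": 0.7,"claw": -0.62}
    - {"dx": 0,"dy": 0,"dz": -0.6,"turn": 0.7,"claw": -0.62}
    - {"dx": 0,"dy": 0,"dz": -0.43,"turn": 0.7,"claw": -0.62}
    - {"dx": 0,"dy": 0,"dz": 0,"turn": 0.7,"claw": -0.62}
    - {"dx": 0,"dy": 0,"dz": 0,"turn": 0.7,"claw": -0.62}
    - {"dx": 0,"dy": 0,"dz": 0,"turn": 0.7,"claw": -0.62}
    - {"dx": 0,"dy": 0,"dz": 0,"turn": 0.7,"claw": -0.62}
    - {"dx": 0,"dy": 0,"dz": 0,"turn": 0.7,"claw": -0.62}
    - {"dx": 0,"dy": 0,"dz": 0,"turn": 0.7,"claw": -0.62}
    - {"dx": 0,"dy": 0,"dz": 0,"turn": 0.7,"claw": -0.62}
    - {"dx": 0,"dy": 0,"dz": 0,"turn": 0.3,"claw": -0.62}
    - {"dx": 0,"dy": 0,"dz": 0,"turn": 0,"claw": -0.62}

```text
t: 5.9
ee_pos: [551.0, 371.5, 149.1]
ee_rot: [[0.135, 0.991, -0.001], [0.991, -0.135, -0.0], [-0.001, -0.001, -1.0]]
wrist_force: [-0.2, -0.3, -0.4]
width: 16.5
```

```bash
python3 d.py C -62 1 150 90; python3 -c "
from h import *
cv2.imwrite('pics/s1.png',bot.grab_frame('side')[:,:,::-1])"
```

```text
t 5.9 pos [551.  371.5 149.1] psi 82.22 w 16.5 F [-0.2 -0.3 -0.4] tilt [-9.e-04 -4.e-04 -1.e+00]
target [476.5 -66.4 150.   82.2] turn units 0.004 dx -14.799 dy -0.48 dz -0.029
```

View pics/s1.png

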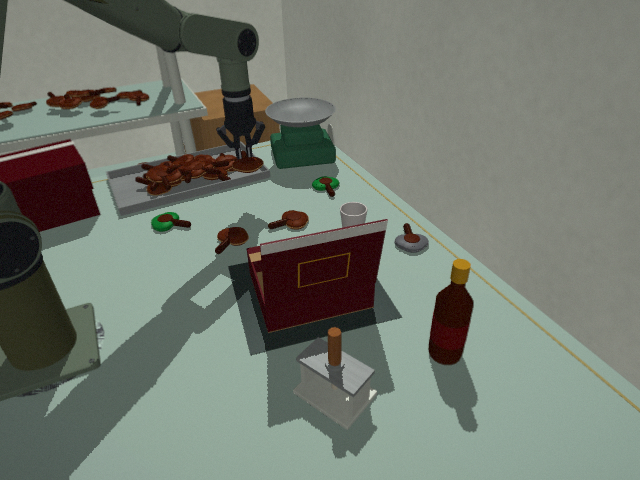

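The side view shows the reishi held level in the gripper at (245,160). Next is the carton.

play_rows:
  motion:
    - {"dx": -0.4,"dy": -0.03,"dz": 0,"turn": 0,"claw": -0.62}
    - {"dx": -0.7,"dy": -0.03,"dz": 0,"turn": 0,"claw": -0.62}
    - {"dx": -0.9,"dy": -0.03,"dz": 0,"turn": 0,"claw": -0.62}
    - {"dx": -0.9,"dy": -0.03,"dz": 0,"turn": 0,"claw": -0.62}
    - {"dx": -0.9,"dy": -0.03,"dz": 0,"turn": 0,"claw": -0.62}
    - {"dx": -0.9,"dy": -0.03,"dz": 0,"turn": 0,"claw": -0.62}
    - {"dx": -0.9,"dy": -0.03,"dz": 0,"turn": 0,"claw": -0.62}
    - {"dx": -0.9,"dy": -0.03,"dz": 0,"turn": 0,"claw": -0.62}
    - {"dx": -0.9,"dy": -0.03,"dz": 0,"turn": 0,"claw": -0.62}
    - {"dx": -0.9,"dy": -0.03,"dz": 0,"turn": 0,"claw": -0.62}
    - {"dx": -0.9,"dy": -0.03,"dz": 0,"turn": 0,"claw": -0.62}
    - {"dx": -0.9,"dy": -0.03,"dz": 0,"turn": 0,"claw": -0.62}
    - {"dx": -0.9,"dy": -0.03,"dz": 0,"turn": 0,"claw": -0.62}
    - {"dx": -0.9,"dy": -0.03,"dz": 0,"turn": 0,"claw": -0.62}
    - {"dx": -0.9,"dy": -0.03,"dz": 0,"turn": 0,"claw": -0.62}
    - {"dx": -0.9,"dy": -0.03,"dz": 0,"turn": 0,"claw": -0.62}
    - {"dx": -0.7,"dy": 0,"dz": 0,"turn": 0,"claw": -0.62}
    - {"dx": -0.4,"dy": 0,"dz": 0,"turn": 0,"claw": -0.62}
    - {"dx": 0,"dy": 0,"dz": 0,"turn": 0,"claw": -0.62}
    - {"dx": 0,"dy": 0,"dz": 0,"turn": 0,"claw": -0.62}

```text
t: 7.95
ee_pos: [476.8, -66.0, 149.6]
ee_rot: [[0.136, 0.991, -0.0], [0.991, -0.136, 0.001], [0.001, -0.0, -1.0]]
wrist_force: [0.5, 0.9, -0.9]
width: 16.8
```

```bash
python3 d.py C -62 1 28 90; python3 -c "
from h import *
cv2.imwrite('pics/s2.png',bot.grab_frame('side')[:,:,::-1])
cv2.imwrite('pics/t2.png',bot.grab_frame('top')[:,:,::-1])
zoom('pics/t2.png','pics/z_t2.png',240,130,480,330,3)"
```

```text
t 7.95 pos [476.8 -66.  149.6] psi 82.19 w 16.8 F [ 0.5  0.9 -0.9] tilt [-1.e-04  6.e-04 -1.e+00]
target [476.5 -66.4  28.   82.2] turn units -0.001 dx -0.014 dy -0.007 dz 4.055
```

View pics/s2.png

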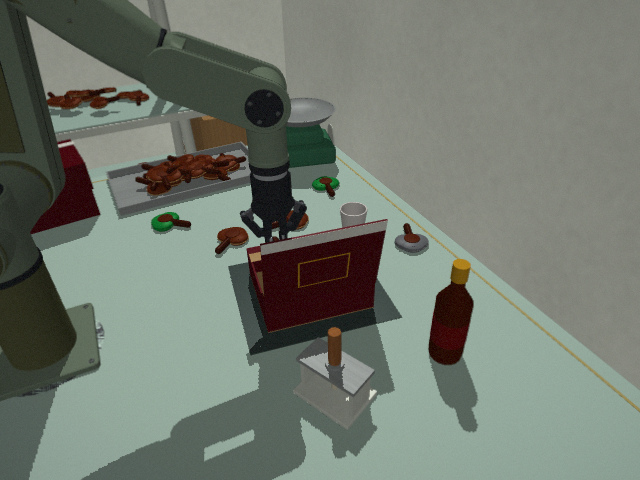

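View pics/z_t2.png

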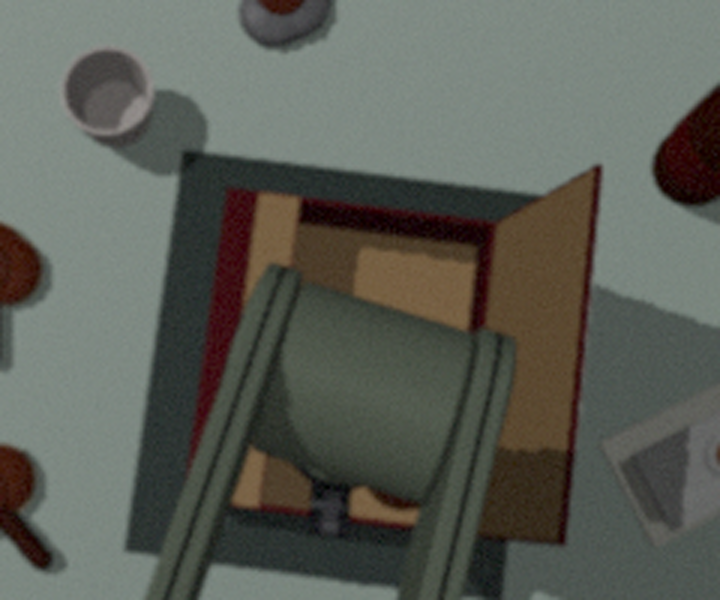

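The top view (zoomed) shows the gripper over the near part of the carton, clear of the flap. I'll go down slowly, 7 mm further from the near wall.

play_rows:
  motion:
    - {"dx": 0,"dy": 0.23,"dz": 0.3,"turn": 0,"claw": -0.62}
    - {"dx": 0,"dy": 0,"dz": 0.5,"turn": 0,"claw": -0.62}
    - {"dx": 0,"dy": 0,"dz": 0.5,"turn": 0,"claw": -0.62}
    - {"dx": 0,"dy": 0,"dz": 0.5,"turn": 0,"claw": -0.62}
    - {"dx": 0,"dy": 0,"dz": 0.5,"turn": 0,"claw": -0.62}
    - {"dx": 0,"dy": 0,"dz": 0.4,"turn": 0,"claw": -0.62}
    - {"dx": 0,"dy": 0,"dz": 0.3,"turn": 0,"claw": -0.62}
    - {"dx": 0,"dy": 0,"dz": 0.2,"turn": 0,"claw": -0.62}
    - {"dx": 0,"dy": 0,"dz": 0.2,"turn": 0,"claw": -0.62}
    - {"dx": 0,"dy": 0,"dz": 0.15,"turn": 0,"claw": -0.62}
    - {"dx": 0,"dy": 0,"dz": 0.15,"turn": 0,"claw": -0.62}
    - {"dx": 0,"dy": 0,"dz": 0.1,"turn": 0,"claw": -0.62}
    - {"dx": 0,"dy": 0,"dz": 0,"turn": 0,"claw": -0.62}

```text
t: 9.35
ee_pos: [483.6, -67.2, 35.4]
ee_rot: [[0.135, 0.991, -0.001], [0.991, -0.135, 0.0], [0.0, -0.001, -1.0]]
wrist_force: [0.5, -0.4, 0.1]
width: 17.0
```

```bash
python3 d.py C -55 1 28 90; python3 w.py w4
```

```text
t 9.35 pos [483.6 -67.2  35.4] psi 82.22 w 17.0 F [ 0.5 -0.4  0.1] tilt [-5.e-04  2.e-04 -1.e+00]
target [483.4 -67.3  28.   82.2] turn units 0.003 dx -0.006 dy -0.004 dz 0.246
axis px [316.6 289. ]Traceback (most recent call last):
  File "w.py", line 17, in <module>
    sel=(tl<-42)&(tl>-100); S=W[sel]; cs=S.mean(0); u2=np.linalg.svd(S-cs)[2][0]; u2*=np.sign(u2@u)
                                                       ~~~~~~~~~~~~~^^^^^^
    u, s, vh = gufunc(a, signature=signature)
               ~~~~~~^^^^^^^^^^^^^^^^^^^^^^^^
numpy._core._exceptions._ArrayMemoryError: Unable to allocate 21.5 GiB for an array with shape (53733, 53733) and data type float64
```

View pics/w4.png

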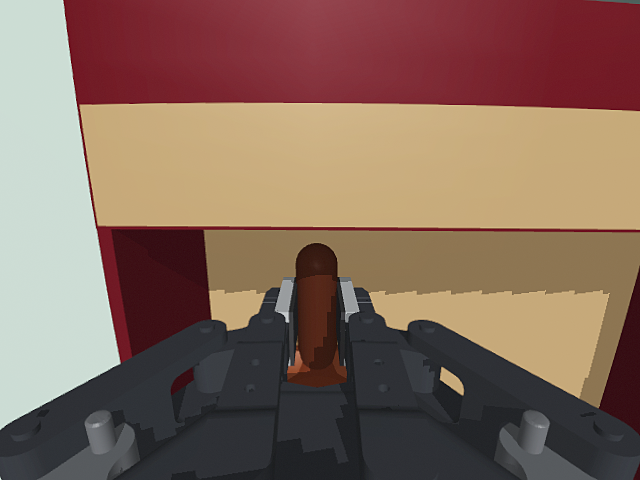

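play_rows:
  motion:
    - {"dx": 0,"dy": 0,"dz": 0.1,"turn": 0,"claw": -0.62}
    - {"dx": 0,"dy": 0,"dz": 0.1,"turn": 0,"claw": -0.62}
    - {"dx": 0,"dy": 0,"dz": 0.05,"turn": 0,"claw": -0.62}
    - {"dx": 0,"dy": 0,"dz": 0,"turn": 0,"claw": -0.55}
    - {"dx": 0,"dy": 0,"dz": 0,"turn": 0,"claw": -0.45}
    - {"dx": 0,"dy": 0,"dz": 0,"turn": 0,"claw": -0.35}
    - {"dx": 0,"dy": 0,"dz": 0,"turn": 0,"claw": -0.25}
    - {"dx": 0,"dy": 0,"dz": 0,"turn": 0,"claw": -0.2}
    - {"dx": 0,"dy": 0,"dz": -0.2,"turn": 0,"claw": -0.2}
    - {"dx": 0,"dy": 0,"dz": -0.4,"turn": 0,"claw": -0.2}
    - {"dx": 0,"dy": 0,"dz": -0.7,"turn": 0,"claw": -0.2}
    - {"dx": 0,"dy": 0,"dz": -0.9,"turn": 0,"claw": -0.2}
    - {"dx": 0,"dy": 0,"dz": -0.9,"turn": 0,"claw": -0.2}
    - {"dx": 0,"dy": 0,"dz": -0.9,"turn": 0,"claw": 0}
    - {"dx": 0,"dy": 0,"dz": 0,"turn": 0,"claw": 0}

```text
t: 10.9
ee_pos: [487.3, -68.3, 153.6]
ee_rot: [[0.135, 0.991, 0.01], [0.991, -0.135, -0.003], [-0.002, 0.011, -1.0]]
wrist_force: [0.5, -0.7, -0.3]
width: 42.9
```

```bash
sed -i 's/svd(S-cs)\[2\]/svd(S-cs,full_matrices=False)[2]/' w.py; python3 d.py 572 195 150 182; python3 -c "
from h import *
cv2.imwrite('pics/w5.png',bot.grab_frame('wrist')[:,:,::-1])
cv2.imwrite('pics/t5.png',bot.grab_frame('top')[:,:,::-1])"
```

```text
t 10.9 pos [487.3 -68.3 153.6] psi 82.23 w 42.9 F [ 0.5 -0.7 -0.3] tilt [ 0.0102 -0.0034 -0.9999]
target [572. 195. 150. 182.] turn units -16.629 dx -3.127 dy 8.673 dz 0.12
```

View pics/w5.png

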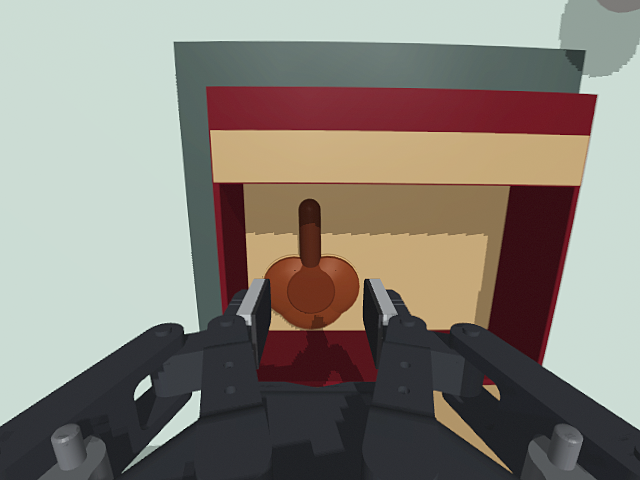

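View pics/t5.png

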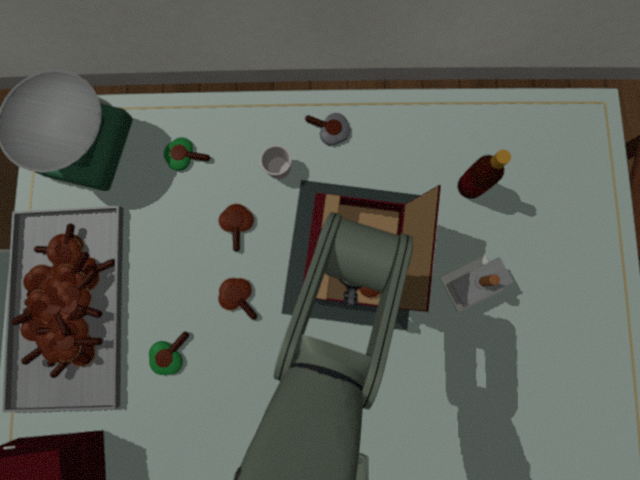

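The wrist view shows the reishi flat in the carton at (310,265). The top view shows the other two still at (237,220) and (236,293), and I'll take the first of those next.

play_rows:
  motion:
    - {"dx": 0,"dy": 0,"dz": 0,"turn": -0.875,"claw": 0}
    - {"dx": 0,"dy": 0,"dz": 0,"turn": -0.875,"claw": 0}
    - {"dx": 0,"dy": 0,"dz": 0,"turn": -0.875,"claw": 0}
    - {"dx": 0,"dy": 0,"dz": 0,"turn": -0.875,"claw": 0}
    - {"dx": 0,"dy": 0,"dz": 0,"turn": -0.875,"claw": 0}
    - {"dx": 0,"dy": 0,"dz": 0,"turn": -0.875,"claw": 0}
    - {"dx": 0,"dy": 0,"dz": 0,"turn": -0.875,"claw": 0}
    - {"dx": 0,"dy": 0,"dz": 0,"turn": -0.875,"claw": 0}
    - {"dx": 0,"dy": 0,"dz": 0,"turn": -0.875,"claw": 0}
    - {"dx": 0,"dy": 0,"dz": 0,"turn": -0.875,"claw": 0}
    - {"dx": 0,"dy": 0,"dz": 0,"turn": -0.875,"claw": 0}
    - {"dx": 0,"dy": 0,"dz": 0,"turn": -0.875,"claw": 0}
    - {"dx": 0,"dy": 0,"dz": 0,"turn": -0.875,"claw": 0}
    - {"dx": 0,"dy": 0,"dz": 0,"turn": -0.875,"claw": 0}
    - {"dx": 0,"dy": 0,"dz": 0,"turn": -0.875,"claw": 0}
    - {"dx": 0,"dy": 0,"dz": 0,"turn": -0.875,"claw": 0}
    - {"dx": 0,"dy": 0,"dz": 0,"turn": -0.875,"claw": 0}
    - {"dx": 0,"dy": 0,"dz": 0,"turn": -0.875,"claw": 0}
    - {"dx": 0,"dy": 0,"dz": 0,"turn": -0.875,"claw": 0}

```text
t: 12.9
ee_pos: [482.4, -66.8, 146.5]
ee_rot: [[-0.999, -0.038, -0.004], [-0.038, 0.999, 0.001], [0.004, 0.001, -1.0]]
wrist_force: [0.4, -0.6, -0.8]
width: 42.5
```

play_rows:
  motion:
    - {"dx": -0.31,"dy": 0.87,"dz": 0,"turn": 0,"claw": 0.2}
    - {"dx": -0.31,"dy": 0.87,"dz": 0,"turn": 0,"claw": 0.2}
    - {"dx": -0.31,"dy": 0.87,"dz": 0,"turn": 0,"claw": 0.2}
    - {"dx": -0.31,"dy": 0.87,"dz": 0,"turn": 0,"claw": 0.2}
    - {"dx": -0.31,"dy": 0.87,"dz": 0,"turn": 0,"claw": 0.2}
    - {"dx": -0.31,"dy": 0.87,"dz": 0,"turn": 0,"claw": 0.2}
    - {"dx": -0.31,"dy": 0.87,"dz": 0,"turn": 0,"claw": 0.2}
    - {"dx": -0.31,"dy": 0.87,"dz": 0,"turn": 0,"claw": 0.2}
    - {"dx": -0.31,"dy": 0.87,"dz": 0,"turn": 0,"claw": 0.2}
    - {"dx": -0.31,"dy": 0.87,"dz": 0,"turn": 0,"claw": 0.2}
    - {"dx": 0,"dy": 0,"dz": 0,"turn": 0,"claw": 0.2}
    - {"dx": 0,"dy": 0,"dz": 0,"turn": 0,"claw": 0.2}

```text
t: 14.1
ee_pos: [566.5, 196.9, 146.4]
ee_rot: [[-0.999, -0.036, -0.003], [-0.036, 0.999, -0.001], [0.003, -0.001, -1.0]]
wrist_force: [-0.0, 0.0, 0.3]
width: 50.9
```

```bash
python3 w.py w6; python3 d.py 572 195 21.5 182
```

```text
axis px [316.9 235. ]
box [ 267  208   99  130 6935] cap [316. 299.] [623.2 197.6] len 78.6 stalk w 16.5 yaw 1.4 GRASP [570.6 195.8]
t 14.15 pos [566.6 196.3 146.6] psi -178.01 w 51.2 F [-0.8 -0.2  0. ] tilt [-0.0031 -0.0011 -1.    ]
target [572.  195.   21.5 182. ] turn units -0.002 dx -0.179 dy -0.05 dz 4.171
```

View pics/w6.png

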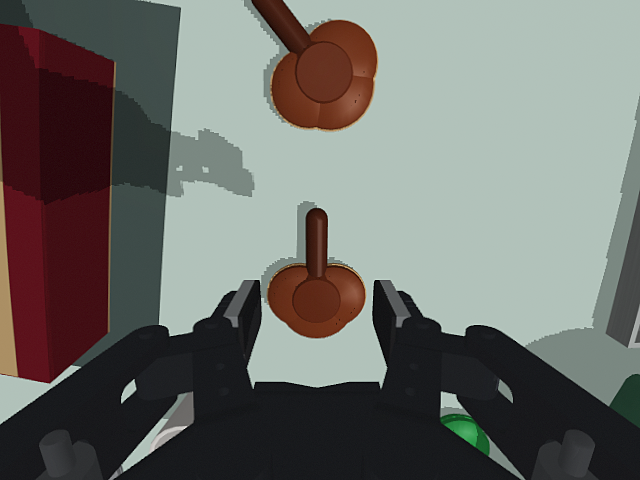

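The red-brown reishi is at (316,270), on the jaw axis. I'll go down and grip it in the same way.

play_rows:
  motion:
    - {"dx": -0.15,"dy": 0,"dz": 0.8,"turn": 0,"claw": 0.1}
    - {"dx": 0,"dy": 0,"dz": 0.9,"turn": 0,"claw": 0}
    - {"dx": 0,"dy": 0,"dz": 0.9,"turn": 0,"claw": -0.1}
    - {"dx": 0,"dy": 0,"dz": 0.8,"turn": 0,"claw": -0.1}
    - {"dx": 0,"dy": 0,"dz": 0.4,"turn": 0,"claw": -0.2}
    - {"dx": 0,"dy": 0,"dz": 0.2,"turn": 0,"claw": -0.2}
    - {"dx": 0,"dy": 0,"dz": 0.1,"turn": 0,"claw": -0.2}
    - {"dx": 0,"dy": 0,"dz": 0,"turn": 0,"claw": -0.2}
    - {"dx": 0,"dy": 0,"dz": 0,"turn": 0,"claw": -0.2}

```text
t: 15.05
ee_pos: [573.4, 197.1, 26.5]
ee_rot: [[-0.999, -0.034, 0.002], [-0.034, 0.999, 0.0], [-0.002, 0.0, -1.0]]
wrist_force: [0.2, 0.2, 1.2]
width: 34.0
```

```bash
python3 w.py w7; python3 d.py 571 196 21.5 182
```

```text
axis px [318.1 298. ]
box [ 263  236  108  152 8333] cap [316. 355.] [603.9 197.3] len 59.9 stalk w 16.6 yaw -5.1 GRASP [569.9 194.3]
t 15.1 pos [573.3 197.2  26.5] psi -178.03 w 34.4 F [0.4 1.  0.3] tilt [ 2.4e-03  5.0e-04 -1.0e+00]
target [571.  196.   21.5 182. ] turn units -0.005 dx 0.079 dy -0.037 dz 0.167
```

View pics/w7.png

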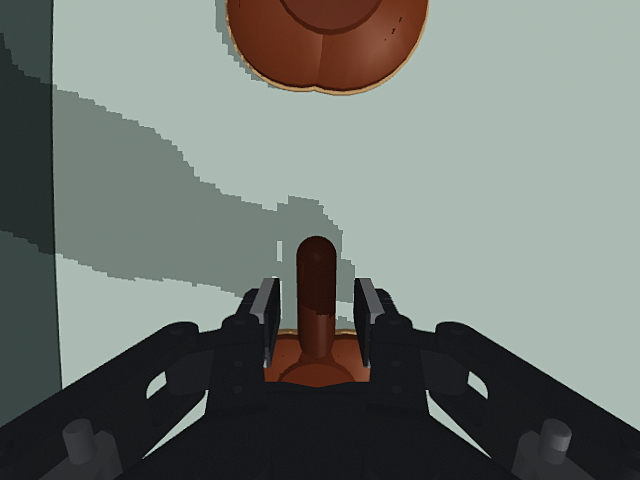

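play_rows:
  motion:
    - {"dx": 0.07,"dy": 0,"dz": 0.15,"turn": 0,"claw": -0.3}
    - {"dx": 0,"dy": 0,"dz": 0,"turn": 0,"claw": -0.45}
    - {"dx": 0,"dy": 0,"dz": 0,"turn": 0,"claw": -0.52}
    - {"dx": 0,"dy": 0,"dz": 0,"turn": 0,"claw": -0.56}
    - {"dx": 0,"dy": 0,"dz": 0,"turn": 0,"claw": -0.59}
    - {"dx": 0,"dy": 0,"dz": 0,"turn": 0,"claw": -0.61}
    - {"dx": 0,"dy": 0,"dz": 0,"turn": 0,"claw": -0.62}
    - {"dx": 0,"dy": 0,"dz": 0,"turn": 0,"claw": -0.62}
    - {"dx": 0,"dy": 0,"dz": -0.2,"turn": 0,"claw": -0.62}
    - {"dx": 0,"dy": 0,"dz": -0.4,"turn": 0,"claw": -0.62}
    - {"dx": 0,"dy": 0,"dz": -0.6,"turn": 0,"claw": -0.62}
    - {"dx": 0,"dy": 0,"dz": -0.6,"turn": 0,"claw": -0.62}
    - {"dx": 0,"dy": 0,"dz": -0.6,"turn": 0,"claw": -0.62}
    - {"dx": 0,"dy": 0,"dz": -0.6,"turn": 0,"claw": -0.62}
    - {"dx": 0,"dy": 0,"dz": -0.6,"turn": 0,"claw": -0.62}
    - {"dx": 0,"dy": 0,"dz": -0.4,"turn": 0,"claw": -0.62}
    - {"dx": 0,"dy": 0,"dz": 0,"turn": 0,"claw": -0.62}
    - {"dx": 0,"dy": 0,"dz": 0,"turn": 0,"claw": -0.62}

```text
t: 16.9
ee_pos: [570.1, 196.9, 140.8]
ee_rot: [[-0.999, -0.034, 0.0], [-0.034, 0.999, 0.0], [-0.0, 0.0, -1.0]]
wrist_force: [-0.0, -0.6, -1.1]
width: 16.8
```

```bash
python3 d.py C 55 1 145 90; python3 -c "
from h import *
cv2.imwrite('pics/w8.png',bot.grab_frame('wrist')[:,:,::-1])"
```

```text
t 16.9 pos [570.1 196.9 140.8] psi -178.03 w 16.8 F [-0.  -0.6 -1.1] tilt [ 3.e-04  0.e+00 -1.e+00]
target [592.4 -82.3 145.   82.2] turn units 16.628 dx -9.118 dy 1.999 dz -0.14
```

View pics/w8.png

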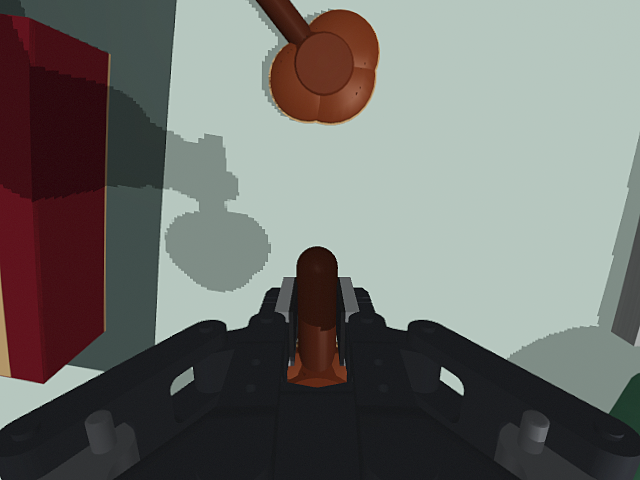

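It is held at (317,310), with its separate shadow at (215,240). I'll turn and carry it over.

play_rows:
  motion:
    - {"dx": 0,"dy": 0,"dz": 0,"turn": 0.5,"claw": -0.62}
    - {"dx": 0,"dy": 0,"dz": 0,"turn": 0.8,"claw": -0.62}
    - {"dx": 0,"dy": 0,"dz": 0,"turn": 0.87,"claw": -0.62}
    - {"dx": 0,"dy": 0,"dz": 0,"turn": 0.87,"claw": -0.62}
    - {"dx": 0,"dy": 0,"dz": 0,"turn": 0.87,"claw": -0.62}
    - {"dx": 0,"dy": 0,"dz": 0,"turn": 0.87,"claw": -0.62}
    - {"dx": 0,"dy": 0,"dz": 0,"turn": 0.87,"claw": -0.62}
    - {"dx": 0,"dy": 0,"dz": 0,"turn": 0.87,"claw": -0.62}
    - {"dx": 0,"dy": 0,"dz": 0,"turn": 0.87,"claw": -0.62}
    - {"dx": 0,"dy": 0,"dz": 0,"turn": 0.87,"claw": -0.62}
    - {"dx": 0,"dy": 0,"dz": 0,"turn": 0.87,"claw": -0.62}
    - {"dx": 0,"dy": 0,"dz": 0,"turn": 0.87,"claw": -0.62}
    - {"dx": 0,"dy": 0,"dz": 0,"turn": 0.87,"claw": -0.62}
    - {"dx": 0,"dy": 0,"dz": 0,"turn": 0.87,"claw": -0.62}
    - {"dx": 0,"dy": 0,"dz": 0,"turn": 0.87,"claw": -0.62}
    - {"dx": 0,"dy": 0,"dz": 0,"turn": 0.87,"claw": -0.62}
    - {"dx": 0,"dy": 0,"dz": 0,"turn": 0.87,"claw": -0.62}
    - {"dx": 0,"dy": 0,"dz": 0,"turn": 0.87,"claw": -0.62}
    - {"dx": 0,"dy": 0,"dz": 0,"turn": 0.87,"claw": -0.62}
    - {"dx": 0,"dy": 0,"dz": 0,"turn": 0.54,"claw": -0.62}

```text
t: 18.95
ee_pos: [569.2, 196.7, 138.9]
ee_rot: [[0.139, 0.99, -0.003], [0.99, -0.139, -0.001], [-0.001, -0.003, -1.0]]
wrist_force: [-0.7, -0.1, -0.4]
width: 16.6
```

play_rows:
  motion:
    - {"dx": -0.4,"dy": 0.1,"dz": 0,"turn": 0,"claw": -0.62}
    - {"dx": -0.8,"dy": 0.17,"dz": 0,"turn": 0,"claw": -0.62}
    - {"dx": -0.9,"dy": 0.2,"dz": 0,"turn": 0,"claw": -0.62}
    - {"dx": -0.9,"dy": 0.2,"dz": 0,"turn": 0,"claw": -0.62}
    - {"dx": -0.9,"dy": 0.2,"dz": 0,"turn": 0,"claw": -0.62}
    - {"dx": -0.9,"dy": 0.2,"dz": 0,"turn": 0,"claw": -0.62}
    - {"dx": -0.9,"dy": 0.2,"dz": 0,"turn": 0,"claw": -0.62}
    - {"dx": -0.9,"dy": 0.2,"dz": 0,"turn": 0,"claw": -0.62}
    - {"dx": -0.9,"dy": 0.2,"dz": 0,"turn": 0,"claw": -0.62}
    - {"dx": -0.8,"dy": 0.2,"dz": 0,"turn": 0,"claw": -0.62}
    - {"dx": -0.6,"dy": 0.13,"dz": 0,"turn": 0,"claw": -0.62}
    - {"dx": -0.22,"dy": 0,"dz": 0,"turn": 0,"claw": -0.62}
    - {"dx": 0,"dy": 0,"dz": 0,"turn": 0,"claw": -0.62}
    - {"dx": 0,"dy": 0,"dz": 0,"turn": 0,"claw": -0.62}

```text
t: 20.35
ee_pos: [592.1, -81.6, 140.4]
ee_rot: [[0.135, 0.991, -0.001], [0.991, -0.135, 0.001], [0.001, -0.001, -1.0]]
wrist_force: [-0.2, 0.9, -1.1]
width: 16.9
```

```bash
python3 d.py C 55 1 28 90; python3 -c "
from h import *
cv2.imwrite('pics/w9.png',bot.grab_frame('wrist')[:,:,::-1])"
```

```text
t 20.35 pos [592.1 -81.6 140.4] psi 82.22 w 16.9 F [-0.2  0.9 -1.1] tilt [-8.e-04  8.e-04 -1.e+00]
target [592.4 -82.3  28.   82.2] turn units 0.004 dx -0.021 dy 0.014 dz 3.745
```

View pics/w9.png

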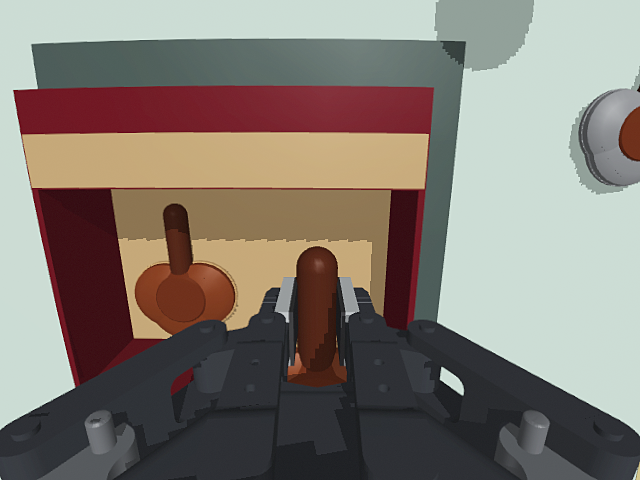

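The first reishi lies at (180,290) in the carton and the held one is well to its right. Lowering now.

play_rows:
  motion:
    - {"dx": 0,"dy": 0,"dz": 0.3,"turn": 0,"claw": -0.62}
    - {"dx": 0,"dy": 0,"dz": 0.5,"turn": 0,"claw": -0.62}
    - {"dx": 0,"dy": 0,"dz": 0.5,"turn": 0,"claw": -0.62}
    - {"dx": 0,"dy": 0,"dz": 0.5,"turn": 0,"claw": -0.62}
    - {"dx": 0,"dy": 0,"dz": 0.5,"turn": 0,"claw": -0.62}
    - {"dx": 0,"dy": 0,"dz": 0.4,"turn": 0,"claw": -0.62}
    - {"dx": 0,"dy": 0,"dz": 0.3,"turn": 0,"claw": -0.62}
    - {"dx": 0,"dy": 0,"dz": 0.2,"turn": 0,"claw": -0.62}
    - {"dx": 0,"dy": 0,"dz": 0.2,"turn": 0,"claw": -0.62}
    - {"dx": 0,"dy": 0,"dz": 0.15,"turn": 0,"claw": -0.62}
    - {"dx": 0,"dy": 0,"dz": 0.1,"turn": 0,"claw": -0.62}
    - {"dx": 0,"dy": 0,"dz": 0.06,"turn": 0,"claw": -0.62}
    - {"dx": 0,"dy": 0,"dz": 0,"turn": 0,"claw": -0.62}

```text
t: 21.7
ee_pos: [592.5, -82.3, 29.4]
ee_rot: [[0.136, 0.991, 0.0], [0.991, -0.136, -0.0], [-0.0, 0.0, -1.0]]
wrist_force: [0.2, -0.2, -0.0]
width: 16.9
```

play_rows:
  motion:
    - {"dx": 0,"dy": 0,"dz": 0,"turn": 0,"claw": -0.55}
    - {"dx": 0,"dy": 0,"dz": 0,"turn": 0,"claw": -0.45}
    - {"dx": 0,"dy": 0,"dz": 0,"turn": 0,"claw": -0.35}
    - {"dx": 0,"dy": 0,"dz": 0,"turn": 0,"claw": -0.25}
    - {"dx": 0,"dy": 0,"dz": 0,"turn": 0,"claw": -0.2}
    - {"dx": 0,"dy": 0,"dz": -0.2,"turn": 0,"claw": -0.2}
    - {"dx": 0,"dy": 0,"dz": -0.4,"turn": 0,"claw": -0.2}
    - {"dx": 0,"dy": 0,"dz": -0.7,"turn": 0,"claw": -0.2}
    - {"dx": 0,"dy": 0,"dz": -0.9,"turn": 0,"claw": -0.2}
    - {"dx": 0,"dy": 0,"dz": -0.9,"turn": 0,"claw": -0.2}
    - {"dx": 0,"dy": 0,"dz": -0.9,"turn": 0,"claw": 0}
    - {"dx": 0,"dy": 0,"dz": 0,"turn": 0,"claw": 0}
    - {"dx": 0,"dy": 0,"dz": 0,"turn": 0,"claw": 0}

```text
t: 23.0
ee_pos: [593.2, -82.5, 151.0]
ee_rot: [[0.136, 0.991, 0.003], [0.991, -0.136, -0.001], [-0.0, 0.003, -1.0]]
wrist_force: [-2.0, 0.0, -0.7]
width: 42.7
```

```bash
python3 d.py 410.8 165.6 150 221.5; python3 -c "
from h import *
cv2.imwrite('pics/w10.png',bot.grab_frame('wrist')[:,:,::-1])
cv2.imwrite('pics/t10.png',bot.grab_frame('top')[:,:,::-1])"
```

```text
t 23.0 pos [593.2 -82.5 151. ] psi 82.19 w 42.7 F [-2.   0.  -0.7] tilt [ 2.9e-03 -9.0e-04 -1.0e+00]
target [410.8 165.6 150.  221.5] turn units -23.218 dx -0.926 dy 10.223 dz 0.035
```

View pics/w10.png

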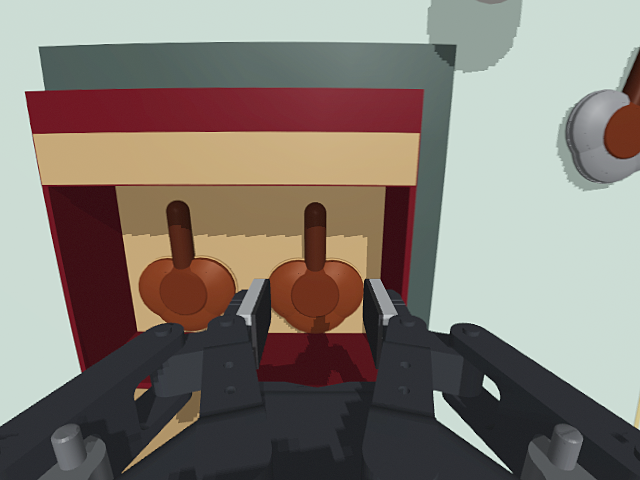

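View pics/t10.png

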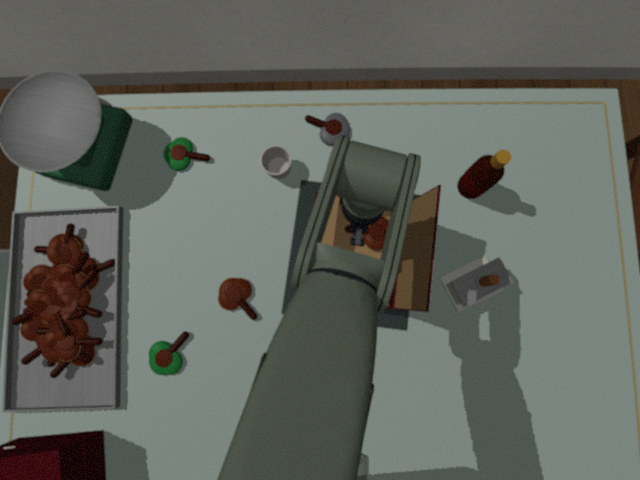

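Both reishi lie flat and apart in the carton at (185,285) and (315,290). The third hasn't moved, at (236,293) in the top view.

play_rows:
  motion:
    - {"dx": 0,"dy": 0,"dz": 0,"turn": -0.9,"claw": 0.1}
    - {"dx": 0,"dy": 0,"dz": 0,"turn": -0.9,"claw": 0.1}
    - {"dx": 0,"dy": 0,"dz": 0,"turn": -0.9,"claw": 0.1}
    - {"dx": 0,"dy": 0,"dz": 0,"turn": -0.9,"claw": 0.1}
    - {"dx": 0,"dy": 0,"dz": 0,"turn": -0.9,"claw": 0.1}
    - {"dx": 0,"dy": 0,"dz": 0,"turn": -0.9,"claw": 0.1}
    - {"dx": 0,"dy": 0,"dz": 0,"turn": -0.9,"claw": 0.1}
    - {"dx": 0,"dy": 0,"dz": 0,"turn": -0.9,"claw": 0.1}
    - {"dx": 0,"dy": 0,"dz": 0,"turn": -0.9,"claw": 0.1}
    - {"dx": 0,"dy": 0,"dz": 0,"turn": -0.9,"claw": 0.1}
    - {"dx": 0,"dy": 0,"dz": 0,"turn": -0.9,"claw": 0.1}
    - {"dx": 0,"dy": 0,"dz": 0,"turn": -0.9,"claw": 0.1}
    - {"dx": 0,"dy": 0,"dz": 0,"turn": -0.9,"claw": 0.1}
    - {"dx": 0,"dy": 0,"dz": 0,"turn": -0.9,"claw": 0.1}
    - {"dx": 0,"dy": 0,"dz": 0,"turn": -0.9,"claw": 0.1}
    - {"dx": 0,"dy": 0,"dz": 0,"turn": -0.9,"claw": 0.1}
    - {"dx": 0,"dy": 0,"dz": 0,"turn": -0.9,"claw": 0.1}
    - {"dx": 0,"dy": 0,"dz": 0,"turn": -0.9,"claw": 0.1}
    - {"dx": 0,"dy": 0,"dz": 0,"turn": -0.9,"claw": 0.1}
    - {"dx": 0,"dy": 0,"dz": 0,"turn": -0.9,"claw": 0.1}

```text
t: 25.1
ee_pos: [591.2, -82.0, 147.3]
ee_rot: [[-0.984, -0.181, -0.004], [-0.181, 0.984, 0.001], [0.004, 0.002, -1.0]]
wrist_force: [0.6, -0.1, -0.8]
width: 46.8
```

play_rows:
  motion:
    - {"dx": 0,"dy": 0,"dz": 0,"turn": -0.9,"claw": 0.1}
    - {"dx": 0,"dy": 0,"dz": 0,"turn": -0.9,"claw": 0.1}
    - {"dx": 0,"dy": 0,"dz": 0,"turn": -0.9,"claw": 0.1}
    - {"dx": 0,"dy": 0,"dz": 0,"turn": -0.9,"claw": 0.1}
    - {"dx": 0,"dy": 0,"dz": 0,"turn": -0.9,"claw": 0.1}
    - {"dx": 0,"dy": 0,"dz": 0,"turn": -0.72,"claw": 0.1}
    - {"dx": -0.08,"dy": 0.85,"dz": 0,"turn": 0,"claw": 0.1}
    - {"dx": -0.08,"dy": 0.85,"dz": 0,"turn": 0,"claw": 0.1}
    - {"dx": -0.08,"dy": 0.85,"dz": 0,"turn": 0,"claw": 0.1}
    - {"dx": -0.08,"dy": 0.85,"dz": 0,"turn": 0,"claw": 0.1}
    - {"dx": -0.08,"dy": 0.85,"dz": 0,"turn": 0,"claw": 0.1}
    - {"dx": -0.08,"dy": 0.85,"dz": 0,"turn": 0,"claw": 0.1}
    - {"dx": -0.08,"dy": 0.85,"dz": 0,"turn": 0,"claw": 0.1}
    - {"dx": -0.08,"dy": 0.85,"dz": 0,"turn": 0,"claw": 0.1}
    - {"dx": -0.08,"dy": 0.85,"dz": 0,"turn": 0,"claw": 0.1}
    - {"dx": -0.08,"dy": 0.85,"dz": 0,"turn": 0,"claw": 0.1}
    - {"dx": -0.08,"dy": 0.85,"dz": 0,"turn": 0,"claw": 0.1}
    - {"dx": -0.05,"dy": 0.85,"dz": 0,"turn": 0,"claw": 0.1}
    - {"dx": 0,"dy": 0,"dz": 0,"turn": 0,"claw": 0.1}
    - {"dx": 0,"dy": 0,"dz": 0,"turn": 0,"claw": 0.1}

```text
t: 27.1
ee_pos: [409.7, 165.3, 148.4]
ee_rot: [[-0.748, -0.664, -0.002], [-0.664, 0.748, -0.001], [0.002, 0.001, -1.0]]
wrist_force: [0.3, -0.1, -0.2]
width: 46.6
```

```bash
python3 w.py w11; python3 d.py 410.8 165.6 21.5 221.5
```

```text
axis px [316.4 235.1]
box [ 266  203   99  129 6901] cap [316. 293.] [449.  198.8] len 77.7 stalk w 16.4 yaw 41.6 GRASP [410.5 164.5]
t 27.15 pos [410.4 164.9 148.7] psi -138.47 w 46.9 F [0.3 0.6 0.2] tilt [-1.e-03 -7.e-04 -1.e+00]
target [410.8 165.6  21.5 221.5] turn units 0.005 dx -0.024 dy 0.008 dz 4.239
```

View pics/w11.png

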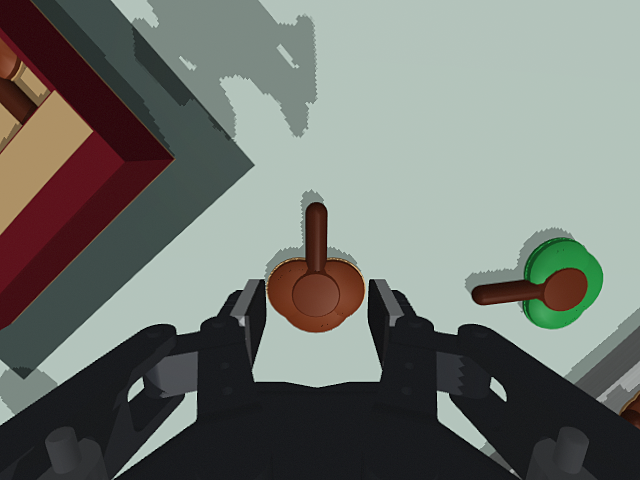

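The third reishi, red-brown, is centred at (316,270); the green look-alike is at (565,285) and well away. Going down to grip.

play_rows:
  motion:
    - {"dx": 0,"dy": 0,"dz": 0.8,"turn": 0,"claw": 0.1}
    - {"dx": 0,"dy": 0,"dz": 0.9,"turn": 0,"claw": 0}
    - {"dx": 0,"dy": 0,"dz": 0.9,"turn": 0,"claw": -0.1}
    - {"dx": 0,"dy": 0,"dz": 0.8,"turn": 0,"claw": -0.1}
    - {"dx": 0,"dy": 0,"dz": 0.4,"turn": 0,"claw": -0.2}
    - {"dx": 0,"dy": 0,"dz": 0.2,"turn": 0,"claw": -0.2}
    - {"dx": 0,"dy": 0,"dz": 0.15,"turn": 0,"claw": -0.2}
    - {"dx": 0,"dy": 0,"dz": 0,"turn": 0,"claw": -0.2}
    - {"dx": 0,"dy": 0,"dz": 0,"turn": 0,"claw": -0.2}
    - {"dx": 0,"dy": 0,"dz": 0,"turn": 0,"claw": -0.2}

```text
t: 28.15
ee_pos: [411.4, 165.5, 25.7]
ee_rot: [[-0.749, -0.663, 0.002], [-0.663, 0.749, 0.0], [-0.002, -0.001, -1.0]]
wrist_force: [-0.6, -0.0, 0.2]
width: 34.2
```

```bash
python3 d.py 410.8 165 21.5 221.5;python3 -c "
from h import *
cv2.imwrite('pics/w12.png',bot.grab_frame('wrist')[:,:,::-1])"
```

```text
t 28.15 pos [411.4 165.5  25.7] psi -138.48 w 34.2 F [-0.6 -0.   0.2] tilt [ 2.e-03  4.e-04 -1.e+00]
target [410.8 165.   21.5 221.5] turn units 0.003 dx 0.027 dy 0.001 dz 0.141
```

View pics/w12.png

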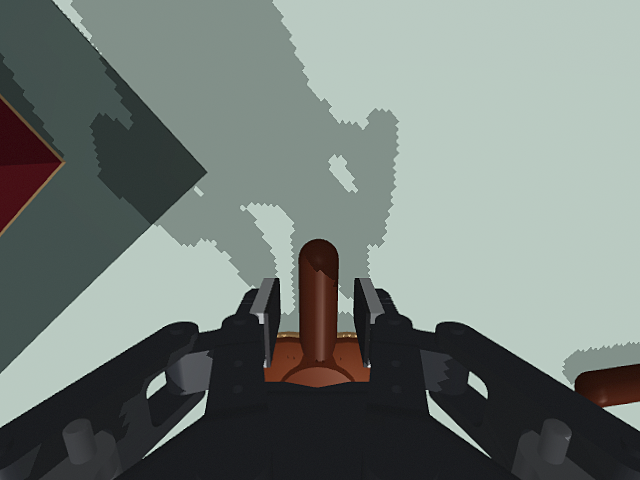

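The stalk is centred at (318,300), so I'm gripping and lifting it.

play_rows:
  motion:
    - {"dx": 0,"dy": 0,"dz": 0.13,"turn": 0,"claw": -0.3}
    - {"dx": 0,"dy": 0,"dz": 0,"turn": 0,"claw": -0.45}
    - {"dx": 0,"dy": 0,"dz": 0,"turn": 0,"claw": -0.52}
    - {"dx": 0,"dy": 0,"dz": 0,"turn": 0,"claw": -0.56}
    - {"dx": 0,"dy": 0,"dz": 0,"turn": 0,"claw": -0.59}
    - {"dx": 0,"dy": 0,"dz": 0,"turn": 0,"claw": -0.61}
    - {"dx": 0,"dy": 0,"dz": 0,"turn": 0,"claw": -0.62}
    - {"dx": 0,"dy": 0,"dz": 0,"turn": 0,"claw": -0.62}
    - {"dx": 0,"dy": 0,"dz": -0.2,"turn": 0,"claw": -0.62}
    - {"dx": 0,"dy": 0,"dz": -0.4,"turn": 0,"claw": -0.62}
    - {"dx": 0,"dy": 0,"dz": -0.6,"turn": 0,"claw": -0.62}
    - {"dx": 0,"dy": 0,"dz": -0.6,"turn": 0,"claw": -0.62}
    - {"dx": 0,"dy": 0,"dz": -0.6,"turn": 0,"claw": -0.62}
    - {"dx": 0,"dy": 0,"dz": -0.6,"turn": 0,"claw": -0.62}
    - {"dx": 0,"dy": 0,"dz": -0.6,"turn": 0,"claw": -0.62}
    - {"dx": 0,"dy": 0,"dz": -0.4,"turn": 0,"claw": -0.62}
    - {"dx": 0,"dy": 0,"dz": 0,"turn": 0,"claw": -0.62}
    - {"dx": 0,"dy": 0,"dz": 0,"turn": 0,"claw": -0.62}

```text
t: 30.0
ee_pos: [410.4, 165.3, 141.0]
ee_rot: [[-0.749, -0.663, 0.0], [-0.663, 0.749, 0.0], [-0.0, -0.0, -1.0]]
wrist_force: [0.2, -0.3, -0.0]
width: 16.8
```

play_rows:
  motion:
    - {"dx": 0,"dy": 0,"dz": 0,"turn": 0.5,"claw": -0.62}
    - {"dx": 0,"dy": 0,"dz": 0,"turn": 0.8,"claw": -0.62}
    - {"dx": 0,"dy": 0,"dz": 0,"turn": 0.9,"claw": -0.62}
    - {"dx": 0,"dy": 0,"dz": 0,"turn": 0.9,"claw": -0.62}
    - {"dx": 0,"dy": 0,"dz": 0,"turn": 0.9,"claw": -0.62}
    - {"dx": 0,"dy": 0,"dz": 0,"turn": 0.9,"claw": -0.62}
    - {"dx": 0,"dy": 0,"dz": 0,"turn": 0.9,"claw": -0.62}
    - {"dx": 0,"dy": 0,"dz": 0,"turn": 0.9,"claw": -0.62}
    - {"dx": 0,"dy": 0,"dz": 0,"turn": 0.9,"claw": -0.62}
    - {"dx": 0,"dy": 0,"dz": 0,"turn": 0.9,"claw": -0.62}
    - {"dx": 0,"dy": 0,"dz": 0,"turn": 0.9,"claw": -0.62}
    - {"dx": 0,"dy": 0,"dz": 0,"turn": 0.9,"claw": -0.62}
    - {"dx": 0,"dy": 0,"dz": 0,"turn": 0.9,"claw": -0.62}
    - {"dx": 0,"dy": 0,"dz": 0,"turn": 0.9,"claw": -0.62}
    - {"dx": 0,"dy": 0,"dz": 0,"turn": 0.9,"claw": -0.62}
    - {"dx": 0,"dy": 0,"dz": 0,"turn": 0.9,"claw": -0.62}
    - {"dx": 0,"dy": 0,"dz": 0,"turn": 0.9,"claw": -0.62}
    - {"dx": 0,"dy": 0,"dz": 0,"turn": 0.9,"claw": -0.62}
    - {"dx": 0,"dy": 0,"dz": 0,"turn": 0.9,"claw": -0.62}
    - {"dx": 0,"dy": 0,"dz": 0,"turn": 0.9,"claw": -0.62}

```text
t: 32.0
ee_pos: [409.4, 165.1, 139.5]
ee_rot: [[-0.443, 0.897, -0.003], [0.897, 0.443, -0.001], [0.001, -0.003, -1.0]]
wrist_force: [0.3, 0.3, -0.2]
width: 16.9
```

```bash
python3 d.py C 0 1 145 90;python3 -c "
from h import *
cv2.imwrite('pics/w13.png',bot.grab_frame('wrist')[:,:,::-1])"
```

```text
t 32.0 pos [409.4 165.1 139.5] psi 116.28 w 16.9 F [ 0.3  0.3 -0.2] tilt [-3.1e-03 -5.0e-04 -1.0e+00]
target [537.9 -74.8 145.   82.2] turn units 5.68 dx -7.342 dy 5.33 dz -0.184
```

View pics/w13.png

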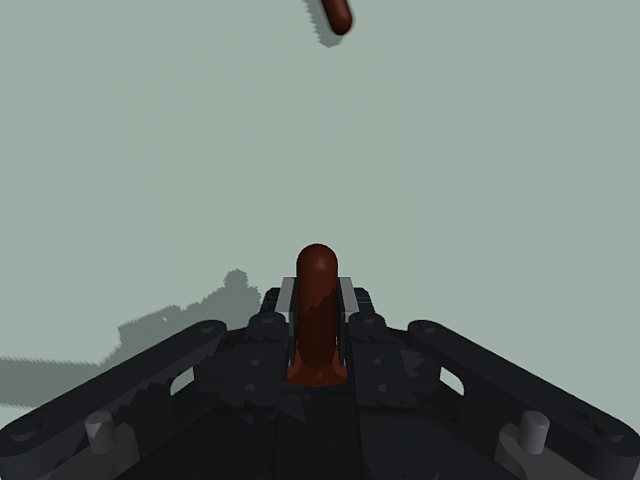

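play_rows:
  motion:
    - {"dx": 0,"dy": 0,"dz": 0,"turn": 0.9,"claw": -0.62}
    - {"dx": 0,"dy": 0,"dz": 0,"turn": 0.9,"claw": -0.62}
    - {"dx": 0,"dy": 0,"dz": 0,"turn": 0.9,"claw": -0.62}
    - {"dx": 0,"dy": 0,"dz": 0,"turn": 0.9,"claw": -0.62}
    - {"dx": 0,"dy": 0,"dz": 0,"turn": 0.9,"claw": -0.62}
    - {"dx": 0,"dy": 0,"dz": 0,"turn": 0.8,"claw": -0.62}
    - {"dx": 0,"dy": 0,"dz": 0,"turn": 0.4,"claw": -0.62}
    - {"dx": -0.34,"dy": 0.25,"dz": 0,"turn": 0,"claw": -0.62}
    - {"dx": -0.7,"dy": 0.51,"dz": 0,"turn": 0,"claw": -0.62}
    - {"dx": -0.7,"dy": 0.51,"dz": 0,"turn": 0,"claw": -0.62}
    - {"dx": -0.7,"dy": 0.51,"dz": 0,"turn": 0,"claw": -0.62}
    - {"dx": -0.7,"dy": 0.51,"dz": 0,"turn": 0,"claw": -0.62}
    - {"dx": -0.7,"dy": 0.51,"dz": 0,"turn": 0,"claw": -0.62}
    - {"dx": -0.7,"dy": 0.51,"dz": 0,"turn": 0,"claw": -0.62}
    - {"dx": -0.7,"dy": 0.51,"dz": 0,"turn": 0,"claw": -0.62}
    - {"dx": -0.7,"dy": 0.51,"dz": 0,"turn": 0,"claw": -0.62}
    - {"dx": -0.7,"dy": 0.51,"dz": 0,"turn": 0,"claw": -0.62}
    - {"dx": -0.7,"dy": 0.48,"dz": 0,"turn": 0,"claw": -0.62}
    - {"dx": 0,"dy": 0,"dz": 0,"turn": 0,"claw": -0.62}
    - {"dx": 0,"dy": 0,"dz": 0,"turn": 0,"claw": -0.62}

```text
t: 34.05
ee_pos: [538.7, -75.2, 140.1]
ee_rot: [[0.134, 0.991, -0.002], [0.991, -0.134, 0.001], [0.0, -0.002, -1.0]]
wrist_force: [-0.2, -0.1, -0.8]
width: 16.5
```

```bash
python3 d.py C 0 1 50 90;python3 -c "
from h import *
cv2.imwrite('pics/w14.png',bot.grab_frame('wrist')[:,:,::-1])"
```

```text
t 34.05 pos [538.7 -75.2 140.1] psi 82.29 w 16.5 F [-0.2 -0.1 -0.8] tilt [-1.8e-03  7.0e-04 -1.0e+00]
target [537.9 -74.8  50.   82.2] turn units 0.014 dx 0.009 dy -0.029 dz 3.004
```

View pics/w14.png

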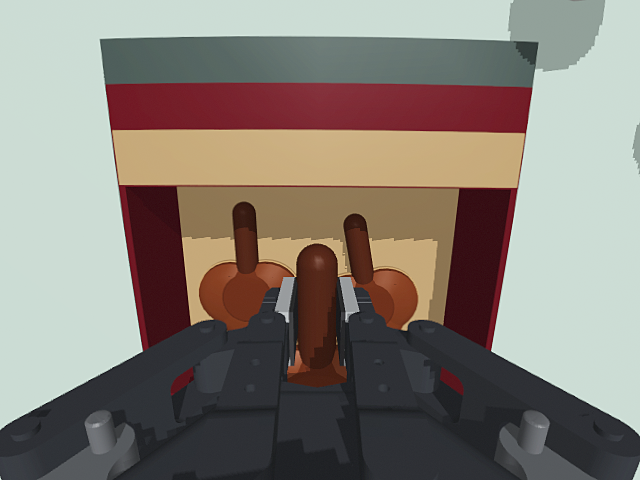

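The wrist view shows that the second reishi was knocked aside inside the carton, its stalk now at (358,245), but it still lies flat. The third will bridge both caps, so I'm lowering it onto them gently.

play_rows:
  motion:
    - {"dx": 0,"dy": -0.25,"dz": 0.3,"turn": 0,"claw": -0.62}
    - {"dx": 0,"dy": 0,"dz": 0.5,"turn": 0,"claw": -0.62}
    - {"dx": 0,"dy": 0,"dz": 0.5,"turn": 0,"claw": -0.62}
    - {"dx": 0,"dy": 0,"dz": 0.5,"turn": 0,"claw": -0.62}
    - {"dx": 0,"dy": 0,"dz": 0.3,"turn": 0,"claw": -0.62}
    - {"dx": 0,"dy": 0,"dz": 0.3,"turn": 0,"claw": -0.62}
    - {"dx": 0,"dy": 0,"dz": 0.2,"turn": 0,"claw": -0.62}
    - {"dx": 0,"dy": 0,"dz": 0.1,"turn": 0,"claw": -0.62}
    - {"dx": 0,"dy": 0,"dz": 0.1,"turn": 0,"claw": -0.62}
    - {"dx": 0,"dy": 0,"dz": 0.1,"turn": 0,"claw": -0.62}
    - {"dx": 0,"dy": 0,"dz": 0,"turn": 0,"claw": -0.62}
    - {"dx": 0,"dy": 0,"dz": 0,"turn": 0,"claw": -0.62}

```text
t: 35.3
ee_pos: [532.0, -73.3, 54.2]
ee_rot: [[0.134, 0.991, 0.0], [0.991, -0.134, -0.0], [-0.0, 0.0, -1.0]]
wrist_force: [0.4, -0.6, -0.7]
width: 16.5
```

```bash
python3 d.py C -7 1 47 90;python3 -c "
from h import *
cv2.imwrite('pics/w15.png',bot.grab_frame('wrist')[:,:,::-1])"
```

```text
t 35.3 pos [532.  -73.3  54.2] psi 82.31 w 16.5 F [ 0.4 -0.6 -0.7] tilt [ 4.e-04 -1.e-04 -1.e+00]
target [531.  -73.9  47.   82.2] turn units 0.018 dx -0.022 dy -0.031 dz 0.239
```

View pics/w15.png

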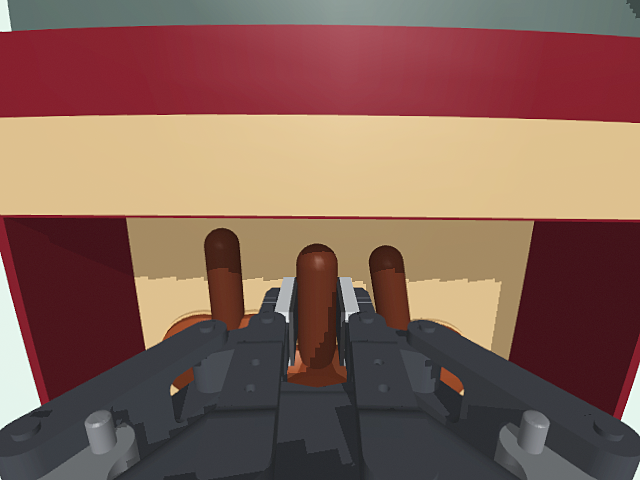

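Clear on both sides. I'll lower it another 5 mm or so and release.

play_rows:
  motion:
    - {"dx": 0,"dy": 0,"dz": 0.1,"turn": 0,"claw": -0.62}
    - {"dx": 0,"dy": 0,"dz": 0.08,"turn": 0,"claw": -0.62}
    - {"dx": 0,"dy": 0,"dz": 0,"turn": 0,"claw": -0.62}
    - {"dx": 0,"dy": 0,"dz": 0,"turn": 0,"claw": -0.58}
    - {"dx": 0,"dy": 0,"dz": 0,"turn": 0,"claw": -0.52}
    - {"dx": 0,"dy": 0,"dz": 0,"turn": 0,"claw": -0.42}
    - {"dx": 0,"dy": 0,"dz": 0,"turn": 0,"claw": -0.35}
    - {"dx": 0,"dy": 0,"dz": 0,"turn": 0,"claw": -0.35}
    - {"dx": 0,"dy": 0,"dz": -0.2,"turn": 0,"claw": -0.35}
    - {"dx": 0,"dy": 0,"dz": -0.4,"turn": 0,"claw": -0.35}
    - {"dx": 0,"dy": 0,"dz": -0.7,"turn": 0,"claw": -0.3}
    - {"dx": 0,"dy": 0,"dz": -0.9,"turn": 0,"claw": -0.3}
    - {"dx": 0,"dy": 0,"dz": -0.9,"turn": 0,"claw": -0.3}
    - {"dx": 0,"dy": 0,"dz": -0.9,"turn": 0,"claw": -0.3}
    - {"dx": 0,"dy": 0,"dz": -0.9,"turn": 0,"claw": -0.3}
    - {"dx": 0,"dy": 0,"dz": -0.5,"turn": 0,"claw": -0.3}
    - {"dx": 0,"dy": 0,"dz": 0,"turn": 0,"claw": -0.3}

```text
t: 37.05
ee_pos: [534.1, -73.9, 215.0]
ee_rot: [[0.134, 0.991, 0.008], [0.991, -0.134, -0.002], [-0.001, 0.008, -1.0]]
wrist_force: [0.9, -0.1, -0.8]
width: 30.0
```

```bash
python3 d.py C 0 1 150 90;python3 -c "
from h import *
cv2.imwrite('pics/w16.png',bot.grab_frame('wrist')[:,:,::-1])
cv2.imwrite('pics/t16.png',bot.grab_frame('top')[:,:,::-1])
cv2.imwrite('pics/s16.png',bot.grab_frame('side')[:,:,::-1])"
```

```text
t 37.05 pos [534.1 -73.9 215. ] psi 82.32 w 30.0 F [ 0.9 -0.1 -0.8] tilt [ 0.0078 -0.0025 -1.    ]
target [537.9 -74.8 150.   82.2] turn units 0.019 dx -0.013 dy 0.132 dz 2.165
```

View pics/w16.png

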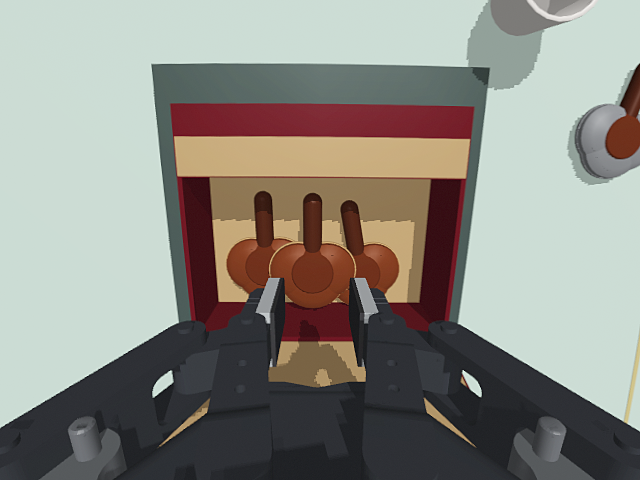

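View pics/t16.png

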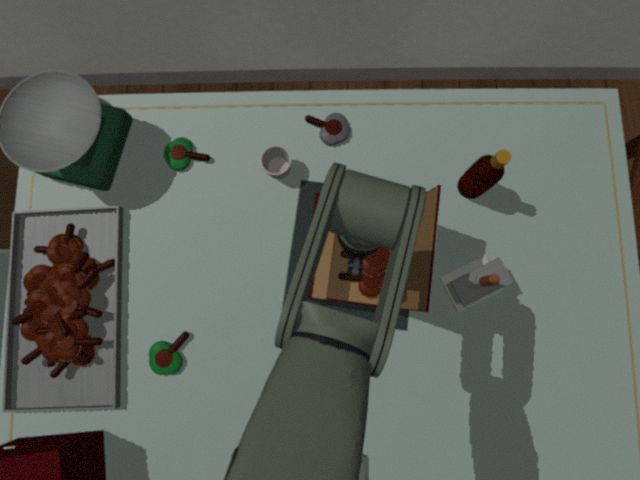

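View pics/s16.png

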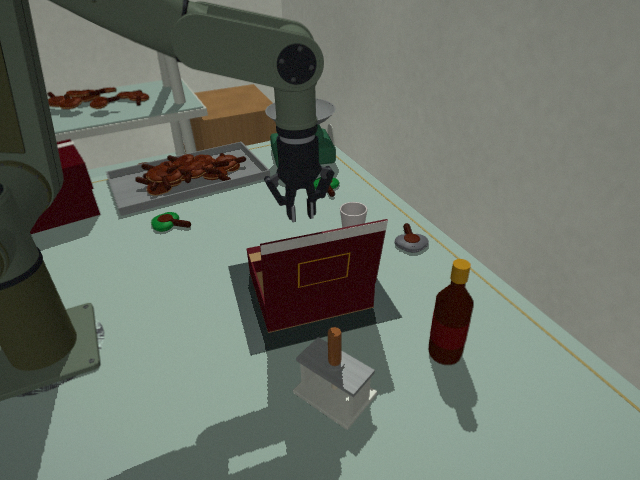

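All three reishi lie in the carton: (264,235), (312,250) and (350,240). For the flap, I'll close the fingers, rise, go behind it, come down and push.

play_rows:
  motion:
    - {"dx": 0,"dy": 0.1,"dz": -0.8,"turn": 0,"claw": -0.6}
    - {"dx": 0,"dy": 0.1,"dz": -0.9,"turn": 0,"claw": -0.8}
    - {"dx": 0,"dy": 0,"dz": -0.9,"turn": 0,"claw": -1}
    - {"dx": 0,"dy": 0,"dz": -0.9,"turn": 0,"claw": -1}
    - {"dx": 0,"dy": 0,"dz": -0.3,"turn": 0,"claw": -1}
    - {"dx": -0.8,"dy": 0,"dz": 0,"turn": 0,"claw": -1}
    - {"dx": -0.9,"dy": 0,"dz": 0,"turn": 0,"claw": -1}
    - {"dx": -0.9,"dy": 0,"dz": 0,"turn": 0,"claw": -1}
    - {"dx": -0.9,"dy": 0,"dz": 0,"turn": 0,"claw": -1}
    - {"dx": -0.9,"dy": 0,"dz": 0,"turn": 0,"claw": -1}
    - {"dx": -0.9,"dy": 0,"dz": 0,"turn": 0,"claw": -1}
    - {"dx": -0.8,"dy": 0,"dz": 0,"turn": 0,"claw": -1}
    - {"dx": 0,"dy": 0,"dz": 0,"turn": 0,"claw": -1}
    - {"dx": 0,"dy": 0,"dz": 0,"turn": 0,"claw": -1}

```text
t: 38.6
ee_pos: [512.5, -255.2, 322.4]
ee_rot: [[0.135, 0.991, -0.003], [0.991, -0.135, 0.003], [0.002, -0.003, -1.0]]
wrist_force: [1.0, 0.9, -0.3]
width: -0.2
```

```bash
python3 d.py C 0 -180 230 90;python3 -c "
from h import *
cv2.imwrite('pics/s17.png',bot.grab_frame('side')[:,:,::-1])
r=150
f=np.radians([95,90,80,70,60,50,40,30,20,10,5,0]);y=-100+r*np.cos(f)-4*np.sin(f)-11;z=75+r*np.sin(f)+4*np.cos(f)+19
print(np.c_[np.degrees(f),y,z].round(1)); print((np.diff(y)/30).round(2),(-np.diff(z)/30).round(2))
"
```

```text
t 38.6 pos [ 512.5 -255.2  322.4] psi 82.25 w -0.2 F [ 1.   0.9 -0.3] tilt [-0.0029  0.0027 -1.    ]
target [ 513.4 -254.1  230.    82.2] turn units 0.008 dx 0.038 dy 0.023 dz 3.08
[[  95.  -128.1  243.1]
 [  90.  -115.   244. ]
 [  80.   -88.9  242.4]
 [  70.   -63.5  236.3]
 [  60.   -39.5  225.9]
 [  50.   -17.6  211.5]
 [  40.     1.3  193.5]
 [  30.    16.9  172.5]
 [  20.    28.6  149.1]
 [  10.    36.   124. ]
 [   5.    38.1  111.1]
 [   0.    39.    98. ]]
[0.44 0.87 0.85 0.8  0.73 0.63 0.52 0.39 0.25 0.07 0.03] [-0.03  0.05  0.2   0.35  0.48  0.6   0.7   0.78  0.84  0.43  0.44]
```

View pics/s17.png

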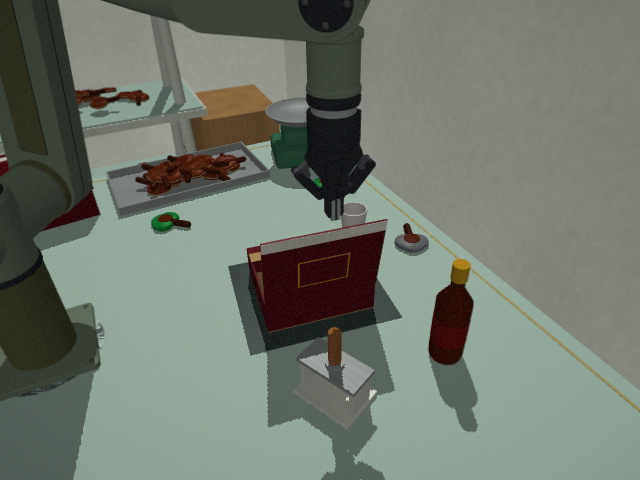

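The closed fingers are behind the flap at (335,208). I'll come down and begin the push.

play_rows:
  motion:
    - {"dx": 0,"dy": 0,"dz": 0.7,"turn": 0,"claw": -1}
    - {"dx": 0,"dy": 0,"dz": 0.8,"turn": 0,"claw": -1}
    - {"dx": 0,"dy": 0,"dz": 0.8,"turn": 0,"claw": -1}
    - {"dx": 0,"dy": 0,"dz": 0.6,"turn": 0,"claw": -1}
    - {"dx": 0,"dy": 0,"dz": 0,"turn": 0,"claw": -1}
    - {"dx": 0.3,"dy": 0,"dz": 0,"turn": 0,"claw": -1}
    - {"dx": 0.3,"dy": 0,"dz": 0,"turn": 0,"claw": -1}
    - {"dx": 0.3,"dy": 0,"dz": 0,"turn": 0,"claw": -1}
    - {"dx": 0.3,"dy": 0,"dz": 0,"turn": 0,"claw": -1}
    - {"dx": 0.3,"dy": 0,"dz": 0,"turn": 0,"claw": -1}
    - {"dx": 0.3,"dy": 0,"dz": 0,"turn": 0,"claw": -1}
    - {"dx": 0.3,"dy": 0,"dz": 0,"turn": 0,"claw": -1}
    - {"dx": 0.3,"dy": 0,"dz": 0,"turn": 0,"claw": -1}
    - {"dx": 0,"dy": 0,"dz": 0,"turn": 0,"claw": -1}

```text
t: 40.05
ee_pos: [523.0, -182.6, 237.4]
ee_rot: [[0.132, 0.991, -0.0], [0.991, -0.132, 0.001], [0.001, -0.0, -1.0]]
wrist_force: [-0.6, 0.0, 0.3]
width: 0.4
```

```bash
python3 d.py C 0 -88.9 240 90;python3 -c "
from h import *
cv2.imwrite('pics/s18.png',bot.grab_frame('side')[:,:,::-1])"
```

```text
t 40.05 pos [ 523.  -182.6  237.4] psi 82.39 w 0.4 F [-0.6  0.   0.3] tilt [-3.e-04  8.e-04 -1.e+00]
target [ 525.7 -163.9  240.    82.2] turn units 0.032 dx 0.632 dy 0.006 dz -0.086
```

View pics/s18.png

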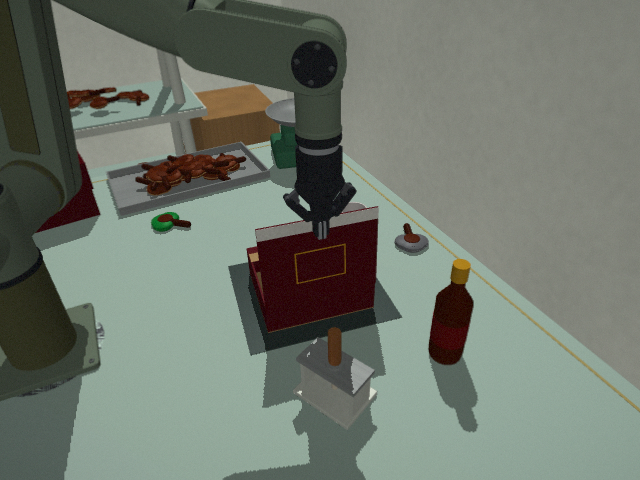

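The flap is following at (317,265). I'll keep going along its arc.

play_rows:
  motion:
    - {"dx": 0.3,"dy": 0,"dz": 0,"turn": 0,"claw": -1}
    - {"dx": 0.33,"dy": 0,"dz": 0,"turn": 0,"claw": -1}
    - {"dx": 0.42,"dy": 0,"dz": 0,"turn": 0,"claw": -1}
    - {"dx": 0.43,"dy": 0,"dz": 0,"turn": 0,"claw": -1}
    - {"dx": 0.4,"dy": 0,"dz": 0.17,"turn": 0,"claw": -1}
    - {"dx": 0.4,"dy": 0,"dz": 0.18,"turn": 0,"claw": -1}
    - {"dx": 0.37,"dy": 0,"dz": 0.24,"turn": 0,"claw": -1}
    - {"dx": 0.36,"dy": 0,"dz": 0.24,"turn": 0,"claw": -1}
    - {"dx": 0.32,"dy": 0,"dz": 0.3,"turn": 0,"claw": -1}
    - {"dx": 0.31,"dy": 0,"dz": 0.3,"turn": 0,"claw": -1}
    - {"dx": 0.26,"dy": 0,"dz": 0.35,"turn": 0,"claw": -1}
    - {"dx": 0.26,"dy": 0,"dz": 0.35,"turn": 0,"claw": -1}
    - {"dx": 0.2,"dy": 0,"dz": 0.39,"turn": 0,"claw": -1}
    - {"dx": 0.19,"dy": 0,"dz": 0.39,"turn": 0,"claw": -1}
    - {"dx": 0.13,"dy": 0,"dz": 0.42,"turn": 0,"claw": -1}
    - {"dx": 0.12,"dy": 0,"dz": 0.42,"turn": 0,"claw": -1}
    - {"dx": 0.07,"dy": 0,"dz": 0.3,"turn": 0,"claw": -1}
    - {"dx": 0,"dy": 0,"dz": 0,"turn": 0,"claw": -1}
    - {"dx": 0,"dy": 0,"dz": 0,"turn": 0,"claw": -1}

```text
t: 42.0
ee_pos: [542.4, -39.4, 115.8]
ee_rot: [[0.134, 0.991, -0.0], [0.991, -0.134, 0.0], [-0.0, -0.0, -1.0]]
wrist_force: [-0.3, -0.7, 0.0]
width: 0.4
```

```bash
python3 d.py C 0 39 98 90;python3 -c "
from h import *
cv2.imwrite('pics/s19.png',bot.grab_frame('side')[:,:,::-1])"
```

```text
t 42.0 pos [542.4 -39.4 115.8] psi 82.31 w 0.4 F [-0.3 -0.7  0. ] tilt [-5.e-04  0.e+00 -1.e+00]
target [543.1 -37.2  98.   82.2] turn units 0.018 dx 0.076 dy 0.013 dz 0.594
```

View pics/s19.png

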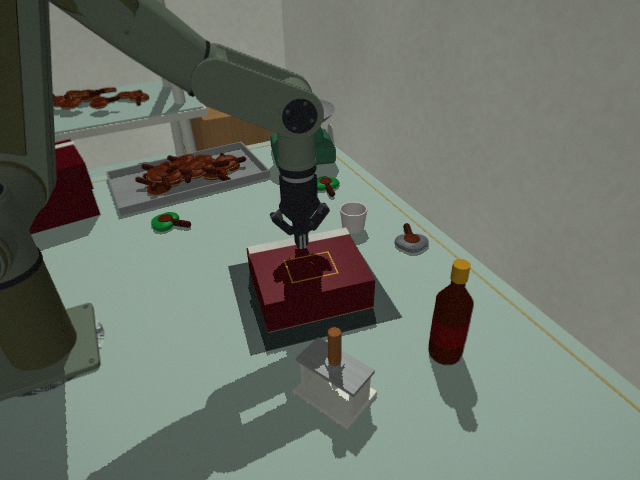

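Nearly shut. I'll press it down slowly.

play_rows:
  motion:
    - {"dx": 0.04,"dy": 0,"dz": 0.15,"turn": 0,"claw": -1}
    - {"dx": 0.03,"dy": 0,"dz": 0.15,"turn": 0,"claw": -1}
    - {"dx": 0,"dy": 0,"dz": 0.1,"turn": 0,"claw": -1}
    - {"dx": 0,"dy": 0,"dz": 0.1,"turn": 0,"claw": -1}
    - {"dx": 0,"dy": 0,"dz": 0.05,"turn": 0,"claw": -1}
    - {"dx": 0,"dy": 0,"dz": 0.05,"turn": 0,"claw": -1}
    - {"dx": 0,"dy": 0,"dz": 0,"turn": 0,"claw": -1}
    - {"dx": 0,"dy": 0,"dz": 0,"turn": 0,"claw": -1}

```text
t: 42.85
ee_pos: [542.7, -37.2, 98.1]
ee_rot: [[0.134, 0.991, -0.0], [0.991, -0.134, -0.0], [-0.0, -0.0, -1.0]]
wrist_force: [0.0, 0.2, -0.1]
width: 0.0
```

play_rows:
  motion:
    - {"dx": 0,"dy": 0,"dz": 0.05,"turn": 0,"claw": -1}
    - {"dx": 0,"dy": 0,"dz": 0.05,"turn": 0,"claw": -1}
    - {"dx": 0,"dy": 0,"dz": 0,"turn": 0,"claw": -1}
    - {"dx": 0,"dy": 0,"dz": 0,"turn": 0,"claw": -1}
    - {"dx": 0,"dy": 0,"dz": 0,"turn": 0,"claw": -1}

```text
t: 43.35
ee_pos: [543.0, -37.2, 95.8]
ee_rot: [[0.134, 0.991, 0.0], [0.991, -0.134, -0.0], [-0.0, 0.0, -1.0]]
wrist_force: [-1.6, 0.5, 4.8]
width: 0.1
```

Contact at about 5 N, so the flap is down. I'll rise and check it.

play_rows:
  motion:
    - {"dx": 0,"dy": 0,"dz": 0,"turn": 0,"claw": -1}
    - {"dx": 0,"dy": 0,"dz": 0,"turn": 0,"claw": -1}
    - {"dx": 0,"dy": 0,"dz": -0.2,"turn": 0,"claw": -1}
    - {"dx": 0,"dy": 0,"dz": -0.6,"turn": 0,"claw": -1}
    - {"dx": 0,"dy": 0,"dz": -0.9,"turn": 0,"claw": -1}
    - {"dx": 0,"dy": 0,"dz": -0.9,"turn": 0,"claw": -0.5}
    - {"dx": 0,"dy": 0,"dz": -0.9,"turn": 0,"claw": -0.2}
    - {"dx": 0,"dy": 0,"dz": -0.9,"turn": 0,"claw": 0}
    - {"dx": 0,"dy": 0,"dz": -0.9,"turn": 0,"claw": 0}
    - {"dx": 0,"dy": 0,"dz": -0.4,"turn": 0,"claw": 0}
    - {"dx": 0,"dy": 0,"dz": 0,"turn": 0,"claw": 0}

```text
t: 44.45
ee_pos: [544.0, -37.5, 268.2]
ee_rot: [[0.134, 0.991, 0.005], [0.991, -0.134, -0.001], [-0.0, 0.005, -1.0]]
wrist_force: [0.0, -0.2, 0.3]
width: 42.7
```

```bash
python3 d.py 464.6 -347.3 260 172.2;python3 -c "
from h import *
cv2.imwrite('pics/s20.png',bot.grab_frame('side')[:,:,::-1])
m=bot.camera_model('wrist');print(m)
cv2.imwrite('pics/w20.png',bot.grab_frame('wrist')[:,:,::-1])
zoom('pics/s20.png','pics/z_s20.png',225,205,405,365,4)"
```

```text
t 44.45 pos [544.  -37.5 268.2] psi 82.31 w 42.7 F [ 0.  -0.2  0.3] tilt [ 0.0045 -0.001  -1.    ]
target [ 464.6 -347.3  260.   172.2] turn units -14.982 dx 1.22 dy -10.592 dz 0.273
{'vfov': 71.89638694562055, 'cx': 316.5835899763504, 'cy': 239.55097764893569, 'dist': array([-0.04211882,  0.        ,  0.        ,  0.        ,  0.        ]), 'eye': array([551.58295723,  27.06293102, 389.55072019]), 'orientation': array([[ 0.99112183, -0.12876298, -0.03313023],
       [-0.13294854, -0.95701811, -0.25776156],
       [ 0.00148392,  0.25987772, -0.96564039]])}
```

View pics/z_s20.png

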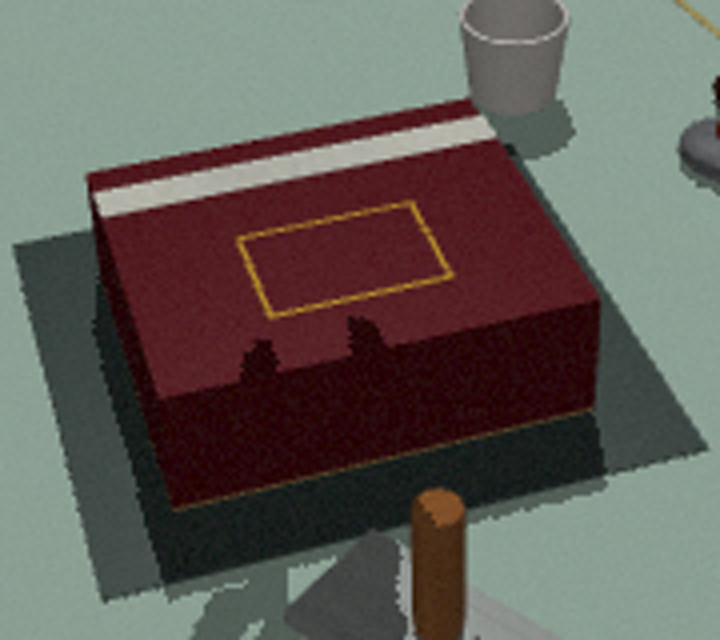

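View pics/w20.png

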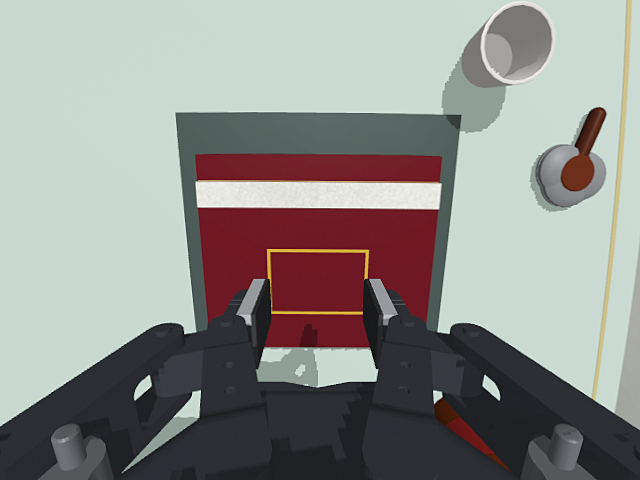

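The flap is shut flat: in the wrist view the strip runs from (196,194) to (441,196). I'll measure the strip, then head for the burnisher.

```bash
cat > strip.py <<'E'
from h import *
from d import c2w,CC,CY
def meas(im,m):
    # pale band between red: take per-point rays of a bright mask inside the carton outline
    hsv=cv2.cvtColor(im,cv2.COLOR_BGR2HSV)
    q=proj(m,[np.r_[c2w(x,y),79] for x,y in((-118,45),(118,45),(118,93),(-118,93))])
    roi=np.zeros(im.shape[:2],np.uint8); cv2.fillPoly(roi,[q.astype(np.int32)],1)
    mk=((hsv[...,1]<60)&(hsv[...,2]>120)&(roi>0)).astype(np.uint8)
    n,l,s,c=cv2.connectedComponentsWithStats(mk); i=1+s[1:,4].argmax(); print(s[i])
    r=cv2.minAreaRect(np.argwhere(l==i)[:,::-1].astype(np.float32)); b=cv2.boxPoints(r)
    W=onz(m,b,79)[:,:2]
    a=np.radians(CY);L=(W-CC)@np.array([[np.cos(a),-np.sin(a)],[np.sin(a),np.cos(a)]])
    print("corners carton",L.round(1).tolist(),"mean",L.mean(0).round(1))
    ys,xs=np.nonzero(l==i);P=onz(m,np.c_[xs,ys],79)[:,:2];PL=(P-CC)@np.array([[np.cos(a),-np.sin(a)],[np.sin(a),np.cos(a)]])
    for lo,hi in((-105,-60),(-60,60),(60,105)):
        k=(PL[:,0]>lo)&(PL[:,0]<hi); print("x",lo,hi,"y mean",PL[k,1].mean().round(2),"y range",np.percentile(PL[k,1],[2,98]).round(1))
E
python3 - <<'E'
from strip import *
m=bot.camera_model("wrist")
meas(cv2.imread("pics/w20.png"),m)
E
python3 d.py 464.6 -347.3 250 82.2
```

```text
[ 195  181  247   29 6414]
corners carton [[-116.6, 52.3], [-114.1, 77.1], [114.8, 75.8], [117.0, 51.0]] mean [ 0.3 64.1]
x -105 -60 y mean 64.33 y range [52.3 75.8]
x -60 60 y mean 64.1 y range [52.4 75.8]
x 60 105 y mean 63.66 y range [51.8 75.3]
t 44.55 pos [542.2 -37.1 264.9] psi 82.31 w 42.4 F [-0.6 -0.8 -0.1] tilt [-1.7e-03  4.0e-04 -1.0e+00]
target [ 464.6 -347.3  250.    82.2] turn units 0.018 dx -10.596 dy -1.158 dz 0.496
```

play_rows:
  motion:
    - {"dx": -0.4,"dy": -0.1,"dz": 0,"turn": 0,"claw": 0}
    - {"dx": -0.85,"dy": -0.1,"dz": 0,"turn": 0,"claw": 0}
    - {"dx": -0.85,"dy": -0.1,"dz": 0,"turn": 0,"claw": 0}
    - {"dx": -0.85,"dy": -0.1,"dz": 0,"turn": 0,"claw": 0}
    - {"dx": -0.85,"dy": -0.1,"dz": 0,"turn": 0,"claw": 0}
    - {"dx": -0.85,"dy": -0.1,"dz": 0,"turn": 0,"claw": 0}
    - {"dx": -0.85,"dy": -0.1,"dz": 0,"turn": 0,"claw": 0}
    - {"dx": -0.85,"dy": -0.1,"dz": 0,"turn": 0,"claw": 0}
    - {"dx": -0.85,"dy": -0.1,"dz": 0,"turn": 0,"claw": 0}
    - {"dx": -0.85,"dy": -0.1,"dz": 0,"turn": 0,"claw": 0}
    - {"dx": -0.85,"dy": -0.1,"dz": 0,"turn": 0,"claw": 0}
    - {"dx": -0.85,"dy": -0.06,"dz": 0,"turn": 0,"claw": 0}
    - {"dx": -0.85,"dy": 0,"dz": 0,"turn": 0,"claw": 0}
    - {"dx": 0,"dy": 0,"dz": 0,"turn": 0,"claw": 0}
    - {"dx": 0,"dy": 0,"dz": 0,"turn": 0,"claw": 0}
    - {"dx": 0,"dy": 0,"dz": 0,"turn": 0,"claw": 0}

```text
t: 46.15
ee_pos: [465.2, -346.8, 265.0]
ee_rot: [[0.134, 0.991, -0.001], [0.991, -0.134, 0.002], [0.002, -0.002, -1.0]]
wrist_force: [-1.0, -0.7, -0.7]
width: 42.7
```

```bash
python3 d.py 464.6 -347.3 250 82.2; python3 -c "
from h import *
m=bot.camera_model('wrist')
im=bot.grab_frame('wrist')[:,:,::-1].copy();cv2.imwrite('pics/w21.png',im)
hsv=cv2.cvtColor(im,cv2.COLOR_BGR2HSV)
s=bot.read_state()['ee_pos'];print(proj(m,[[464.6,-347.3,156],[464.6,-347.3,86],[s[0],s[1],156]]))
mk=((hsv[...,0]<20)&(hsv[...,1]>110)&(hsv[...,2]>60)).astype(np.uint8)
n,l,st,c=cv2.connectedComponentsWithStats(mk)
for i in range(1,n):
  if st[i,4]>300: print(st[i],c[i])
cv2.imwrite('pics/t21.png',bot.grab_frame('top')[:,:,::-1]); cv2.imwrite('pics/s21.png',bot.grab_frame('side')[:,:,::-1])
"
```

```text
t 46.15 pos [ 465.2 -346.8  265. ] psi 82.33 w 42.7 F [-1.  -0.7 -0.7] tilt [-0.0014  0.0019 -1.    ]
target [ 464.6 -347.3  250.    82.2] turn units 0.021 dx -0.019 dy -0.018 dz 0.498
[[315.76766949 243.69178158]
 [316.04207676 223.43130376]
 [316.84053919 242.72161674]]
[516 166  65  25 470] [543.89148936 173.51489362]
[ 304  213   29   44 1007] [317.80834161 235.39920556]
```

View pics/w21.png

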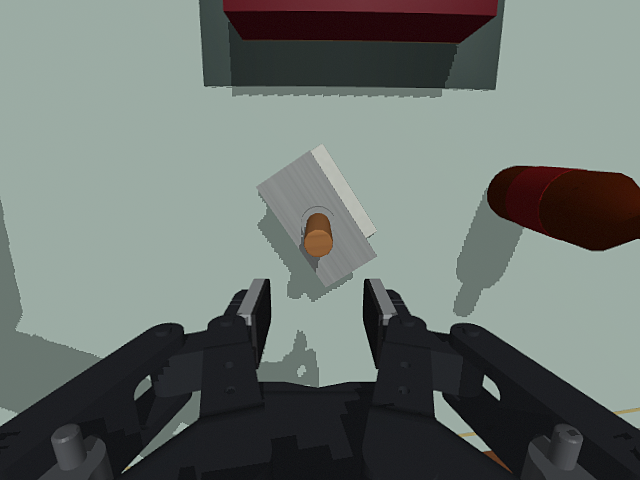

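The handle top is at (318,243), within about 1 mm of the jaw axis. I'll go down and grip it firmly; only the reishi need a gentle grip.

play_rows:
  motion:
    - {"dx": 0,"dy": 0.03,"dz": 0.6,"turn": 0,"claw": 0}
    - {"dx": 0,"dy": 0,"dz": 0.8,"turn": 0,"claw": 0}
    - {"dx": 0,"dy": 0,"dz": 0.8,"turn": 0,"claw": 0}
    - {"dx": 0,"dy": 0,"dz": 0.8,"turn": 0,"claw": 0}
    - {"dx": 0,"dy": 0,"dz": 0.8,"turn": 0,"claw": 0}
    - {"dx": 0,"dy": 0,"dz": 0.6,"turn": 0,"claw": 0}
    - {"dx": 0,"dy": 0,"dz": 0.37,"turn": 0,"claw": 0}
    - {"dx": 0,"dy": 0,"dz": 0,"turn": 0,"claw": 0}
    - {"dx": 0,"dy": 0,"dz": 0,"turn": 0,"claw": 0}
    - {"dx": 0,"dy": 0,"dz": 0,"turn": 0,"claw": 0}

```text
t: 47.3
ee_pos: [467.5, -348.5, 124.5]
ee_rot: [[0.134, 0.991, 0.002], [0.991, -0.134, -0.002], [-0.002, 0.002, -1.0]]
wrist_force: [-0.1, -0.5, 0.2]
width: 42.6
```

```bash
python3 d.py 464.6 -347.3 122 82.2; python3 -c "
from h import *
cv2.imwrite('pics/w22.png',bot.grab_frame('wrist')[:,:,::-1])
cv2.imwrite('pics/s22.png',bot.grab_frame('side')[:,:,::-1]);zoom('pics/s22.png','pics/z_s22.png',260,250,420,400,4)
"
```

```text
t 47.3 pos [ 467.5 -348.5  124.5] psi 82.33 w 42.6 F [-0.1 -0.5  0.2] tilt [ 0.002 -0.002 -1.   ]
target [ 464.6 -347.3  122.    82.2] turn units 0.021 dx 0.026 dy -0.101 dz 0.083
```

View pics/w22.png

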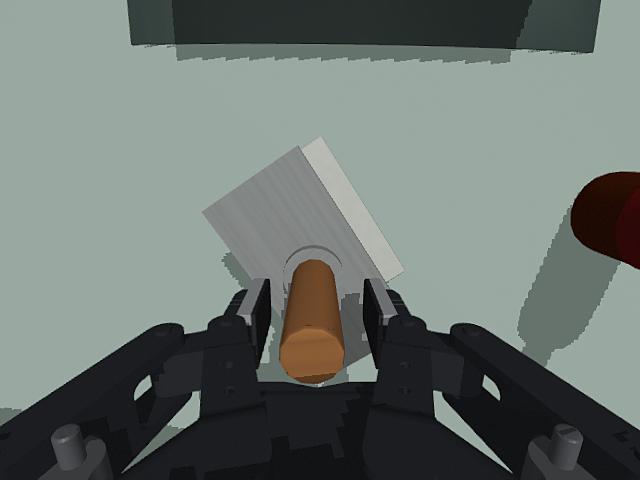

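View pics/z_s22.png

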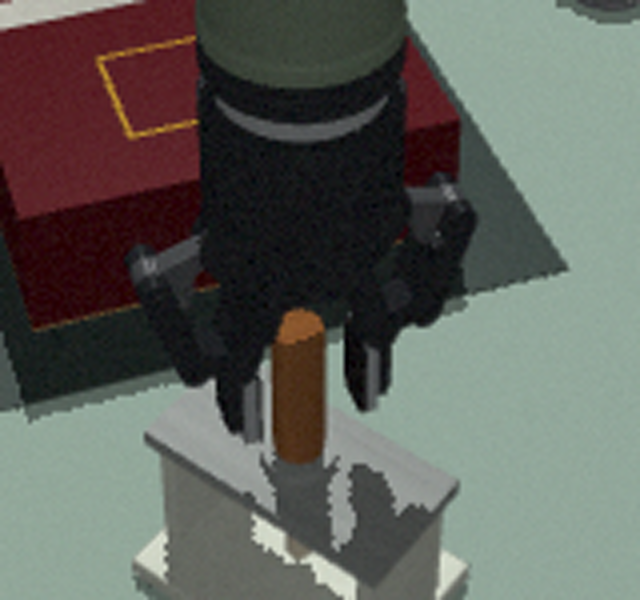

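play_rows:
  motion:
    - {"dx": 0.03,"dy": -0.07,"dz": 0.06,"turn": 0,"claw": -0.1}
    - {"dx": 0,"dy": 0,"dz": 0,"turn": 0,"claw": -0.2}
    - {"dx": 0,"dy": 0,"dz": 0,"turn": 0,"claw": -0.3}
    - {"dx": 0,"dy": 0,"dz": 0,"turn": 0,"claw": -0.4}

```text
t: 47.8
ee_pos: [464.6, -346.6, 121.2]
ee_rot: [[0.134, 0.991, 0.0], [0.991, -0.134, -0.0], [-0.0, 0.0, -1.0]]
wrist_force: [-0.1, 0.8, -0.2]
width: 25.9
```

```bash
python3 d.py 464.6 -347.3 122 82.2; python3 -c "
from h import *
s=bot.read_state()['ee_pos'];m=bot.camera_model('wrist');print(proj(m,[[s[0],s[1],156],[s[0],s[1],90]]).round(1))
cv2.imwrite('pics/w23.png',bot.grab_frame('wrist')[:,:,::-1])
"
```

```text
t 47.8 pos [ 464.6 -346.6  121.2] psi 82.31 w 25.9 F [-0.1  0.8 -0.2] tilt [ 1.e-04 -1.e-04 -1.e+00]
target [ 464.6 -347.3  122.    82.2] turn units 0.018 dx -0.022 dy 0.002 dz -0.026
[[316.  366.9]
 [316.2 284.3]]
```

View pics/w23.png

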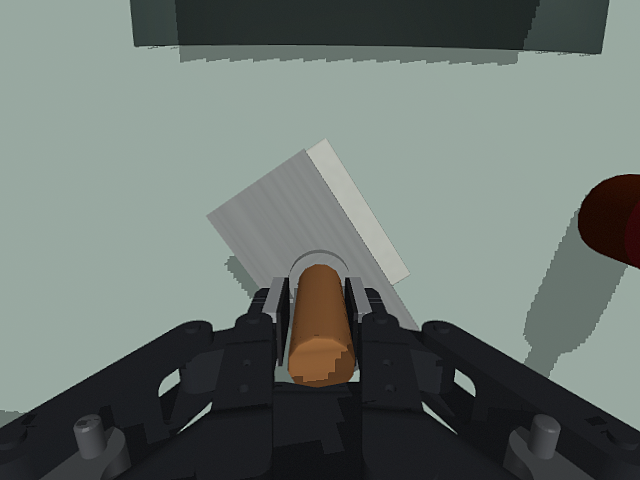

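play_rows:
  motion:
    - {"dx": 0.04,"dy": 0.04,"dz": 0,"turn": 0,"claw": -0.4}
    - {"dx": 0,"dy": 0,"dz": 0,"turn": 0,"claw": -0.4}
    - {"dx": 0,"dy": 0,"dz": 0,"turn": 0,"claw": -0.42}
    - {"dx": 0,"dy": 0,"dz": 0,"turn": 0,"claw": -0.44}
    - {"dx": 0,"dy": 0,"dz": 0,"turn": 0,"claw": -0.47}
    - {"dx": 0,"dy": 0,"dz": 0,"turn": 0,"claw": -0.5}
    - {"dx": 0,"dy": 0,"dz": 0,"turn": 0,"claw": -0.6}
    - {"dx": 0,"dy": 0,"dz": 0,"turn": 0,"claw": -1}
    - {"dx": 0,"dy": 0,"dz": 0,"turn": 0,"claw": -1}
    - {"dx": 0,"dy": 0,"dz": 0,"turn": 0,"claw": -1}
    - {"dx": 0,"dy": 0,"dz": 0,"turn": 0,"claw": -1}

```text
t: 48.95
ee_pos: [466.1, -345.7, 121.3]
ee_rot: [[0.134, 0.991, 0.0], [0.991, -0.134, -0.0], [-0.0, 0.0, -1.0]]
wrist_force: [-0.4, 0.4, 1.5]
width: 20.8
```

```bash
python3 d.py 464.6 -347.3 122 82.2; python3 -c "
from h import *
s=bot.read_state()['ee_pos'];m=bot.camera_model('wrist');print(s,proj(m,[[s[0],s[1],156],[s[0],s[1],90]]).round(1))
cv2.imwrite('pics/w24.png',bot.grab_frame('wrist')[:,:,::-1])
"
```

```text
t 48.95 pos [ 466.1 -345.7  121.3] psi 82.31 w 20.8 F [-0.4  0.4  1.5] tilt [ 3.e-04 -3.e-04 -1.e+00]
target [ 464.6 -347.3  122.    82.2] turn units 0.018 dx -0.058 dy -0.042 dz -0.022
[ 466.07798479 -345.73150907  121.33640843] [[316.  366.8]
 [316.1 284.3]]
```

View pics/w24.png

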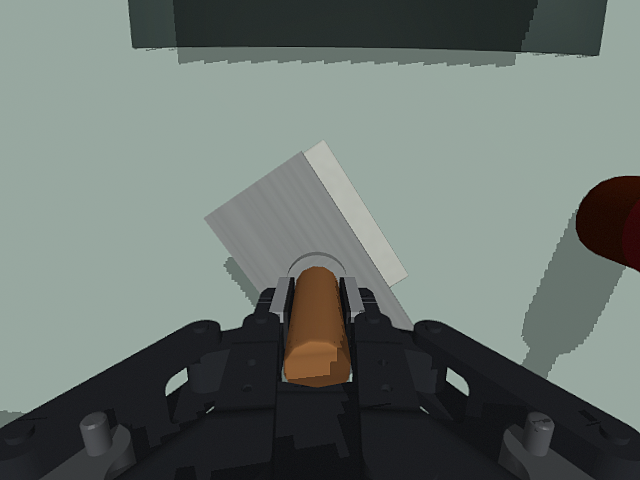

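Gripped at a width of 20.8. I'm recording the rack pose as TCP (466.1, -345.7, 121.3), so the tip is about 106 mm below the TCP. Lifting straight up.

play_rows:
  motion:
    - {"dx": 0,"dy": 0,"dz": -0.1,"turn": 0,"claw": -1}
    - {"dx": 0,"dy": 0,"dz": -0.2,"turn": 0,"claw": -1}
    - {"dx": 0,"dy": 0,"dz": -0.3,"turn": 0,"claw": -1}
    - {"dx": 0,"dy": 0,"dz": -0.3,"turn": 0,"claw": -1}
    - {"dx": 0,"dy": 0,"dz": -0.4,"turn": 0,"claw": -1}
    - {"dx": 0,"dy": 0,"dz": -0.5,"turn": 0,"claw": -1}
    - {"dx": 0,"dy": 0,"dz": -0.6,"turn": 0,"claw": -1}
    - {"dx": 0,"dy": 0,"dz": -0.6,"turn": 0,"claw": -1}
    - {"dx": 0,"dy": 0,"dz": -0.6,"turn": 0,"claw": -1}
    - {"dx": 0,"dy": 0,"dz": -0.4,"turn": 0,"claw": -1}
    - {"dx": 0,"dy": 0,"dz": 0,"turn": 0,"claw": -1}
    - {"dx": 0,"dy": 0,"dz": 0,"turn": 0,"claw": -1}

```text
t: 50.2
ee_pos: [465.9, -345.5, 241.3]
ee_rot: [[0.134, 0.991, 0.0], [0.991, -0.134, -0.0], [-0.0, 0.0, -1.0]]
wrist_force: [-1.7, 0.8, -1.3]
width: 20.7
```

```bash
python3 d.py C 97 63.8 240 90; python3 -c "
from h import *
cv2.imwrite('pics/s25.png',bot.grab_frame('side')[:,:,::-1]);cv2.imwrite('pics/t25.png',bot.grab_frame('top')[:,:,::-1])
zoom('pics/s25.png','pics/z_s25.png',260,200,420,400,4)
zoom('pics/t25.png','pics/z_t25.png',430,220,550,320,6)
"
```

```text
t 50.2 pos [ 465.9 -345.5  241.3] psi 82.31 w 20.7 F [-1.7  0.8 -1.3] tilt [ 1.e-04 -2.e-04 -1.e+00]
target [642.6 -25.8 240.   82.2] turn units 0.019 dx 11.359 dy 4.387 dz 0.043
```

View pics/z_s25.png

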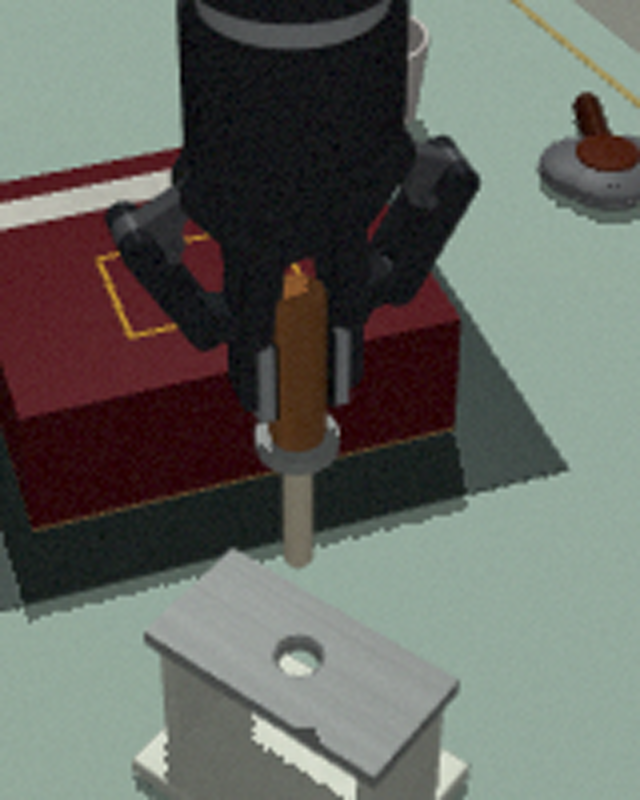

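View pics/z_t25.png

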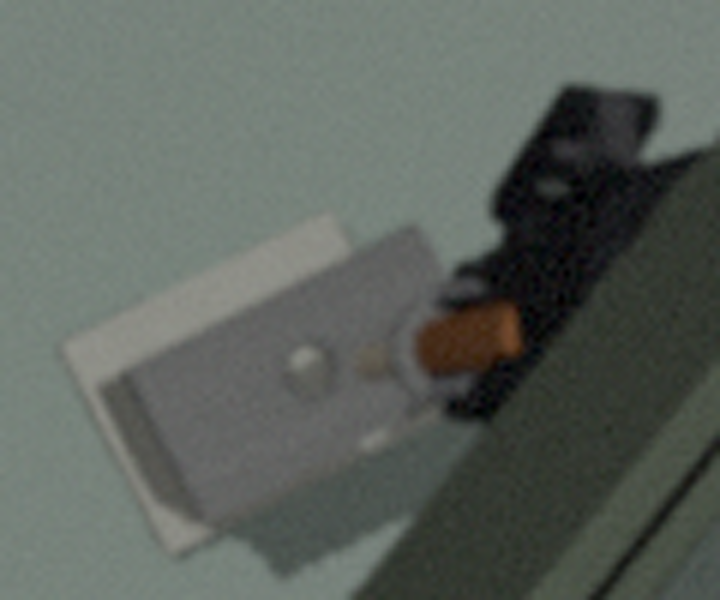

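Run:
```python
from h import *
ms=bot.camera_model('side');mt=bot.camera_model('top')
S=lambda x,y:(260+x/4-.5,200+y/4-.5);T=lambda x,y:(430+x/6-.5,220+y/6-.5)
print("eyelet side z80",onz(ms,[S(299,655)],80),"top z80",onz(mt,[T(308,370)],80))
print("tip tri",tri(ms,S(298,567),mt,T(372,362)))
print("tip pred",proj(ms,[[465.9,-345.5,135]]),S(298,567),proj(mt,[[465.9,-345.5,135]]),T(372,362))
```

```text
eyelet side z80 [[ 466.6532771  -346.18011272   80.        ]] top z80 [[ 464.91089896 -346.22728732   80.        ]]
tip tri (array([ 464.72662202, -349.10094159,  136.86014585]), np.float64(0.5542401509773912))
tip pred [[333.4695204  340.33754898]] (334.0, 341.25) [[489.4002103  279.19171772]] (491.5, 279.8333333333333)
```

The eyelet measures (465.8, -346.2) and the tip hangs straight at about z 136. Now over to the far end of the strip.

play_rows:
  motion:
    - {"dx": 0.3,"dy": 0,"dz": 0,"turn": 0,"claw": -1}
    - {"dx": 0.6,"dy": 0,"dz": 0,"turn": 0,"claw": -1}
    - {"dx": 0.75,"dy": 0,"dz": 0,"turn": 0,"claw": -1}
    - {"dx": 0.75,"dy": 0,"dz": 0,"turn": 0,"claw": -1}
    - {"dx": 0.75,"dy": 0,"dz": 0,"turn": 0,"claw": -1}
    - {"dx": 0.75,"dy": 0,"dz": 0,"turn": 0,"claw": -1}
    - {"dx": 0.75,"dy": 0,"dz": 0,"turn": 0,"claw": -1}
    - {"dx": 0.75,"dy": 0,"dz": 0,"turn": 0,"claw": -1}
    - {"dx": 0.75,"dy": 0.3,"dz": 0,"turn": 0,"claw": -1}
    - {"dx": 0.75,"dy": 0.4,"dz": 0,"turn": 0,"claw": -1}
    - {"dx": 0.75,"dy": 0.5,"dz": 0,"turn": 0,"claw": -1}
    - {"dx": 0.75,"dy": 0.5,"dz": 0,"turn": 0,"claw": -1}
    - {"dx": 0.75,"dy": 0.5,"dz": 0,"turn": 0,"claw": -1}
    - {"dx": 0.75,"dy": 0.5,"dz": 0,"turn": 0,"claw": -1}
    - {"dx": 0.75,"dy": 0.5,"dz": 0,"turn": 0,"claw": -1}
    - {"dx": 0.5,"dy": 0.5,"dz": 0,"turn": 0,"claw": -1}
    - {"dx": 0.21,"dy": 0.4,"dz": 0,"turn": 0,"claw": -1}
    - {"dx": 0,"dy": 0.3,"dz": 0,"turn": 0,"claw": -1}
    - {"dx": 0,"dy": 0,"dz": 0,"turn": 0,"claw": -1}
    - {"dx": 0,"dy": 0,"dz": 0,"turn": 0,"claw": -1}

```text
t: 52.3
ee_pos: [641.8, -25.4, 240.8]
ee_rot: [[0.134, 0.991, -0.001], [0.991, -0.134, 0.0], [-0.0, -0.001, -1.0]]
wrist_force: [-1.0, 0.6, -1.0]
width: 21.0
```

```bash
python3 d.py C 97 63.8 200 90; python3 -c "
from h import *
cv2.imwrite('pics/s26.png',bot.grab_frame('side')[:,:,::-1]);cv2.imwrite('pics/t26.png',bot.grab_frame('top')[:,:,::-1])
zoom('pics/s26.png','pics/z_s26.png',240,140,440,290,4)
zoom('pics/t26.png','pics/z_t26.png',275,150,455,320,4)
"
```

```text
t 52.3 pos [641.8 -25.4 240.8] psi 82.3 w 21.0 F [-1.   0.6 -1. ] tilt [-1.3e-03  1.0e-04 -1.0e+00]
target [642.6 -25.8 200.   82.2] turn units 0.017 dx -0.007 dy 0.028 dz 1.36
```

View pics/z_s26.png

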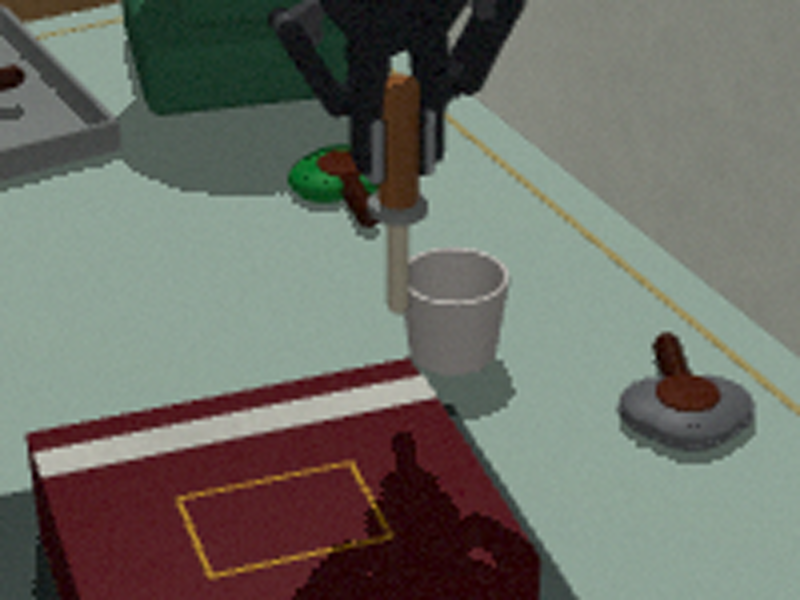

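View pics/z_t26.png

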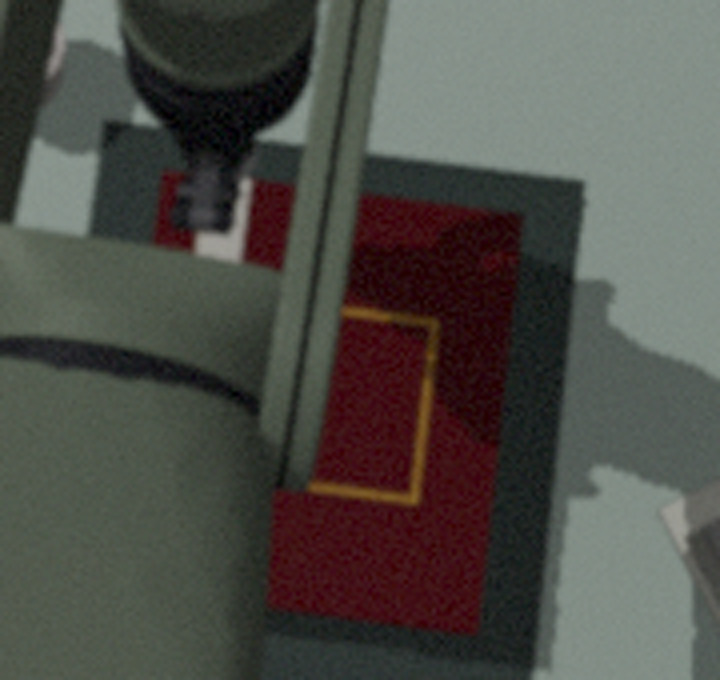

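In the side view the tip hangs over the far end at zoom (398,310). I'll lower it to just above the strip and check its alignment.

play_rows:
  motion:
    - {"dx": 0,"dy": 0.02,"dz": 0.3,"turn": 0,"claw": -1}
    - {"dx": 0,"dy": 0,"dz": 0.4,"turn": 0,"claw": -1}
    - {"dx": 0,"dy": 0,"dz": 0.4,"turn": 0,"claw": -1}
    - {"dx": 0,"dy": 0,"dz": 0.3,"turn": 0,"claw": -1}
    - {"dx": 0,"dy": 0,"dz": 0.2,"turn": 0,"claw": -1}
    - {"dx": 0,"dy": 0,"dz": 0.1,"turn": 0,"claw": -1}
    - {"dx": 0,"dy": 0,"dz": 0,"turn": 0,"claw": -1}
    - {"dx": 0,"dy": 0,"dz": 0,"turn": 0,"claw": -1}
    - {"dx": 0,"dy": 0,"dz": 0,"turn": 0,"claw": -1}

```text
t: 53.3
ee_pos: [643.5, -25.7, 191.0]
ee_rot: [[0.134, 0.991, 0.001], [0.991, -0.134, -0.0], [-0.0, 0.001, -1.0]]
wrist_force: [-0.6, 0.7, 0.0]
width: 20.6
```

```bash
python3 d.py C 97 63.8 185 90; python3 -c "
from h import *
from d import c2w
m=bot.camera_model('side')
im=bot.grab_frame('side')[:,:,::-1].copy();cv2.imwrite('pics/s27.png',im)
p=proj(m,[np.r_[c2w(95,63.8),79],np.r_[c2w(-95,64.2),79]]);print(p)
zoom('pics/s27.png','pics/z_s27.png',240,180,400,300,5,p)
"
```

```text
t 53.3 pos [643.5 -25.7 191. ] psi 82.31 w 20.6 F [-0.6  0.7  0. ] tilt [ 1.4e-03 -2.0e-04 -1.0e+00]
target [642.6 -25.8 185.   82.2] turn units 0.019 dx -0.007 dy -0.03 dz 0.198
[[338.17949304 238.15760464]
 [256.87663428 254.7619346 ]]
```

View pics/z_s27.png

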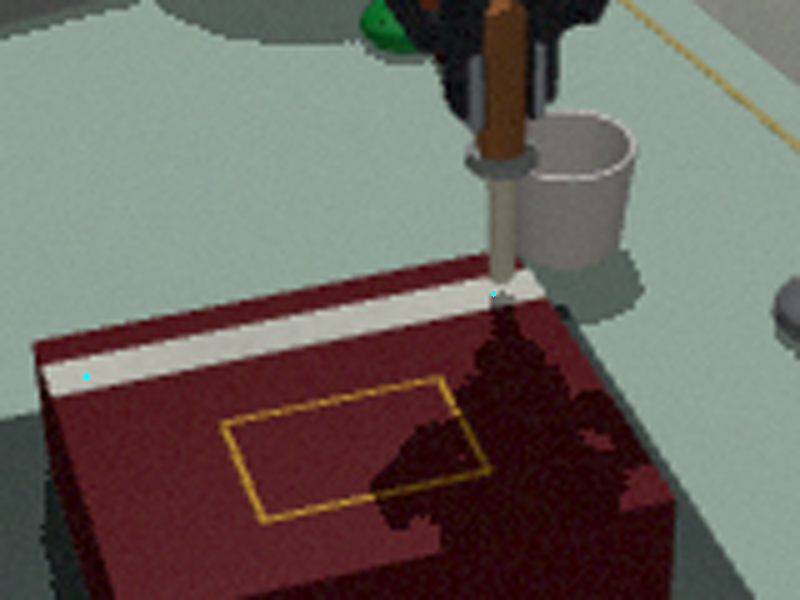

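The tip is on the strip's centreline and about 3 mm beyond +95. I'll correct that and touch down slowly.

play_rows:
  motion:
    - {"dx": 0,"dy": -0.07,"dz": 0.05,"turn": 0,"claw": -1}
    - {"dx": 0,"dy": 0,"dz": 0.05,"turn": 0,"claw": -1}
    - {"dx": 0,"dy": 0,"dz": 0.04,"turn": 0,"claw": -1}
    - {"dx": 0,"dy": 0,"dz": 0,"turn": 0,"claw": -1}
    - {"dx": 0,"dy": 0,"dz": 0,"turn": 0,"claw": -1}

```text
t: 53.85
ee_pos: [640.9, -25.3, 185.9]
ee_rot: [[0.134, 0.991, -0.0], [0.991, -0.134, 0.0], [-0.0, -0.0, -1.0]]
wrist_force: [-0.8, -0.1, -0.5]
width: 20.9
```

play_rows:
  motion:
    - {"dx": 0,"dy": 0,"dz": 0.04,"turn": 0,"claw": -1}
    - {"dx": 0,"dy": 0,"dz": 0,"turn": 0,"claw": -1}
    - {"dx": 0,"dy": 0,"dz": 0,"turn": 0,"claw": -1}

```text
t: 54.15
ee_pos: [641.1, -25.4, 185.0]
ee_rot: [[0.134, 0.991, 0.0], [0.991, -0.134, -0.0], [-0.0, 0.0, -1.0]]
wrist_force: [1.0, 0.0, -0.0]
width: 20.7
```

play_rows:
  motion:
    - {"dx": 0,"dy": 0,"dz": 0.03,"turn": 0,"claw": -1}
    - {"dx": 0,"dy": 0,"dz": 0,"turn": 0,"claw": -1}
    - {"dx": 0,"dy": 0,"dz": 0,"turn": 0,"claw": -1}

```text
t: 54.45
ee_pos: [641.1, -25.3, 184.2]
ee_rot: [[0.134, 0.991, 0.001], [0.991, -0.134, -0.0], [-0.0, 0.001, -1.0]]
wrist_force: [0.2, -0.5, 2.2]
width: 20.7
```

play_rows:
  motion:
    - {"dx": 0,"dy": 0,"dz": 0.04,"turn": 0,"claw": -1}
    - {"dx": 0,"dy": 0,"dz": 0,"turn": 0,"claw": -1}
    - {"dx": 0,"dy": 0,"dz": 0,"turn": 0,"claw": -1}

```text
t: 54.75
ee_pos: [641.2, -25.4, 183.2]
ee_rot: [[0.134, 0.991, 0.001], [0.991, -0.134, -0.0], [-0.0, 0.001, -1.0]]
wrist_force: [-0.5, -0.8, 3.5]
width: 20.9
```

```bash
cat > f.py <<'E'
from h import *
F=[];P=[]
for i in range(8):
    bot.grab_frame('side'); s=bot.read_state(); F.append(s['wrist_force']);P.append(s['ee_pos'])
print(np.mean(F,0).round(2),np.std(F,0).round(2),np.mean(P,0).round(2),s['t'])
E
python3 f.py
```

```text
[-0.14  0.07  3.55] [0.46 0.52 0.57] [641.16 -25.35 183.01] 55.15
```

About 4 N net. I'll add a little pressure and start the stroke at roughly 40 mm/s.

play_rows:
  motion:
    - {"dx": 0,"dy": 0,"dz": 0.03,"turn": 0,"claw": -1}
    - {"dx": 0,"dy": 0,"dz": 0,"turn": 0,"claw": -1}
    - {"dx": 0,"dy": -0.08,"dz": 0,"turn": 0,"claw": -1}
    - {"dx": 0,"dy": -0.12,"dz": 0,"turn": 0,"claw": -1}
    - {"dx": 0,"dy": -0.12,"dz": 0,"turn": 0,"claw": -1}
    - {"dx": 0,"dy": -0.12,"dz": 0,"turn": 0,"claw": -1}
    - {"dx": 0,"dy": -0.12,"dz": 0,"turn": 0,"claw": -1}
    - {"dx": 0,"dy": -0.12,"dz": 0,"turn": 0,"claw": -1}
    - {"dx": 0,"dy": -0.12,"dz": 0,"turn": 0,"claw": -1}
    - {"dx": 0,"dy": -0.12,"dz": 0,"turn": 0,"claw": -1}

```text
t: 56.15
ee_pos: [614.0, -21.7, 182.3]
ee_rot: [[0.134, 0.991, 0.002], [0.991, -0.134, -0.0], [0.0, 0.002, -1.0]]
wrist_force: [5.0, -0.1, 5.1]
width: 20.5
```

```bash
python3 d.py C -97 64.2 182 90
```

```text
t 56.15 pos [614.  -21.7 182.3] psi 82.31 w 20.5 F [ 5.  -0.1  5.1] tilt [ 2.1e-03 -3.0e-04 -1.0e+00]
target [450.4   1.  182.   82.2] turn units 0.018 dx 0.009 dy -5.504 dz 0.011
```

play_rows:
  motion:
    - {"dx": 0,"dy": -0.12,"dz": 0,"turn": 0,"claw": -1}
    - {"dx": 0,"dy": -0.12,"dz": 0,"turn": 0,"claw": -1}
    - {"dx": 0,"dy": -0.12,"dz": 0,"turn": 0,"claw": -1}
    - {"dx": 0,"dy": -0.12,"dz": 0,"turn": 0,"claw": -1}
    - {"dx": 0,"dy": -0.12,"dz": 0,"turn": 0,"claw": -1}
    - {"dx": 0,"dy": -0.12,"dz": 0,"turn": 0,"claw": -1}
    - {"dx": 0,"dy": -0.12,"dz": 0,"turn": 0,"claw": -1}
    - {"dx": 0,"dy": -0.12,"dz": 0,"turn": 0,"claw": -1}
    - {"dx": 0,"dy": -0.12,"dz": 0,"turn": 0,"claw": -1}
    - {"dx": 0,"dy": -0.12,"dz": 0,"turn": 0,"claw": -1}
    - {"dx": 0,"dy": -0.12,"dz": 0,"turn": 0,"claw": -1}
    - {"dx": 0,"dy": -0.12,"dz": 0,"turn": 0,"claw": -1}

```text
t: 57.35
ee_pos: [571.2, -16.0, 182.3]
ee_rot: [[0.134, 0.991, 0.002], [0.991, -0.134, -0.0], [-0.0, 0.002, -1.0]]
wrist_force: [4.5, 0.6, 6.0]
width: 20.7
```

```bash
python3 d.py C -97 64.2 182 90
```

```text
t 57.35 pos [571.2 -16.  182.3] psi 82.31 w 20.7 F [4.5 0.6 6. ] tilt [ 2.2e-03 -5.0e-04 -1.0e+00]
target [450.4   1.  182.   82.2] turn units 0.019 dx 0.013 dy -4.066 dz 0.011
```

Pressure is steady at about 6 N and it stays on the centreline. Continuing.

play_rows:
  motion:
    - {"dx": 0,"dy": -0.12,"dz": 0,"turn": 0,"claw": -1}
    - {"dx": 0,"dy": -0.12,"dz": 0,"turn": 0,"claw": -1}
    - {"dx": 0,"dy": -0.12,"dz": 0,"turn": 0,"claw": -1}
    - {"dx": 0,"dy": -0.12,"dz": 0,"turn": 0,"claw": -1}
    - {"dx": 0,"dy": -0.12,"dz": 0,"turn": 0,"claw": -1}
    - {"dx": 0,"dy": -0.12,"dz": 0,"turn": 0,"claw": -1}
    - {"dx": 0,"dy": -0.12,"dz": 0,"turn": 0,"claw": -1}
    - {"dx": 0,"dy": -0.12,"dz": 0,"turn": 0,"claw": -1}
    - {"dx": 0,"dy": -0.12,"dz": 0,"turn": 0,"claw": -1}
    - {"dx": 0,"dy": -0.12,"dz": 0,"turn": 0,"claw": -1}
    - {"dx": 0,"dy": -0.12,"dz": 0,"turn": 0,"claw": -1}
    - {"dx": 0,"dy": -0.12,"dz": 0,"turn": 0,"claw": -1}
    - {"dx": 0,"dy": -0.12,"dz": 0,"turn": 0,"claw": -1}
    - {"dx": 0,"dy": -0.12,"dz": 0,"turn": 0,"claw": -1}
    - {"dx": 0,"dy": -0.12,"dz": 0,"turn": 0,"claw": -1}
    - {"dx": 0,"dy": -0.12,"dz": 0,"turn": 0,"claw": -1}

```text
t: 58.95
ee_pos: [514.2, -8.4, 182.3]
ee_rot: [[0.134, 0.991, 0.002], [0.991, -0.134, -0.001], [-0.0, 0.002, -1.0]]
wrist_force: [4.6, -0.4, 4.6]
width: 20.9
```

```bash
python3 d.py C -97 64.2 182 90
```

```text
t 58.95 pos [514.2  -8.4 182.3] psi 82.31 w 20.9 F [ 4.6 -0.4  4.6] tilt [ 2.2e-03 -7.0e-04 -1.0e+00]
target [450.4   1.  182.   82.2] turn units 0.018 dx 0.021 dy -2.148 dz 0.01
```

play_rows:
  motion:
    - {"dx": 0,"dy": -0.12,"dz": 0,"turn": 0,"claw": -1}
    - {"dx": 0,"dy": -0.12,"dz": 0,"turn": 0,"claw": -1}
    - {"dx": 0,"dy": -0.12,"dz": 0,"turn": 0,"claw": -1}
    - {"dx": 0,"dy": -0.12,"dz": 0,"turn": 0,"claw": -1}
    - {"dx": 0,"dy": -0.12,"dz": 0,"turn": 0,"claw": -1}
    - {"dx": 0,"dy": -0.12,"dz": 0,"turn": 0,"claw": -1}
    - {"dx": 0,"dy": -0.12,"dz": 0,"turn": 0,"claw": -1}
    - {"dx": 0,"dy": -0.12,"dz": 0,"turn": 0,"claw": -1}
    - {"dx": 0,"dy": -0.12,"dz": 0,"turn": 0,"claw": -1}
    - {"dx": 0,"dy": -0.12,"dz": 0,"turn": 0,"claw": -1}
    - {"dx": 0,"dy": -0.12,"dz": 0,"turn": 0,"claw": -1}
    - {"dx": 0,"dy": -0.12,"dz": 0,"turn": 0,"claw": -1}
    - {"dx": 0,"dy": -0.12,"dz": 0,"turn": 0,"claw": -1}
    - {"dx": 0,"dy": -0.12,"dz": 0,"turn": 0,"claw": -1}
    - {"dx": 0,"dy": -0.12,"dz": 0,"turn": 0,"claw": -1}
    - {"dx": 0,"dy": -0.12,"dz": 0,"turn": 0,"claw": -1}
    - {"dx": 0,"dy": -0.12,"dz": 0,"turn": 0,"claw": -1}
    - {"dx": 0,"dy": -0.1,"dz": 0,"turn": 0,"claw": -1}
    - {"dx": 0,"dy": 0,"dz": 0,"turn": 0,"claw": -1}
    - {"dx": 0,"dy": 0,"dz": 0,"turn": 0,"claw": -1}

```text
t: 60.95
ee_pos: [449.3, 0.3, 181.8]
ee_rot: [[0.134, 0.991, -0.001], [0.991, -0.134, -0.0], [-0.001, -0.001, -1.0]]
wrist_force: [2.6, -0.7, 6.0]
width: 20.6
```

```bash
python3 d.py C -97 64.2 182 90; python3 -c "
from h import *
from d import c2w
m=bot.camera_model('side')
im=bot.grab_frame('side')[:,:,::-1].copy();cv2.imwrite('pics/s28.png',im)
p=proj(m,[np.r_[c2w(95,63.8),79],np.r_[c2w(-95,64.2),79]]);print(p)
zoom('pics/s28.png','pics/z_s28.png',220,180,380,300,5,p)
"
```

```text
t 60.95 pos [4.493e+02 3.000e-01 1.818e+02] psi 82.31 w 20.6 F [ 2.6 -0.7  6. ] tilt [-1.3e-03 -4.0e-04 -1.0e+00]
target [450.4   1.  182.   82.2] turn units 0.019 dx 0.026 dy 0.033 dz -0.007
[[338.17949304 238.15760464]
 [256.87663428 254.7619346 ]]
```

View pics/z_s28.png

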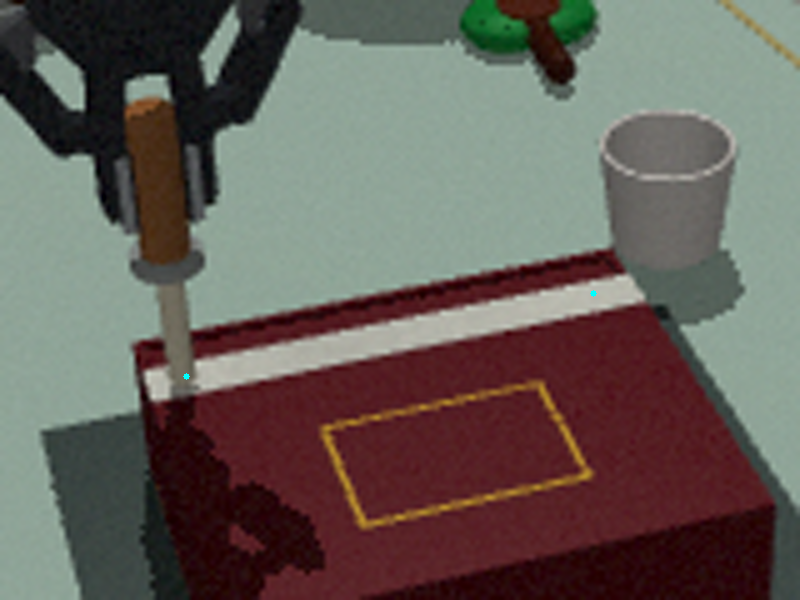

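The tip is at the near end of the strip, zoom (183,385), and the stroke is complete. I'll lift off and head back to the rack.

play_rows:
  motion:
    - {"dx": 0,"dy": 0,"dz": -0.1,"turn": 0,"claw": -1}
    - {"dx": 0,"dy": 0,"dz": -0.2,"turn": 0,"claw": -1}
    - {"dx": 0,"dy": 0,"dz": -0.4,"turn": 0,"claw": -1}
    - {"dx": 0,"dy": 0,"dz": -0.6,"turn": 0,"claw": -1}
    - {"dx": 0,"dy": 0,"dz": -0.5,"turn": 0,"claw": -1}
    - {"dx": 0,"dy": 0,"dz": -0.2,"turn": 0,"claw": -1}
    - {"dx": 0,"dy": 0,"dz": 0,"turn": 0,"claw": -1}
    - {"dx": 0,"dy": 0,"dz": 0,"turn": 0,"claw": -1}

```text
t: 61.8
ee_pos: [449.2, 0.6, 240.9]
ee_rot: [[0.134, 0.991, -0.002], [0.991, -0.134, 0.0], [0.0, -0.002, -1.0]]
wrist_force: [0.6, 0.1, -1.0]
width: 20.6
```

```bash
python3 d.py 466 -346 241 82.3; python3 f.py
```

```text
t 61.8 pos [449.2   0.6 240.9] psi 82.31 w 20.6 F [ 0.6  0.1 -1. ] tilt [-2.1e-03  4.0e-04 -1.0e+00]
target [ 466.  -346.   241.    82.3] turn units 0.002 dx -11.376 dy 2.103 dz -0.002
[ 0.03  0.16 -0.76] [0.59 0.57 0.67] [449.48   0.57 240.97] 62.2
```

play_rows:
  motion:
    - {"dx": -0.35,"dy": 0.05,"dz": 0,"turn": 0,"claw": -1}
    - {"dx": -0.7,"dy": 0.13,"dz": 0,"turn": 0,"claw": -1}
    - {"dx": -0.7,"dy": 0.13,"dz": 0,"turn": 0,"claw": -1}
    - {"dx": -0.7,"dy": 0.13,"dz": 0,"turn": 0,"claw": -1}
    - {"dx": -0.7,"dy": 0.13,"dz": 0,"turn": 0,"claw": -1}
    - {"dx": -0.7,"dy": 0.13,"dz": 0,"turn": 0,"claw": -1}
    - {"dx": -0.7,"dy": 0.13,"dz": 0,"turn": 0,"claw": -1}
    - {"dx": -0.7,"dy": 0.13,"dz": 0,"turn": 0,"claw": -1}
    - {"dx": -0.7,"dy": 0.13,"dz": 0,"turn": 0,"claw": -1}
    - {"dx": -0.7,"dy": 0.13,"dz": 0,"turn": 0,"claw": -1}
    - {"dx": -0.7,"dy": 0.13,"dz": 0,"turn": 0,"claw": -1}
    - {"dx": -0.7,"dy": 0.13,"dz": 0,"turn": 0,"claw": -1}
    - {"dx": -0.7,"dy": 0.13,"dz": 0,"turn": 0,"claw": -1}
    - {"dx": -0.7,"dy": 0.13,"dz": 0,"turn": 0,"claw": -1}
    - {"dx": -0.7,"dy": 0.13,"dz": 0,"turn": 0,"claw": -1}
    - {"dx": -0.7,"dy": 0.13,"dz": 0,"turn": 0,"claw": -1}
    - {"dx": -0.5,"dy": 0.1,"dz": 0,"turn": 0,"claw": -1}
    - {"dx": 0,"dy": 0,"dz": 0,"turn": 0,"claw": -1}
    - {"dx": 0,"dy": 0,"dz": 0,"turn": 0,"claw": -1}

```text
t: 64.1
ee_pos: [466.7, -345.3, 241.5]
ee_rot: [[0.134, 0.991, -0.0], [0.991, -0.134, 0.001], [0.001, -0.001, -1.0]]
wrist_force: [-0.2, 0.4, -0.4]
width: 20.6
```

```bash
python3 -c "
from h import *
cv2.imwrite('pics/s30.png',bot.grab_frame('side')[:,:,::-1]);cv2.imwrite('pics/t30.png',bot.grab_frame('top')[:,:,::-1])
zoom('pics/s30.png','pics/z_s30.png',260,200,420,400,4)
zoom('pics/t30.png','pics/z_t30.png',430,220,550,320,6)
";python3 d.py 466 -346 205 82.3
```

```text
t 64.2 pos [ 466.8 -344.5  241.6] psi 82.35 w 20.4 F [ 0.8 -0.1 -0.9] tilt [-4.e-04  9.e-04 -1.e+00]
target [ 466.  -346.   205.    82.3] turn units 0.009 dx -0.052 dy -0.021 dz 1.219
```

View pics/z_s30.png

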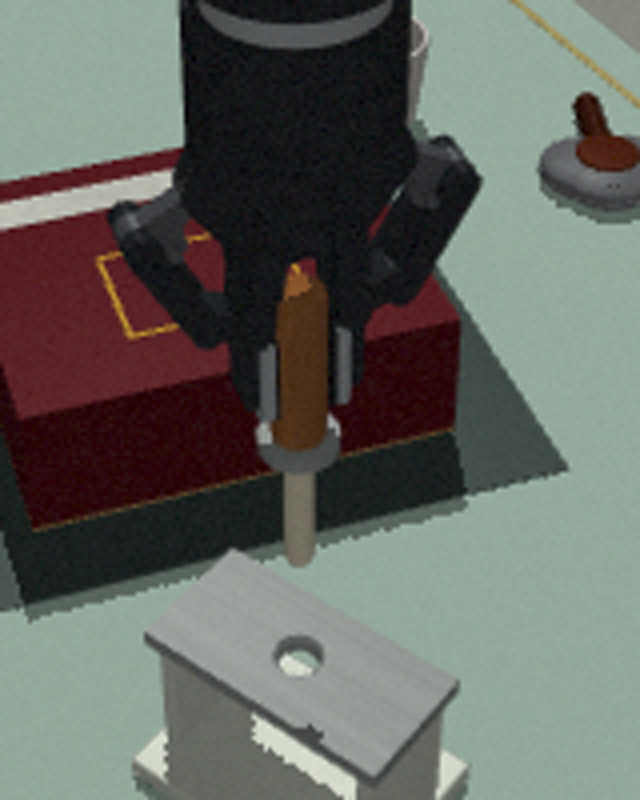

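View pics/z_t30.png

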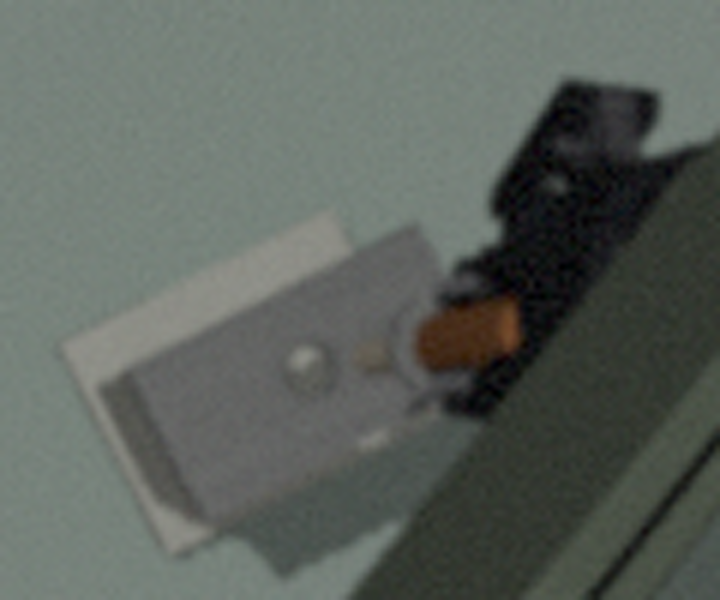

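The pose almost matches the one I lifted from. I'll correct about 1 mm and lower the tip to just above the eyelet.

play_rows:
  motion:
    - {"dx": -0.03,"dy": -0.03,"dz": 0.3,"turn": 0,"claw": -1}
    - {"dx": 0,"dy": 0,"dz": 0.5,"turn": 0,"claw": -1}
    - {"dx": 0,"dy": 0,"dz": 0.4,"turn": 0,"claw": -1}
    - {"dx": 0,"dy": 0,"dz": 0.2,"turn": 0,"claw": -1}
    - {"dx": 0,"dy": 0,"dz": 0,"turn": 0,"claw": -1}
    - {"dx": 0,"dy": 0,"dz": 0,"turn": 0,"claw": -1}
    - {"dx": 0,"dy": 0,"dz": 0,"turn": 0,"claw": -1}
    - {"dx": 0,"dy": 0,"dz": 0,"turn": 0,"claw": -1}

```text
t: 65.0
ee_pos: [466.3, -346.6, 200.6]
ee_rot: [[0.134, 0.991, 0.001], [0.991, -0.134, -0.001], [-0.001, 0.001, -1.0]]
wrist_force: [0.3, 0.4, -0.9]
width: 20.7
```

```bash
python3 -c "
from h import *
cv2.imwrite('pics/s31.png',bot.grab_frame('side')[:,:,::-1]);cv2.imwrite('pics/t31.png',bot.grab_frame('top')[:,:,::-1])
zoom('pics/s31.png','pics/z_s31.png',300,300,380,400,7)
zoom('pics/t31.png','pics/z_t31.png',455,250,525,300,9)
";python3 d.py 466 -346 205 82.3
```

```text
t 65.1 pos [ 466.2 -346.5  200.4] psi 82.31 w 20.8 F [ 0.2 -0.5 -0.7] tilt [ 8.e-04 -8.e-04 -1.e+00]
target [ 466.  -346.   205.    82.3] turn units 0.001 dx 0.015 dy -0.008 dz -0.154
```

View pics/z_s31.png

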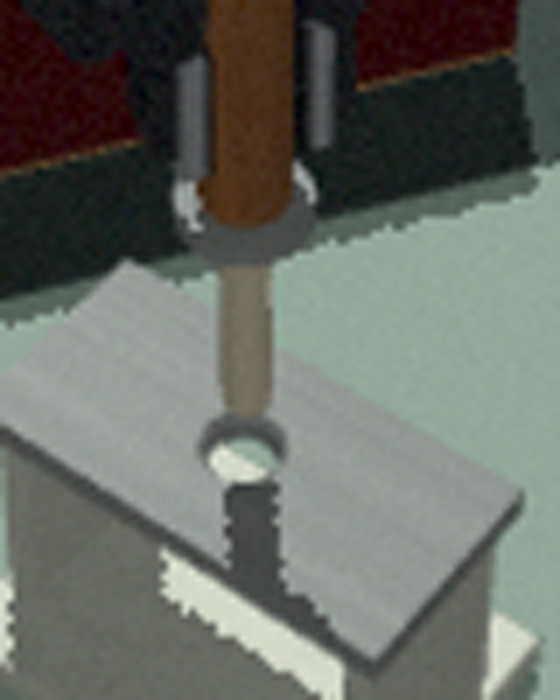

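View pics/z_t31.png

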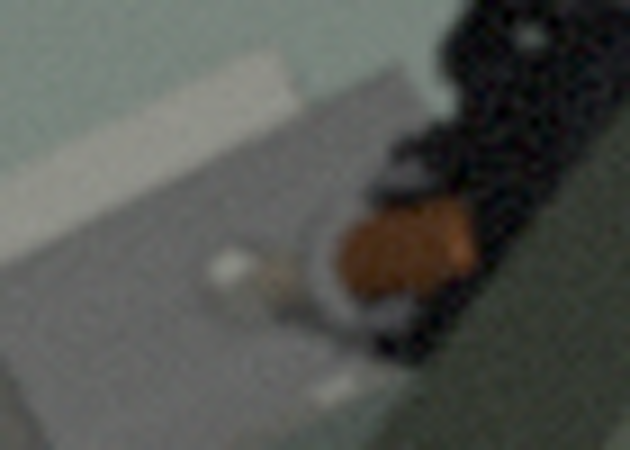

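Run:
```python
from h import *
for n,x0,y0,k in(('top',455,250,9),('side',300,300,7)):
    p=proj(bot.camera_model(n),[[466,-346.2,80],[466,-346.2,94.3]]); print(n,((p-[x0,y0]+.5)*k).round(0))
```

```text
top [[237. 280.]
 [257. 277.]]
side [[241. 447.]
 [241. 407.]]
```

Aligned to within about 1 mm. I'll lower it slowly through the eyelet and watch the force.

play_rows:
  motion:
    - {"dx": 0,"dy": -0.02,"dz": 0.1,"turn": 0,"claw": -1}
    - {"dx": 0,"dy": 0,"dz": 0.15,"turn": 0,"claw": -1}
    - {"dx": 0,"dy": 0,"dz": 0.15,"turn": 0,"claw": -1}
    - {"dx": 0,"dy": 0,"dz": 0.15,"turn": 0,"claw": -1}
    - {"dx": 0,"dy": 0,"dz": 0.1,"turn": 0,"claw": -1}
    - {"dx": 0,"dy": 0,"dz": 0,"turn": 0,"claw": -1}
    - {"dx": 0,"dy": 0,"dz": 0,"turn": 0,"claw": -1}

```text
t: 65.8
ee_pos: [465.3, -346.1, 180.1]
ee_rot: [[0.134, 0.991, -0.0], [0.991, -0.134, 0.0], [0.0, -0.0, -1.0]]
wrist_force: [-0.0, 0.5, -0.1]
width: 20.8
```

```bash
python3 f.py; python3 -c "
from h import *
cv2.imwrite('pics/s32.png',bot.grab_frame('side')[:,:,::-1])
zoom('pics/s32.png','pics/z_s32.png',300,300,380,400,6)"
```

```text
[ 0.14  0.   -0.82] [0.33 0.41 0.48] [ 465.45 -346.22  180.5 ] 66.2
```

View pics/z_s32.png

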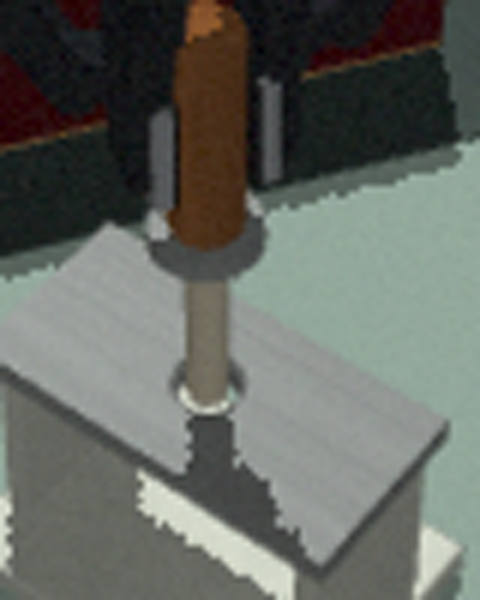

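The rod is in the hole with no contact force. I'll lower it the rest of the way.

play_rows:
  motion:
    - {"dx": 0,"dy": 0,"dz": 0.15,"turn": 0,"claw": -1}
    - {"dx": 0,"dy": 0,"dz": 0.2,"turn": 0,"claw": -1}
    - {"dx": 0,"dy": 0,"dz": 0.2,"turn": 0,"claw": -1}
    - {"dx": 0,"dy": 0,"dz": 0.2,"turn": 0,"claw": -1}
    - {"dx": 0,"dy": 0,"dz": 0.2,"turn": 0,"claw": -1}
    - {"dx": 0,"dy": 0,"dz": 0.2,"turn": 0,"claw": -1}
    - {"dx": 0,"dy": 0,"dz": 0.2,"turn": 0,"claw": -1}
    - {"dx": 0,"dy": 0,"dz": 0.2,"turn": 0,"claw": -1}
    - {"dx": 0,"dy": 0,"dz": 0.15,"turn": 0,"claw": -1}
    - {"dx": 0,"dy": 0,"dz": 0.1,"turn": 0,"claw": -1}
    - {"dx": 0,"dy": 0,"dz": 0.08,"turn": 0,"claw": -1}
    - {"dx": 0,"dy": 0,"dz": 0,"turn": 0,"claw": -1}
    - {"dx": 0,"dy": 0,"dz": 0,"turn": 0,"claw": -1}

```text
t: 67.55
ee_pos: [465.4, -346.2, 124.0]
ee_rot: [[0.134, 0.991, 0.0], [0.991, -0.134, -0.0], [-0.0, 0.0, -1.0]]
wrist_force: [0.4, 0.9, -1.2]
width: 20.3
```

```bash
python3 f.py; python3 -c "
from h import *
cv2.imwrite('pics/s33.png',bot.grab_frame('side')[:,:,::-1])
zoom('pics/s33.png','pics/z_s33.png',300,300,380,400,6)"
```

```text
[-0.01  0.22 -1.05] [0.33 0.54 0.29] [ 465.44 -346.22  124.11] 67.95
```

View pics/z_s33.png

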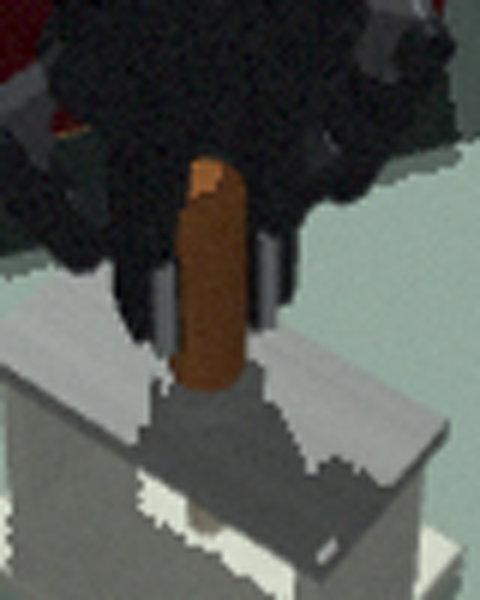

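Lowering the last 2–3 mm until the collar sits on the plate.

play_rows:
  motion:
    - {"dx": 0,"dy": 0,"dz": 0.05,"turn": 0,"claw": -1}
    - {"dx": 0,"dy": 0,"dz": 0.03,"turn": 0,"claw": -1}
    - {"dx": 0,"dy": 0,"dz": 0,"turn": 0,"claw": -1}
    - {"dx": 0,"dy": 0,"dz": 0,"turn": 0,"claw": -1}

```text
t: 68.4
ee_pos: [465.3, -346.1, 121.4]
ee_rot: [[0.134, 0.991, -0.0], [0.991, -0.134, 0.0], [0.0, -0.0, -1.0]]
wrist_force: [0.0, -0.4, -0.0]
width: 20.5
```

```bash
python3 f.py
```

```text
[ 0.16  0.23 -0.43] [0.27 0.69 0.43] [ 465.29 -346.07  121.42] 68.8
```

The collar is just taking the weight, so I'm releasing slowly and then rising.

play_rows:
  motion:
    - {"dx": 0,"dy": 0,"dz": 0.01,"turn": 0,"claw": -0.7}
    - {"dx": 0,"dy": 0,"dz": 0,"turn": 0,"claw": -0.5}
    - {"dx": 0,"dy": 0,"dz": 0,"turn": 0,"claw": -0.4}
    - {"dx": 0,"dy": 0,"dz": 0,"turn": 0,"claw": -0.3}
    - {"dx": 0,"dy": 0,"dz": 0,"turn": 0,"claw": -0.2}
    - {"dx": 0,"dy": 0,"dz": 0,"turn": 0,"claw": -0.1}
    - {"dx": 0,"dy": 0,"dz": 0,"turn": 0,"claw": 0}
    - {"dx": 0,"dy": 0,"dz": 0,"turn": 0,"claw": 0}
    - {"dx": 0,"dy": 0,"dz": -0.2,"turn": 0,"claw": 0}
    - {"dx": 0,"dy": 0,"dz": -0.4,"turn": 0,"claw": 0}
    - {"dx": 0,"dy": 0,"dz": -0.6,"turn": 0,"claw": 0}
    - {"dx": 0,"dy": 0,"dz": -0.8,"turn": 0,"claw": 0}
    - {"dx": 0,"dy": 0,"dz": -0.8,"turn": 0,"claw": 0}
    - {"dx": 0,"dy": 0,"dz": -0.8,"turn": 0,"claw": 0}
    - {"dx": 0,"dy": 0,"dz": -0.8,"turn": 0,"claw": 0}
    - {"dx": 0,"dy": 0,"dz": -0.6,"turn": 0,"claw": 0}
    - {"dx": 0,"dy": 0,"dz": 0,"turn": 0,"claw": 0}
    - {"dx": 0,"dy": 0,"dz": 0,"turn": 0,"claw": 0}

```text
t: 70.6
ee_pos: [465.4, -346.2, 271.9]
ee_rot: [[0.134, 0.991, 0.001], [0.991, -0.134, -0.001], [-0.001, 0.001, -1.0]]
wrist_force: [0.1, 1.2, -0.7]
width: 42.7
```

```bash
python3 -c "
from h import *
cv2.imwrite('pics/s34.png',bot.grab_frame('side')[:,:,::-1])
cv2.imwrite('pics/w34.png',bot.grab_frame('wrist')[:,:,::-1])
cv2.imwrite('pics/t34.png',bot.grab_frame('top')[:,:,::-1])
zoom('pics/s34.png','pics/z_s34.png',230,200,430,400,4);zoom('pics/s0.png' if 0 else 'pics/side0.png','pics/z_s00.png',290,310,390,410,4)"; python3 f.py
```

```text
[ 0.29  0.17 -0.04] [0.39 0.47 0.34] [ 465.01 -345.8   270.2 ] 71.15
```

View pics/z_s34.png

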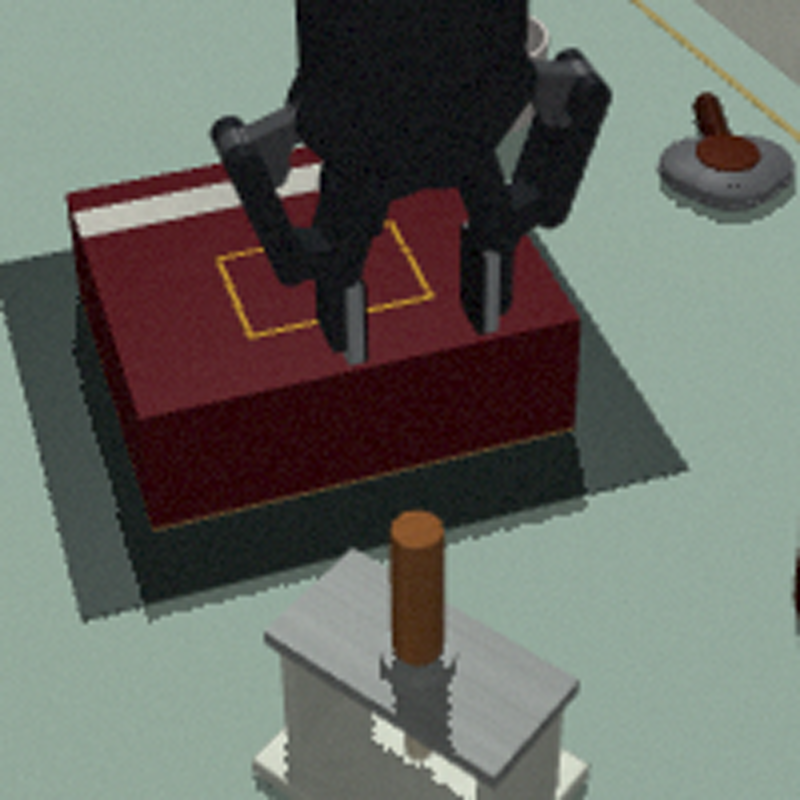

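View pics/w34.png

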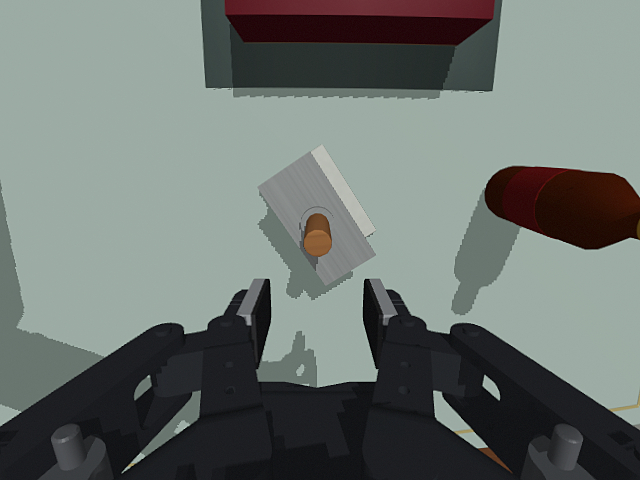

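View pics/t34.png

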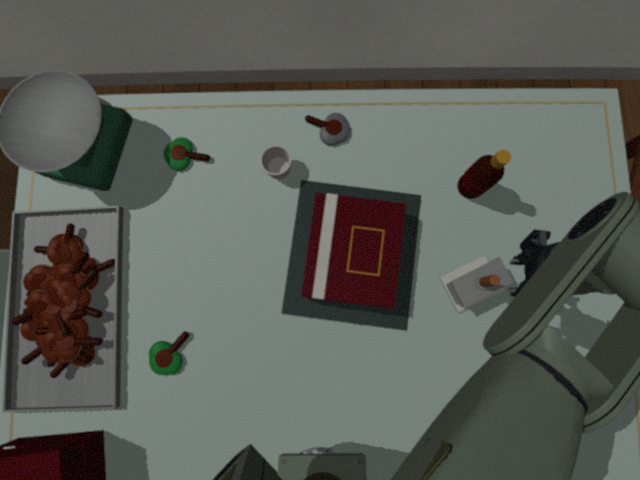

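The burnisher stands upright in the eyelet: its handle top is at (318,243) in the wrist view, as before the pick. The carton is shut, the cup (277,160) and bottle (480,178) are at their starting pixels, and no loose reishi remain on the table. Handing in.

```bash
python3 -c "
from plant import bot
print(bot.hand_in()); print(bot.read_state()['t'])"
```

```text
the job is handed in; nothing more can be done
None
the job is handed in; nothing more can be done
```

I laid all three loose reishi in the carton, folded the flap shut and rubbed the strip from the far end to the near end in one stroke. The burnisher is back in its eyelet. I handed in at about 71 s; it reports no verdict.

- **Reishi:** The third lies on top of the first two, and the last look inside showed all three in the carton. One was knocked aside inside the carton partway through but stayed flat.
- **Stroke:** It ran at about 36 mm/s. The force readings I took were steady, about 5–7 N of pressure on the strip, with the tip on or within about 3 mm of the centreline.
- **Last pictures:** The flap is flat and the burnisher is upright, hanging through the eyelet. The bottle and teacup are at their starting pixels, and the gripper is touching nothing.
- **Not confirmed:** The interface fixes the grip force and gives no finger reading, so I couldn't choose 20 N or check the 70 N limit. I only closed the fingers to just under the stalk's thickness. The width settled about 1 mm below nominal, as it did with the burnisher gripped at full closure, so I can't say the grip on the reishi was lighter than the fixed force. No reishi looked cracked in the pictures.

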